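Pack the grease service box under its cantilever tray

ROBOT

A 6-joint arm with a two-finger parallel gripper is mounted at the origin on the work surface. World frame = base frame: x ahead of the robot, y to its left, z up, the work surface at z = 0. Lengths are in m, angles in rad, forces in N, time in s.
With the tool pointing down it reaches from about 0.325 to 0.875 m from the base axis. Payload 4.4 kg.
Tool frame: the origin (TCP) lies between the finger pads; the fingertips stand 19 mm ahead of it and the grasp point (between the pads) is the TCP; z points along the fingers, y is the direction in which the jaws open and shut (so a half turn about z gives the same grasp; the last joint's range is limited). The gripper opens to 85 mm and grips with 20 to 120 N. Pads are 22 mm wide; open, the fingers measure 114 mm over their backs; the gripper's body (76 mm by 85 mm) begins 54 mm behind the grasp point. The pads swing forward as they close: fully open they stand 13 mm farther back than shut.
Start: joints at [1.083, 0.207, 1.542, -0, 1.393, -0.15], TCP at [0.19, 0.543, 0.25] pointing down, gripper open.
Joint ranges: [-2.73, 2.73], [-0.86, 2.22], [0.23, 2.46], [-1.11, 4.25], [0.08, 2.63], [-2.82, 2.82]. Speed limits (rad/s): [2.79, 2.79, 3.14, 3.14, 3.14, 3.14].

INTERFACE

Orientations are given as a 3x3 rotation matrix whose columns are the frame's x, y, z axes.
In Python, from bench import manip gives the robot as it stands.
- The arm moves only by the tool drive_tool, never from a script. Its argument "series" is a list of rows, each a list of 7 numbers: the turn, a rotation vector about the tool's x, y, z in degrees, then the shift along the tool's x, y, z in mm, then the finger opening in mm, from 0 to 85.4. In form: [[wx, wy, wz, x, y, z, claw], ...]. A call has 1 to 8 rows; each row shifts and turns the commanded pose from where the row before left it, along the tool's axes as they then stand; what a row does not reach is not made up. A row lasts 1/12 s, in which the tool goes at most 41.7 mm and 7.16 degrees, less where a joint would pass 70% of its speed; a pose out of reach is approached as far as the arm can. A call with a gripper value outside its range is refused whole. The fingers move at their own pace and stop on an object; "force" is the grip in N (left out, the last holds). Time passes only in rows, so rows that do not move let the fingers close. It gives the time, the measured TCP pose, the force and the opening at its end, in the units of the state.
- manip.sense(): the state, without advancing time (a new reading comes with each control period).
- manip.camera(name): name is "side" or "top"; returns (picture, depth): 384x512x3 uint8, blue, green, red; 384x512 float32, m along the optical axis (not along the pixel's ray), 0 where there is no reading.
- manip.camera_info(name): a dict with "intrinsics" (3x3 intrinsics, pixels), "position" and "rotation" of the camera in the world. Camera axes: x right, y up, looking along -z (the intrinsics and any distortion apply to the point x, -y, -z); pixel columns grow to the right and rows downward; lengths in m; the calibration is good to about 2 mm. A picture is of the moment at which its call begins. camera_info takes no time and is no camera call.
- manip.hand_in(): hands the job in, once; it reports no verdict.
The state is a dict: "time_s": time; "q": joint angles; "joint_vel": joint speeds; "joint_torque": joint torques, N m; "position": TCP position; "tcp_rot": TCP orientation; "ft_force": force on the tool from outside, world axes, zero at the start; "ft_torque": the same for the moment, N m; "finger_gap": finger opening in m.
Only numpy, scipy, OpenCV 4.12 (cv2) and the standard library are available. Lean on these libraries where they do the work, as an engineer would, in place of code of your own. Each camera call takes 0.05 s, during which the arm holds its last target.

TASK

Pack the grease service box: swing its cantilever top tray up and over to the side until it rests fully open, lay every standing grease cartridge down on its side in the box, one to each V rest, and put every coupler in the narrow well beside them. When all are packed, swing the tray back until it is fully closed over the box; leave the other things on the table where they are.

Things in the scene. Friction and masses are not known exactly. Their poses are not given: they have to be found in the camera images.
- box: Fixed grey steel service box on the table, 198 mm along its x, 202 mm along its y, walls 64 mm high and 4 mm thick, inner floor at z = 6 mm. Origin: centre of its underside. A partition across its width (y from -51 to -47 mm, its top at z = 34 mm) divides it into a long bay with three rests (y from -47 to 97 mm) and a narrow well on its -y side (y from -97 to -51 mm, full width). A tray on cantilever arms covers it when closed.
- cantilever (a joint): Angle in rad of the steel side arms that carry the tray: 0 = tray closed over the box, 2.09 = tray fully open, lying level beside the box on its +y side, at the same height as when closed. The tray stays level all the way (parallel arms). It is damped and has little friction: left free it sinks slowly towards the end it leans to and rests there (it passes its top at 1.05). Tray and arms weigh 0.6 kg.
- tray_grip (a point): Middle of the tray's handle: a black round bar 12 mm thick and 100 mm long between two posts, along the box's x, 108 mm above the table when closed (38 mm above the tray's floor, free space 45 mm to either side of it above the small stock in the tray, the tray's walls 16 mm below the bar's axis). The tray is 200 x 204 mm (x, y), its underside 66 mm above the table when closed or open and its rim 92 mm. The point's axes are those of the box.
- swing_centre (a point): Fixed point about which point tray_grip travels on a circle of radius 128 mm in the box's y-z plane: closed, the grip lies from here at y = -111 mm, z = +64 mm; fully open at y = +111 mm, z = +64 mm; half way straight above at z = +128 mm.
- well (a point): Centre of the floor of the narrow well for couplers, which is 190 mm along the box's x and 46 mm along its y; walls 58 mm above its floor on the outer side, 28 mm to the partition. Axes as the box.
- rest1 (a point): Rest 1 of 3 (the -x one of the box): a black V block, 36 mm long along the box's y, 90 degree V, in the middle of the long bay. The point is where the middle of a cartridge lies when seated, 30 mm above the table (24 mm above the bay's floor), the cartridge's length along the box's y. Rests are 62 mm apart. The bay is 144 mm long, 72 mm either way from here. The V's arms reach up to about the point's height and 27 mm to either side.
- rest2 (a point): Rest 2 of 3 (the middle one): a black V block, 36 mm long along the box's y, 90 degree V, in the middle of the long bay. The point is where the middle of a cartridge lies when seated, 30 mm above the table (24 mm above the bay's floor), the cartridge's length along the box's y. Rests are 62 mm apart. The bay is 144 mm long, 72 mm either way from here. The V's arms reach up to about the point's height and 27 mm to either side.
- rest3 (a point): Rest 3 of 3 (the +x one of the box): a black V block, 36 mm long along the box's y, 90 degree V, in the middle of the long bay. The point is where the middle of a cartridge lies when seated, 30 mm above the table (24 mm above the bay's floor), the cartridge's length along the box's y. Rests are 62 mm apart. The bay is 144 mm long, 72 mm either way from here. The V's arms reach up to about the point's height and 27 mm to either side.
- cartridge1: Grease cartridge (may be absent): grey round tube 32 mm in diameter with a black hexagonal cap 36 mm across flats and 12 mm long at each end, 130 mm long in all, 0.10 to 0.21 kg, the two ends alike; stands upright at the start. Origin: centre of its lower end; z along its length.
- cartridge1_mid (a point): Middle of that cartridge, 65 mm from either end.
- cartridge2: Grease cartridge (may be absent): grey round tube 32 mm in diameter with a black hexagonal cap 36 mm across flats and 12 mm long at each end, 130 mm long in all, 0.10 to 0.21 kg, the two ends alike; stands upright at the start. Origin: centre of its lower end; z along its length.
- cartridge2_mid (a point): Middle of that cartridge, 65 mm from either end.
- cartridge3: Grease cartridge (may be absent): grey round tube 32 mm in diameter with a black hexagonal cap 36 mm across flats and 12 mm long at each end, 130 mm long in all, 0.10 to 0.21 kg, the two ends alike; stands upright at the start. Origin: centre of its lower end; z along its length.
- cartridge3_mid (a point): Middle of that cartridge, 65 mm from either end.
- coupler1: Grease coupler (may be absent): steel hexagon 24 mm across flats and 30 mm high with a brass stub 18 mm in diameter and 12 mm high on top, 70 g, stands upright at the start. Origin: centre of its underside; z up along it, one pair of flats faces along its x.
- coupler2: Grease coupler (may be absent): steel hexagon 24 mm across flats and 30 mm high with a brass stub 18 mm in diameter and 12 mm high on top, 70 g, stands upright at the start. Origin: centre of its underside; z up along it, one pair of flats faces along its x.
- washer: Steel washer, 34 mm wide and 5 mm thick, lying on the table; a bystander, to be left where it is.
- oilcan: Steel can, 60 mm in diameter, 75 mm high; a bystander, to be left where it is.
- taperoll: Black ring of tape, 90 mm across, 35 mm high; a bystander, to be left where it is.
- mallet: Hammer lying on the table; a bystander, to be left where it is.
- brush: Brush lying on the table; a bystander, to be left where it is.
- wrench: Wrench lying on the table; a bystander, to be left where it is.
- pack: Carded part in a clear blister, 70 x 90 x 14 mm, lying on the table; a bystander, to be left where it is.
There are look-alikes about, which are no part of the job. What is shaped like the cartridge3 but orange is not meant.

How it is judged:
On the way, in this order (a step that is already met when the one before it is completed fails the run):
1. the tray is swung fully open (value of joint cantilever above 1.95 rad), for 0.2 s.
2. with the tray open, every cartridge lies in a rest and every coupler is in the well (((x of cartridge1_mid in the frame of rest1 between -0.006 and 0.006 m and y of cartridge1_mid in the frame of rest1 between -0.012 and 0.012 m and z of cartridge1_mid in the frame of rest1 between -0.006 and 0.006 m) or (x of cartridge1_mid in the frame of rest2 between -0.006 and 0.006 m and y of cartridge1_mid in the frame of rest2 between -0.012 and 0.012 m and z of cartridge1_mid in the frame of rest2 between -0.006 and 0.006 m) or (x of cartridge1_mid in the frame of rest3 between -0.006 and 0.006 m and y of cartridge1_mid in the frame of rest3 between -0.012 and 0.012 m and z of cartridge1_mid in the frame of rest3 between -0.006 and 0.006 m)) and angle between the z axis of each of cartridge1, cartridge2, cartridge3 and the y axis of box, either way round below 0.12 rad and linear speed of each of cartridge1, cartridge2, cartridge3, coupler1, coupler2 below 0.03 m/s and ((x of cartridge2_mid in the frame of rest1 between -0.006 and 0.006 m and y of cartridge2_mid in the frame of rest1 between -0.012 and 0.012 m and z of cartridge2_mid in the frame of rest1 between -0.006 and 0.006 m) or (x of cartridge2_mid in the frame of rest2 between -0.006 and 0.006 m and y of cartridge2_mid in the frame of rest2 between -0.012 and 0.012 m and z of cartridge2_mid in the frame of rest2 between -0.006 and 0.006 m) or (x of cartridge2_mid in the frame of rest3 between -0.006 and 0.006 m and y of cartridge2_mid in the frame of rest3 between -0.012 and 0.012 m and z of cartridge2_mid in the frame of rest3 between -0.006 and 0.006 m)) and ((x of cartridge3_mid in the frame of rest1 between -0.006 and 0.006 m and y of cartridge3_mid in the frame of rest1 between -0.012 and 0.012 m and z of cartridge3_mid in the frame of rest1 between -0.006 and 0.006 m) or (x of cartridge3_mid in the frame of rest2 between -0.006 and 0.006 m and y of cartridge3_mid in the frame of rest2 between -0.012 and 0.012 m and z of cartridge3_mid in the frame of rest2 between -0.006 and 0.006 m) or (x of cartridge3_mid in the frame of rest3 between -0.006 and 0.006 m and y of cartridge3_mid in the frame of rest3 between -0.012 and 0.012 m and z of cartridge3_mid in the frame of rest3 between -0.006 and 0.006 m)) and x of coupler1 in the frame of well between -0.093 and 0.093 m and y of coupler1 in the frame of well between -0.022 and 0.022 m and z of coupler1 in the frame of well between -0.003 and 0.046 m and x of coupler2 in the frame of well between -0.093 and 0.093 m and y of coupler2 in the frame of well between -0.022 and 0.022 m and z of coupler2 in the frame of well between -0.003 and 0.046 m and value of joint cantilever above 1.95 rad), for 0.2 s.
At the end, for the whole second after the job is handed in: Tray closed (joint under 0.06 rad); each cartridge at rest on its side in a V rest (middle within 6 mm across and in height, 12 mm lengthwise, length within 0.12 rad of the box's y); each coupler at rest inside the well, standing or lying, its origin under 46 mm above the well floor (((x of cartridge1_mid in the frame of rest1 between -0.006 and 0.006 m and y of cartridge1_mid in the frame of rest1 between -0.012 and 0.012 m and z of cartridge1_mid in the frame of rest1 between -0.006 and 0.006 m) or (x of cartridge1_mid in the frame of rest2 between -0.006 and 0.006 m and y of cartridge1_mid in the frame of rest2 between -0.012 and 0.012 m and z of cartridge1_mid in the frame of rest2 between -0.006 and 0.006 m) or (x of cartridge1_mid in the frame of rest3 between -0.006 and 0.006 m and y of cartridge1_mid in the frame of rest3 between -0.012 and 0.012 m and z of cartridge1_mid in the frame of rest3 between -0.006 and 0.006 m)) and angle between the z axis of each of cartridge1, cartridge2, cartridge3 and the y axis of box, either way round below 0.12 rad and linear speed of each of cartridge1, cartridge2, cartridge3, coupler1, coupler2 below 0.03 m/s and ((x of cartridge2_mid in the frame of rest1 between -0.006 and 0.006 m and y of cartridge2_mid in the frame of rest1 between -0.012 and 0.012 m and z of cartridge2_mid in the frame of rest1 between -0.006 and 0.006 m) or (x of cartridge2_mid in the frame of rest2 between -0.006 and 0.006 m and y of cartridge2_mid in the frame of rest2 between -0.012 and 0.012 m and z of cartridge2_mid in the frame of rest2 between -0.006 and 0.006 m) or (x of cartridge2_mid in the frame of rest3 between -0.006 and 0.006 m and y of cartridge2_mid in the frame of rest3 between -0.012 and 0.012 m and z of cartridge2_mid in the frame of rest3 between -0.006 and 0.006 m)) and ((x of cartridge3_mid in the frame of rest1 between -0.006 and 0.006 m and y of cartridge3_mid in the frame of rest1 between -0.012 and 0.012 m and z of cartridge3_mid in the frame of rest1 between -0.006 and 0.006 m) or (x of cartridge3_mid in the frame of rest2 between -0.006 and 0.006 m and y of cartridge3_mid in the frame of rest2 between -0.012 and 0.012 m and z of cartridge3_mid in the frame of rest2 between -0.006 and 0.006 m) or (x of cartridge3_mid in the frame of rest3 between -0.006 and 0.006 m and y of cartridge3_mid in the frame of rest3 between -0.012 and 0.012 m and z of cartridge3_mid in the frame of rest3 between -0.006 and 0.006 m)) and x of coupler1 in the frame of well between -0.093 and 0.093 m and y of coupler1 in the frame of well between -0.022 and 0.022 m and z of coupler1 in the frame of well between -0.003 and 0.046 m and x of coupler2 in the frame of well between -0.093 and 0.093 m and y of coupler2 in the frame of well between -0.022 and 0.022 m and z of coupler2 in the frame of well between -0.003 and 0.046 m and value of joint cantilever below 0.06 rad); the robot touches nothing.
It fails at once if a bystander is shoved away (more than 60 mm) (distance of any of washer, oilcan, taperoll, mallet, brush, wrench, pack from where it was at the start of the episode above 0.06 m).
Of cartridge1, cartridge2, cartridge3, coupler1, coupler2 only 4 to 5 are there at a start; the rules pass over those that are not, and their reading is None.
At some moment in a run one of cartridge1, cartridge2, cartridge3, coupler1, coupler2 may be knocked a few centimetres aside while the robot is not near it.
Once in a run the grip may slacken for a moment while it holds something.
It also fails if it takes over 192 s, if anything falls off the work surface, if the arm or the gripper's body presses on something with over 40 N, if the wrist force passes 120 N, or if a joint passes its speed limit or range.

## Working session

There is one attempt and no reset: what is moved stays moved. The work goes in short steps, Python scripts to look and compute and a tool call to move; the robot and the scene stay as the last step left them, time stands still between calls to the robot, and variables do not carry over. Pictures are saved under pics/ and viewed, and the job is handed in when it is done.

Besides the shell and the picture viewer there is one more tool, called after "Call:" in YAML: its name, and indented under it one key for each argument. drive_tool: Moves the arm, as the interface text tells. Its arguments: {"type":"object","properties":{"series":{"type":"array"},"force":{"type":"number"}},"required":["series"]}

```bash
mkdir -p pics; ls; cat > h.py <<'E'
import numpy as np,cv2
from bench import manip
def snap(n,tag):
    im,d=manip.camera(n); im=np.array(im); cv2.imwrite(f'pics/{tag}.png',im); np.savez(f'/tmp/{tag}.npz',im=im,d=d); return im,d
def info(n):
    i=manip.camera_info(n); return np.array(i['intrinsics']),np.array(i['position']),np.array(i['rotation'])
def cloud(n,d):
    K,p,R=info(n); h,w=d.shape; u,v=np.meshgrid(np.arange(w),np.arange(h))
    x=(u-K[0,2])/K[0,0]*d; y=(v-K[1,2])/K[1,1]*d
    return np.stack([x,-y,-d],-1)@R.T+p
def ray(n,u,v,z):
    K,p,R=info(n); r=R@np.array([(u-K[0,2])/K[0,0],-(v-K[1,2])/K[1,1],-1]); return p+r*(z-p[2])/r[2]
def proj(n,P):
    K,p,R=info(n); c=(np.asarray(P)-p)@R; return K[0,0]*c[...,0]/-c[...,2]+K[0,2], K[1,1]*-c[...,1]/-c[...,2]+K[1,2]
E
python3 - <<'E'
from h import *
for n in ['top','side']:
    im,d=snap(n,n+'0'); print(manip.camera_info(n)); print((d==0).mean())
    cv2.imwrite(f'pics/{n}0b.png',cv2.resize(im,(768,576),interpolation=cv2.INTER_CUBIC))
print(manip.sense())
E
```

```text
pics
{'intrinsics': array([[400.91812467,   0.        , 253.88125661],
       [  0.        , 400.91812467, 198.24202231],
       [  0.        ,   0.        ,   1.        ]]), 'position': array([0.31579654, 0.03772763, 1.21002162]), 'rotation': array([[-0.01537056,  0.97982117, -0.19928425],
       [-0.99987498, -0.01432264,  0.00669904],
       [ 0.00370959,  0.1993623 ,  0.97991883]])}
0.0038096110026041665
{'intrinsics': array([[487.49545557,   0.        , 259.5089331 ],
       [  0.        , 487.49545557, 194.97718411],
       [  0.        ,   0.        ,   1.        ]]), 'position': array([0.48530507, 1.0528825 , 1.20529434]), 'rotation': array([[-0.99752796,  0.04025563, -0.05759727],
       [-0.06838015, -0.74491924,  0.66364108],
       [-0.01619002,  0.66593904,  0.74583046]])}
0.004221598307291667
{'time_s': 0.1, 'q': array([ 1.08351677e+00,  2.07379032e-01,  1.54283844e+00, -5.15109266e-06,
        1.39353765e+00, -1.50466634e-01]), 'joint_vel': array([-0.00178712,  0.00171702, -0.00439644,  0.00141266, -0.00130613,
        0.00143296]), 'joint_torque': array([-5.29497702e-04, -3.84095621e+01, -2.92549163e+01, -8.45895011e-05,
        4.83128184e-03, -4.31008615e-06]), 'position': array([0.1897044 , 0.54209797, 0.24920377]), 'tcp_rot': array([[-9.43812865e-01,  3.30478835e-01, -1.00803740e-03],
       [ 3.30480218e-01,  9.43810980e-01, -1.91314959e-03],
       [ 3.19141316e-04, -2.13879162e-03, -9.99997662e-01]]), 'ft_force': array([-0.92754049,  0.17934565,  0.2128916 ]), 'ft_torque': array([-0.00954953, -0.07634667, -0.05572167]), 'finger_gap': 0.08542570779352227}
```

View pics/top0b.png

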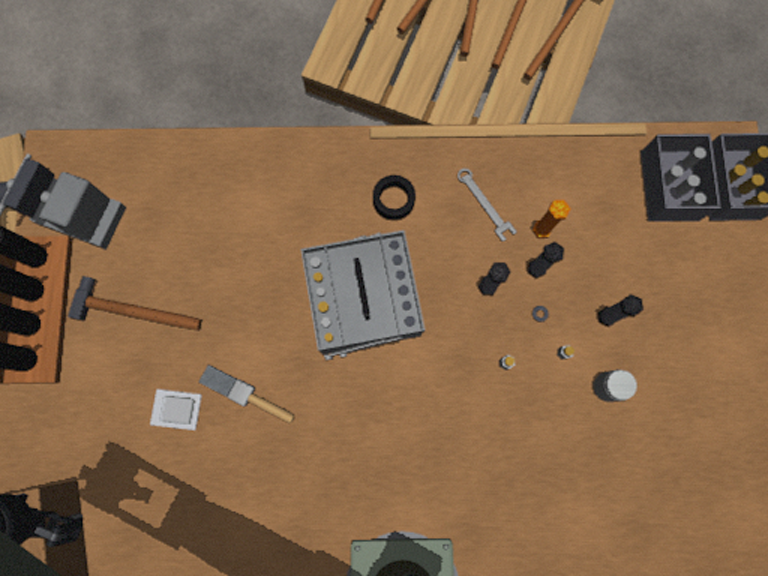

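View pics/side0b.png

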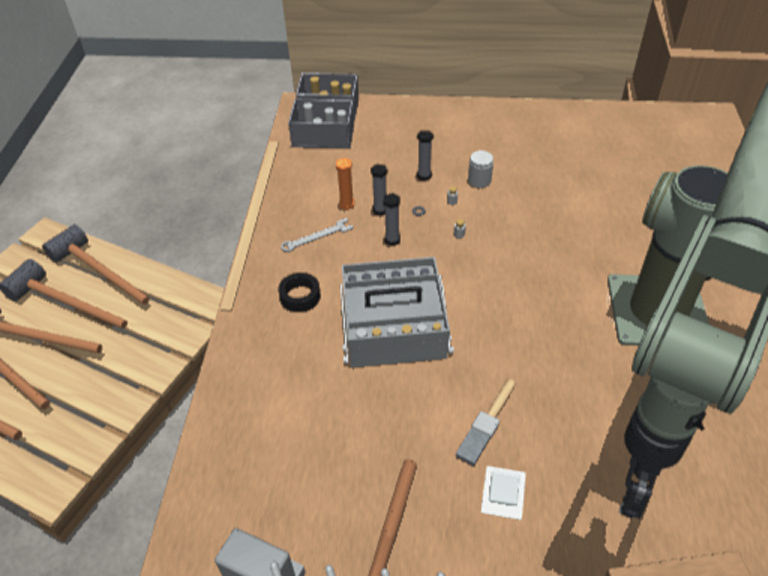

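```bash
python3 - <<'E'
from h import *
a=cv2.imread('pics/side0.png');b=cv2.imread('pics/top0.png')
A=cv2.resize(a[160:255,215:315],(800,760)[:2] and (600,570),interpolation=cv2.INTER_CUBIC)
B=cv2.resize(b[145:245,190:295],(598,570),interpolation=cv2.INTER_CUBIC)
cv2.imwrite('pics/cropA.png',A);cv2.imwrite('pics/cropB.png',B)
C=cv2.resize(b[120:280,300:450],(562,600),interpolation=cv2.INTER_CUBIC);cv2.imwrite('pics/cropC.png',C)
E
```

```text
(no output)
```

View pics/cropA.png

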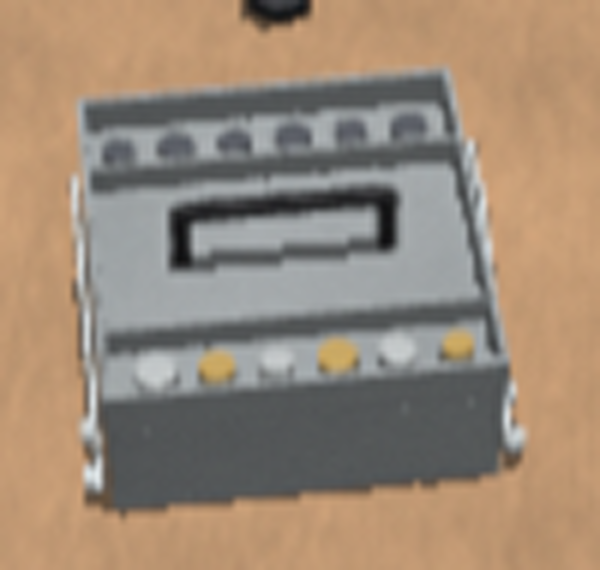

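View pics/cropB.png

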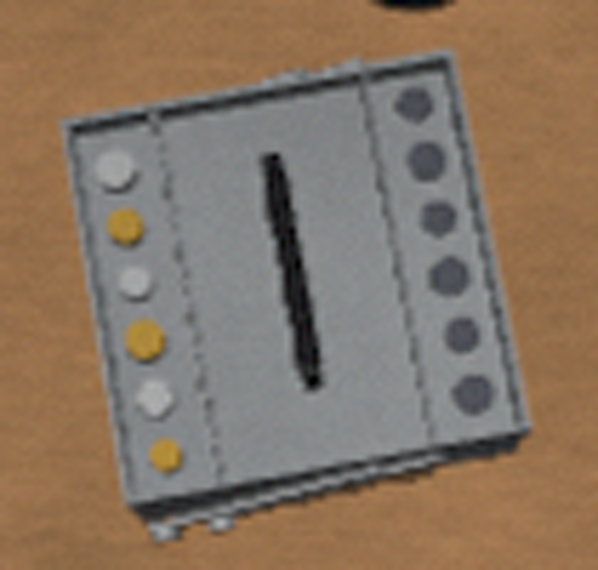

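View pics/cropC.png

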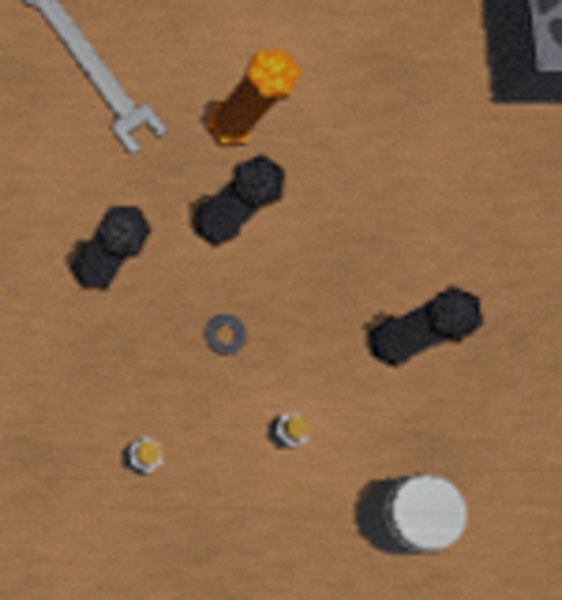

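```bash
cat > m1.py <<'E'
from h import *
def load(t): z=np.load(f'/tmp/{t}.npz'); return z['im'],z['d']
if __name__=='__main__':
    for n in ['top','side']:
        im,d=load(n+'0'); P=cloud(n,d); v=im.max(2); sat=im.max(2).astype(int)-im.min(2)
        inb=(P[...,0]>0.25)&(P[...,0]<0.85)&(abs(P[...,1])<0.55)
        # handle bar
        m=(v<60)&(P[...,2]>0.095)&(P[...,2]<0.125)&inb&(sat<25)
        nl,lab,st,c=cv2.connectedComponentsWithStats(m.astype(np.uint8))
        for i in range(1,nl):
            if st[i,4]>15:
                Q=P[lab==i]; u=np.median(Q,0); ctr=(Q.max(0)+Q.min(0))/2; w,V=np.linalg.eigh(np.cov((Q[:,:2]-Q[:,:2].mean(0)).T)); 
                print(n,'handle?',st[i],c[i].round(1),Q.mean(0).round(4),Q[:,2].max().round(4),V[:,1].round(3),np.degrees(np.arctan2(V[1,1],V[0,1])).round(2))
        # tall black caps
        m=(v<70)&(P[...,2]>0.122)&(P[...,2]<0.14)&inb
        nl,lab,st,c=cv2.connectedComponentsWithStats(m.astype(np.uint8))
        for i in range(1,nl):
            if st[i,4]>15: 
                Q=P[lab==i]; print(n,'cap',st[i],c[i].round(1),Q.mean(0).round(4),ray(n,*c[i],.13).round(4))
        # brass
        h=cv2.cvtColor(im,cv2.COLOR_BGR2HSV)
        m=(h[...,0]>15)&(h[...,0]<32)&(h[...,1]>110)&(h[...,2]>120)&(P[...,2]>0.02)&(P[...,2]<0.06)&inb
        nl,lab,st,c=cv2.connectedComponentsWithStats(m.astype(np.uint8))
        for i in range(1,nl):
            if st[i,4]>5: Q=P[lab==i]; print(n,'brass',st[i],c[i].round(1),Q.mean(0).round(4),Q[:,2].max().round(4),ray(n,*c[i],.042).round(4))
        # tray rim
        m=(P[...,2]>0.086)&(P[...,2]<0.098)&inb&(sat<40)
        nl,lab,st,c=cv2.connectedComponentsWithStats(m.astype(np.uint8),connectivity=8)
        allp=P[m][:,:2]; allp=allp[(allp[:,0]>.4)]
        (cx,cy),(w,hh),a=cv2.minAreaRect(allp.astype(np.float32)*1000); print(n,'rim',cx,cy,w,hh,a,len(allp))
E
python3 m1.py
```

```text
top handle? [360 169   8   8  27] [363.1 173.4] [ 0.6073 -0.2814  0.1081] 0.1241 [0.698 0.716] 45.75
top handle? [236 172  10  40 136] [240.8 191.5] [0.5593 0.0668 0.1116] 0.116 [-0.986 -0.17 ] -170.23
top handle? [325 183   9   7  21] [328.  186.7] [ 0.5696 -0.1789  0.1107] 0.1244 [0.642 0.767] 50.04
top handle? [411 201   8  11  39] [413.8 206.4] [ 0.5096 -0.4158  0.1103] 0.1245 [-0.907 -0.422] -155.06
top cap [362 162  14  14 143] [368.4 168.2] [ 0.617  -0.2913  0.1286] [ 0.6166 -0.2909  0.13  ]
top cap [326 175  14  13 140] [332.4 181.2] [ 0.5809 -0.1884  0.1286] [ 0.5805 -0.1881  0.13  ]
top cap [413 197  15  14 152] [420.6 203.3] [ 0.5149 -0.428   0.1285] [ 0.5146 -0.4273  0.13  ]
top brass [377 231   6   6  26] [379.1 233.4] [ 0.4431 -0.3351  0.0409] 0.0446 [ 0.443  -0.3347  0.042 ]
top brass [337 238   6   6  29] [339.3 240.4] [ 0.4244 -0.2175  0.0402] 0.0435 [ 0.4242 -0.2172  0.042 ]
top rim 579.0548095703125 -121.583251953125 216.06207275390625 599.2947998046875 5.274700164794922 566
side handle? [249 116   8   3  18] [252.4 117.1] [ 0.6186 -0.2748  0.1195] 0.1245 [-0.998 -0.058] -176.65
side handle? [256 136  10   3  18] [260.8 136.9] [ 0.5827 -0.1731  0.1193] 0.1245 [-0.996  0.087] 174.99
side handle? [244 192  37   8  86] [262.7 194.1] [0.5606 0.0731 0.109 ] 0.1174 [-0.987 -0.159] -170.88
side cap [278  88  11   6  51] [282.9  90.5] [ 0.518  -0.4206  0.129 ] [ 0.5179 -0.4192  0.13  ]
side cap [248 110  10   8  64] [252.2 113.5] [ 0.6199 -0.2826  0.1292] [ 0.6198 -0.2816  0.13  ]
side cap [256 129  10   9  70] [260.4 133.1] [ 0.5844 -0.1807  0.1294] [ 0.5843 -0.18    0.13  ]
side brass [300 124   4   4  14] [301.5 125.3] [ 0.445  -0.3317  0.0419] 0.0498 [ 0.445  -0.3316  0.042 ]
side brass [304 146   5   4  15] [306.1 147.4] [ 0.4275 -0.2139  0.0416] 0.0474 [ 0.4276 -0.2135  0.042 ]
side rim 580.9854125976562 -117.55224609375 213.66143798828125 602.0748901367188 5.290829658508301 677
```

```bash
cat > plan.py <<'E'
from h import *
from scipy.spatial.transform import Rotation as Ro
def Rdown(yaw_y):  # tool down, tool y at heading yaw_y (deg)
    a=np.radians(yaw_y); y=np.array([np.cos(a),np.sin(a),0]); z=np.array([0,0,-1.]); return np.stack([np.cross(y,z),y,z],1)
def plan(p,R=None,n=None,s=None):
    s=s or manip.sense(); P0=np.array(s['position']);R0=np.array(s['tcp_rot']); R=R0 if R is None else R
    rv=Ro.from_matrix(R0.T@R).as_rotvec(); ang=np.degrees(np.linalg.norm(rv)); d=np.linalg.norm(p-P0)
    k=n or int(max(np.ceil(d/.040),np.ceil(ang/7.0),1))
    Rc=Ro.from_matrix(R0)
    step=Ro.from_rotvec(rv/k); dw=(np.asarray(p)-P0)/k
    rows=[]
    for i in range(k):
        # shift assumed along axes before turn
        sh=Rc.inv().apply(dw)*1000; rows.append(np.r_[np.degrees(rv)/k,sh]); Rc=Rc*step
    print('d mm',round(d*1000,1),'ang',round(ang,1),'k',k)
    for r in rows: print([round(float(x),1)+0. for x in r])
def st():
    s=manip.sense(); print('t',round(s['time_s'],2),'p',np.round(s['position'],4),'q',np.round(s['q'],3),'F',np.round(s['ft_force'],1),'gap',round(s['finger_gap']*1e3,1)); print(np.round(s['tcp_rot'],3).tolist())
E
python3 - <<'E'
from plan import *
plan(np.array([.560,.0685,.25]),Rdown(99.6))
E
```

```text
d mm 601.2 ang 28.9 k 16
[0.0, 0.0, -1.8, -31.6, -20.3, 0.0]
[0.0, 0.0, -1.8, -31.0, -21.3, 0.0]
[0.0, 0.0, -1.8, -30.3, -22.2, 0.0]
[0.0, 0.0, -1.8, -29.6, -23.2, 0.0]
[0.0, 0.0, -1.8, -28.8, -24.1, 0.0]
[0.0, 0.0, -1.8, -28.0, -25.0, 0.0]
[0.0, 0.0, -1.8, -27.2, -25.9, 0.0]
[0.0, 0.0, -1.8, -26.4, -26.7, 0.0]
[0.0, 0.0, -1.8, -25.6, -27.5, 0.0]
[0.0, 0.0, -1.8, -24.7, -28.3, 0.0]
[0.0, 0.0, -1.8, -23.8, -29.1, 0.0]
[0.0, 0.0, -1.8, -22.8, -29.8, 0.0]
[0.0, 0.0, -1.8, -21.9, -30.5, 0.0]
[0.0, 0.0, -1.8, -20.9, -31.2, 0.0]
[0.0, 0.0, -1.8, -19.9, -31.9, 0.0]
[0.0, 0.0, -1.8, -18.9, -32.5, 0.0]
```

Candidates (top picture, 512-wide px): black cartridges with caps at (368,168), (332,181), (421,203). The look-alikes are the orange one at about (372,140) and the black cylinders in the rack at far left. Couplers have brass stubs at (379,233) and (339,240), with silver and brass bits in the bins at far right and in the tray. The crop confirms my choice of three black cartridges and the two free-standing couplers on the table. The tray handle comes first.

Call:
drive_tool:
  series:
    - [0,0,-1.8,-31.6,-20.3,0,40]
    - [0,0,-1.8,-31,-21.3,0,40]
    - [0,0,-1.8,-30.3,-22.2,0,40]
    - [0,0,-1.8,-29.6,-23.2,0,40]
    - [0,0,-1.8,-28.8,-24.1,0,40]
    - [0,0,-1.8,-28,-25,0,40]
    - [0,0,-1.8,-27.2,-25.9,0,40]
    - [0,0,-1.8,-26.4,-26.7,0,40]
  force: 40

```text
time_s: 0.77
position: [0.3754, 0.3041, 0.2499]
tcp_rot: [[-0.997, 0.084, -0.001], [0.084, 0.997, -0.0], [0.001, -0.0, -1.0]]
ft_force: [0.3, 0.3, -0.4]
finger_gap: 0.0396
```

Call:
drive_tool:
  series:
    - [0,0,-1.8,-25.6,-27.5,0,40]
    - [0,0,-1.8,-24.7,-28.3,0,40]
    - [0,0,-1.8,-23.8,-29.1,0,40]
    - [0,0,-1.8,-22.8,-29.8,0,40]
    - [0,0,-1.8,-21.9,-30.5,0,40]
    - [0,0,-1.8,-20.9,-31.2,0,40]
    - [0,0,-1.8,-19.9,-31.9,0,40]
    - [0,0,-1.8,-18.9,-32.5,0,40]

```text
time_s: 1.43
position: [0.5603, 0.0671, 0.2497]
tcp_rot: [[-0.986, -0.166, -0.001], [-0.166, 0.986, 0.0], [0.001, 0.0, -1.0]]
ft_force: [-0.4, -0.4, 0.4]
finger_gap: 0.0402
```

```bash
python3 - <<'E'
from plan import *
st()
plan(np.array([.560,.0685,.108]),Rdown(99.6))
E
```

```text
t 1.43 p [0.5603 0.0671 0.2497] q [-0.034  0.185  1.568  0.     1.389 -1.772] F [-0.4 -0.4  0.4] gap 40.2
[[-0.986, -0.166, -0.001], [-0.166, 0.986, 0.0], [0.001, 0.0, -1.0]]
d mm 141.7 ang 0.1 k 4
[0.0, 0.0, 0.0, 0.0, 0.3, 35.4]
[0.0, 0.0, 0.0, 0.0, 0.3, 35.4]
[0.0, 0.0, 0.0, 0.0, 0.3, 35.4]
[0.0, 0.0, 0.0, 0.0, 0.3, 35.4]
```

Call:
drive_tool:
  series:
    - [0,0,0,0,0.4,35,40]
    - [0,0,0,0,0.4,35,40]
    - [0,0,0,0,0.4,35,40]
    - [0,0,0,0,0.3,34,40]
    - [0,0,0,0,0,1,40]
    - [0,0,0,0,0,0,8]
    - [0,0,0,0,0,0,8]
    - [0,0,0,0,0,0,8]
  force: 60

```text
time_s: 2.1
position: [0.561, 0.0686, 0.1129]
tcp_rot: [[-0.986, -0.166, 0.003], [-0.166, 0.986, -0.004], [-0.002, -0.005, -1.0]]
ft_force: [-0.6, -6.4, -2.5]
finger_gap: 0.0098
```

Call:
drive_tool:
  series:
    - [0,0,0,0,0,0,8]
    - [0,0,0,0,0,0,8]
    - [0,0,0,0,0,0,8]

```text
time_s: 2.35
position: [0.561, 0.0686, 0.113]
tcp_rot: [[-0.986, -0.166, 0.004], [-0.166, 0.986, -0.004], [-0.003, -0.004, -1.0]]
ft_force: [-1.5, -5.0, -2.1]
finger_gap: 0.0099
```

```bash
python3 - <<'E'
from plan import *
st()
a=np.arctan2(64,-111); 
b=np.linspace(a,np.pi-a,15); q=np.stack([128.1*np.cos(b),128.1*np.sin(b)],1); print(np.diff(q,axis=0).round(1).tolist())
E
```

```text
t 2.35 p [0.561  0.0686 0.113 ] q [-0.03   0.334  1.688 -0.004  1.116 -1.765] F [-1.5 -5.  -2.1] gap 9.9
[[-0.986, -0.166, 0.004], [-0.166, 0.986, -0.004], [-0.003, -0.004, -1.0]]
[[10.8, 15.8], [13.0, 14.0], [15.0, 11.9], [16.6, 9.6], [17.8, 7.0], [18.7, 4.3], [19.1, 1.4], [19.1, -1.4], [18.7, -4.3], [17.8, -7.0], [16.6, -9.6], [15.0, -11.9], [13.0, -14.0], [10.8, -15.8]]
```

Call:
drive_tool:
  series:
    - [0,0,0,0,10.8,-15.8,8]
    - [0,0,0,0,13,-14,8]
    - [0,0,0,0,15,-11.9,8]
    - [0,0,0,0,16.6,-9.6,8]
    - [0,0,0,0,0,0,8]

```text
time_s: 2.77
position: [0.5509, 0.1269, 0.1653]
tcp_rot: [[-0.986, -0.167, 0.003], [-0.167, 0.986, 0.001], [-0.003, 0.0, -1.0]]
ft_force: [-1.9, -1.8, 2.0]
finger_gap: 0.0101
```

```bash
python3 - <<'E'
from plan import *
st()
im,d=snap('side','s1'); cv2.imwrite('pics/s1c.png',cv2.resize(im[100:290,160:360],(800,600)))
E
```

```text
t 2.77 p [0.5509 0.1269 0.1653] q [ 7.300e-02  2.680e-01  1.652e+00  1.000e-03  1.219e+00 -1.666e+00] F [-1.9 -1.8  2. ] gap 10.1
[[-0.986, -0.167, 0.003], [-0.167, 0.986, 0.001], [-0.003, 0.0, -1.0]]
```

View pics/s1c.png

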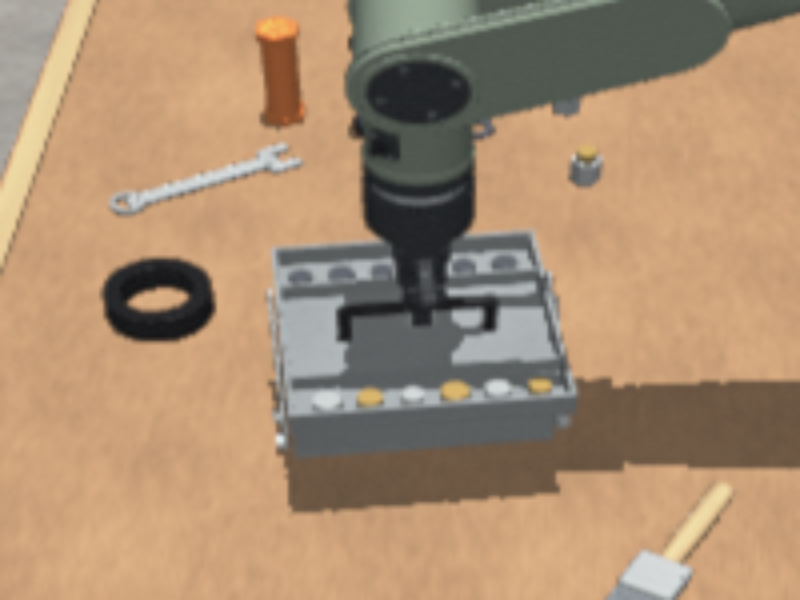

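The picture shows the fingers on the bar at (420,305) and the tray lifted level. I'll carry on with the arc.

Call:
drive_tool:
  series:
    - [0,0,0,0,17.8,-7,8]
    - [0,0,0,0,18.7,-4.3,8]
    - [0,0,0,0,19.1,-1.4,8]
    - [0,0,0,0,19.1,1.4,8]
    - [0,0,0,0,18.7,4.3,8]
    - [0,0,0,0,17.8,7,8]
    - [0,0,0,0,16.6,9.6,8]

```text
time_s: 3.4
position: [0.5295, 0.2497, 0.1528]
tcp_rot: [[-0.986, -0.165, 0.0], [-0.165, 0.986, -0.003], [0.0, -0.003, -1.0]]
ft_force: [-2.0, -6.7, -4.9]
finger_gap: 0.0095
```

Call:
drive_tool:
  series:
    - [0,0,0,0,15,11.9,8]
    - [0,0,0,0,13,14,8]
    - [0,0,0,0,10.8,14,8]
    - [0,0,0,0,0,0,8]
    - [0,0,0,0,0,0,8]

```text
time_s: 3.82
position: [0.5231, 0.2865, 0.1119]
tcp_rot: [[-0.986, -0.166, -0.001], [-0.166, 0.986, -0.005], [0.002, -0.005, -1.0]]
ft_force: [-0.9, -7.0, -2.2]
finger_gap: 0.0098
```

```bash
python3 - <<'E'
from plan import *
st()
E
```

```text
t 3.82 p [0.5231 0.2865 0.1119] q [ 0.358  0.397  1.603 -0.005  1.145 -1.377] F [-0.9 -7.  -2.2] gap 9.8
[[-0.986, -0.166, -0.001], [-0.166, 0.986, -0.005], [0.002, -0.005, -1.0]]
```

Call:
drive_tool:
  series:
    - [0,0,0,0,0,0,40]
    - [0,0,0,0,0,0,40]
    - [0,0,0,0,0,0,40]
    - [0,0,0,0,0,-30,40]
    - [0,0,0,0,0,-40,40]
    - [0,0,0,0,0,-40,40]
    - [0,0,0,0,0,-40,40]
    - [0,0,0,40,0,0,40]

```text
time_s: 4.48
position: [0.495, 0.2857, 0.2757]
tcp_rot: [[-0.986, -0.163, 0.028], [-0.163, 0.987, 0.01], [-0.029, 0.006, -1.0]]
ft_force: [2.0, 0.9, 3.5]
finger_gap: 0.0401
```

Call:
drive_tool:
  series:
    - [0,0,0,40,0,-10,40]
    - [0,0,0,40,0,-10,40]
    - [0,0,0,30,0,0,40]
    - [0,0,0,0,0,0,40]

```text
time_s: 4.82
position: [0.3707, 0.2643, 0.2833]
tcp_rot: [[-0.986, -0.167, 0.0], [-0.167, 0.986, 0.001], [-0.0, 0.001, -1.0]]
ft_force: [0.6, 1.0, 0.6]
finger_gap: 0.0402
```

```bash
python3 - <<'E'
from plan import *
st()
im,d=snap('side','s2'); cv2.imwrite('pics/s2b.png',cv2.resize(im,(768,576)))
im,d=snap('top','t2'); cv2.imwrite('pics/t2b.png',cv2.resize(im[120:290,120:330],(741,600),interpolation=cv2.INTER_CUBIC))
E
```

```text
t 4.82 p [0.3707 0.2643 0.2833] q [ 4.280e-01 -8.200e-02  1.778e+00  1.000e-03  1.445e+00 -1.311e+00] F [0.6 1.  0.6] gap 40.2
[[-0.986, -0.167, 0.0], [-0.167, 0.986, 0.001], [-0.0, 0.001, -1.0]]
```

View pics/s2b.png

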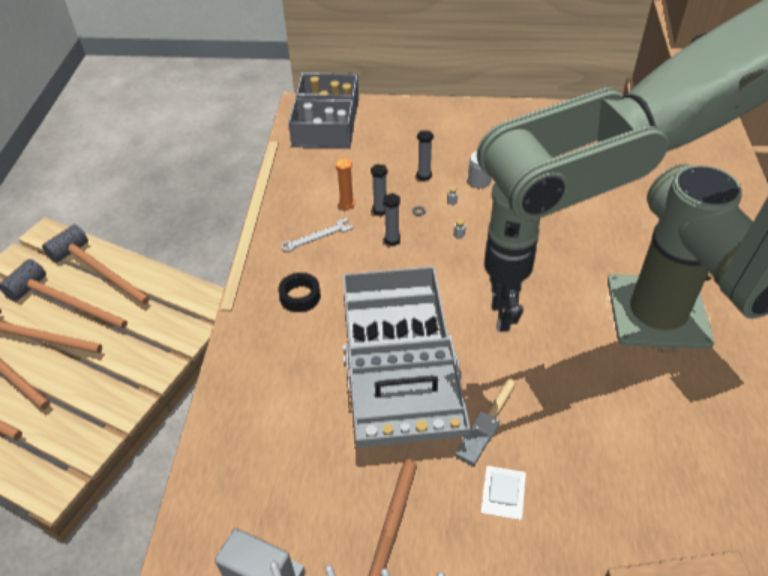

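View pics/t2b.png

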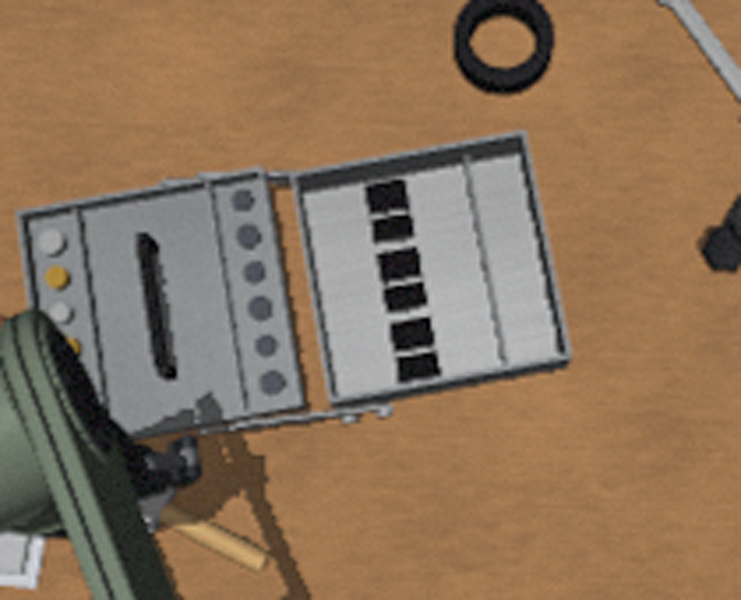

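```bash
python3 - <<'E'
from plan import *
from m1 import load
for n,t in (('top','t2'),('side','s2')):
    im,d=load(t); P=cloud(n,d); v=im.max(2)
    m=(v<60)&(P[...,2]<0.04)&(P[...,2]>0.004)&(P[...,0]>.45)&(P[...,0]<.68)&(P[...,1]>-.06)&(P[...,1]<.2)
    nl,lab,sts,c=cv2.connectedComponentsWithStats(m.astype(np.uint8),connectivity=4); L=[]
    for i in range(1,nl):
        if sts[i,4]>15:
            Q=P[lab==i]; print(n,sts[i].tolist(),c[i].round(1),Q.mean(0).round(4),Q[:,2].min().round(3),Q[:,2].max().round(3))
    # rim of box: z 58..70
    al=np.radians(9.8); bx=np.array([np.cos(al),np.sin(al)]);by=np.array([-bx[1],bx[0]])
    q=(P[...,:2]-np.array([.561,.0686])); X=q@bx;Y=q@by
    m=(P[...,2]>.060)&(P[...,2]<.069)&(abs(X)<.115)&(Y>-.115)&(Y<.1105)
    A=P[m]; r=cv2.minAreaRect((A[:,:2]*1000).astype(np.float32)); print(n,'rim',len(A),np.round(r[0],1),np.round(r[1],1),round(r[2],2), 'X',np.percentile(X[m],[1,99]).round(4),'Y',np.percentile(Y[m],[1,99]).round(4))
    # partition
    m=(P[...,2]>.029)&(P[...,2]<.038)&(abs(X)<.08)&(Y>-.075)&(Y<-.03); 
    if m.sum()>5:
        k=np.polyfit(X[m],Y[m],1); print('partition',m.sum(),k,P[m][:,2].mean())
    # floor
    m=(abs(X)<.08)&(Y>-.085)&(Y<-.062); print('well floor z',np.median(P[m][:,2]))
E
```

```text
top [253, 161, 15, 4, 28] [259.9 162.4] [0.6675 0.0094 0.0294] 0.02 0.04
top [235, 164, 16, 4, 32] [242.5 165.6] [0.6584 0.0628 0.0291] 0.018 0.039
top [205, 167, 30, 8, 60] [218.9 169.9] [0.6459 0.135  0.0283] 0.011 0.04
top [224, 171, 12, 9, 82] [229.3 175.2] [0.6313 0.1039 0.019 ] 0.006 0.031
top [226, 181, 11, 7, 67] [231.  184.2] [0.6026 0.0985 0.0203] 0.006 0.031
top [227, 190, 12, 10, 83] [232.8 194.5] [0.5708 0.0933 0.0181] 0.007 0.029
top [229, 200, 12, 8, 70] [234.3 203.7] [0.5419 0.0889 0.0195] 0.008 0.03
top [231, 210, 12, 9, 83] [236.4 214.2] [0.5097 0.0829 0.0197] 0.01 0.029
top [233, 220, 12, 8, 71] [237.9 223.5] [0.4817 0.0785 0.0193] 0.008 0.031
top rim 356 [561.2  68. ] [198.8 201.9] 9.8 X [-0.0992  0.0991] Y [-0.1014  0.1001]
partition 64 [ 0.0026372 -0.0496358] 0.03288759380389593
well floor z 0.004314339565923753
side [284, 212, 8, 11, 59] [287.2 217.1] [0.484  0.0867 0.0209] 0.01 0.03
side [265, 213, 7, 12, 56] [267.6 218.8] [0.5447 0.0973 0.0211] 0.011 0.033
side [275, 213, 7, 11, 54] [277.9 217.9] [0.513  0.0923 0.0215] 0.009 0.03
side [245, 215, 7, 12, 57] [247.7 220.5] [0.6062 0.1068 0.0202] 0.008 0.033
side [256, 215, 7, 10, 50] [258.5 219.8] [0.5727 0.1033 0.0218] 0.009 0.034
side [236, 216, 7, 11, 56] [238.7 221.7] [0.6338 0.1137 0.0212] 0.006 0.03
side rim 248 [564.   67.1] [198.3 204.7] 9.66 X [-0.096   0.1014] Y [-0.1025  0.0988]
partition 105 [ 0.00315058 -0.04751869] 0.03302556788393978
well floor z 0.007076352885150072
```

```bash
python3 - <<'E'
from plan import *
plan(np.array([.48,-.10,.36]),Rdown(0.))
E
```

```text
d mm 387.3 ang 99.6 k 15
[0.0, 0.0, 6.6, -2.9, -25.1, -5.1]
[0.0, 0.0, 6.6, -5.8, -24.6, -5.1]
[0.0, 0.0, 6.6, -8.6, -23.8, -5.1]
[0.0, 0.0, 6.6, -11.3, -22.7, -5.1]
[0.0, 0.0, 6.6, -13.8, -21.2, -5.1]
[0.0, 0.0, 6.6, -16.2, -19.5, -5.1]
[0.0, 0.0, 6.6, -18.3, -17.5, -5.1]
[0.0, 0.0, 6.6, -20.2, -15.2, -5.1]
[0.0, 0.0, 6.6, -21.8, -12.8, -5.1]
[0.0, 0.0, 6.6, -23.2, -10.2, -5.1]
[0.0, 0.0, 6.6, -24.2, -7.4, -5.1]
[0.0, 0.0, 6.6, -24.9, -4.6, -5.1]
[0.0, 0.0, 6.6, -25.3, -1.7, -5.1]
[0.0, 0.0, 6.6, -25.3, 1.2, -5.1]
[0.0, 0.0, 6.6, -25.0, 4.1, -5.1]
```

Call:
drive_tool:
  series:
    - [0,0,6.6,-3,-25,-5,60]
    - [0,0,6.6,-6,-24.6,-5,60]
    - [0,0,6.6,-8.6,-23.8,-5,60]
    - [0,0,6.6,-11.3,-22.7,-5,60]
    - [0,0,6.6,-13.8,-21.2,-5,60]
    - [0,0,6.6,-16.2,-19.5,-5,60]
    - [0,0,6.6,-18.3,-17.5,-5,60]
    - [0,0,6.6,-20.2,-15.2,-5,60]

```text
time_s: 5.58
position: [0.4338, 0.0685, 0.323]
tcp_rot: [[-0.723, 0.69, 0.002], [0.69, 0.723, -0.0], [-0.002, 0.001, -1.0]]
ft_force: [-0.1, -0.2, -0.2]
finger_gap: 0.0601
```

Call:
drive_tool:
  series:
    - [0,0,6.6,-21.8,-12.8,-5,60]
    - [0,0,6.6,-23.2,-10.2,-5,60]
    - [0,0,6.6,-24.2,-7.4,-5,60]
    - [0,0,6.6,-24.9,-4.6,-5,60]
    - [0,0,6.6,-25.3,-1.7,-5,60]
    - [0,0,6.6,-25.3,1.2,-5,60]
    - [0,0,6.6,-25,4.1,-5,60]

```text
time_s: 6.17
position: [0.4835, -0.1023, 0.3577]
tcp_rot: [[-0.002, 1.0, 0.002], [1.0, 0.002, -0.001], [-0.001, 0.002, -1.0]]
ft_force: [0.3, 0.1, -0.1]
finger_gap: 0.0596
```

```bash
python3 - <<'E'
from plan import *
st()
Rz=np.array([[0,1,0],[0,0,-1],[-1,0,0]],float) # x=-z, y=+x, z=-y
print(np.linalg.det(Rz)); plan(np.array([.48,-.10,.36]),Rz)
E
```

```text
t 6.17 p [ 0.4835 -0.1023  0.3577] q [-0.384 -0.034  1.582  0.     1.592 -0.386] F [ 0.3  0.1 -0.1] gap 59.6
[[-0.002, 1.0, 0.002], [1.0, 0.002, -0.001], [-0.001, 0.002, -1.0]]
1.0
d mm 4.8 ang 90.0 k 13
[0.0, -6.9, 0.0, 0.2, -0.3, -0.2]
[0.0, -6.9, 0.0, 0.2, -0.3, -0.2]
[0.0, -6.9, 0.0, 0.1, -0.3, -0.2]
[0.0, -6.9, 0.0, 0.1, -0.3, -0.2]
[0.0, -6.9, 0.0, 0.1, -0.3, -0.2]
[0.0, -6.9, 0.0, 0.0, -0.3, -0.2]
[0.0, -6.9, 0.0, 0.0, -0.3, -0.2]
[0.0, -6.9, 0.0, 0.0, -0.3, -0.2]
[0.0, -6.9, 0.0, 0.0, -0.3, -0.2]
[0.0, -6.9, 0.0, -0.1, -0.3, -0.2]
[0.0, -6.9, 0.0, -0.1, -0.3, -0.2]
[0.0, -6.9, 0.0, -0.1, -0.3, -0.2]
[0.0, -6.9, 0.0, -0.2, -0.3, -0.2]
```

Call:
drive_tool:
  series:
    - [0,-7,0,0,0,0,60]
    - [0,-7,0,0,0,0,60]
    - [0,-7,0,0,0,0,60]
    - [0,-7,0,0,0,0,60]

```text
time_s: 6.5
position: [0.484, -0.1013, 0.359]
tcp_rot: [[-0.004, 1.0, 0.008], [0.88, 0.007, -0.475], [-0.475, 0.005, -0.88]]
ft_force: [-0.1, -0.5, -0.4]
finger_gap: 0.06
```

```bash
python3 - <<'E'
from plan import *
st()
E
```

```text
t 6.5 p [ 0.484  -0.1013  0.359 ] q [-0.097 -0.042  1.659 -0.494  1.476 -0.068] F [-0.1 -0.5 -0.4] gap 60.0
[[-0.004, 1.0, 0.008], [0.88, 0.007, -0.475], [-0.475, 0.005, -0.88]]
```

```bash
cat >> plan.py <<'E'
def Rt(tilt,head=0.):
    """tool y at heading head (deg); tilted so tool z leans 'tilt' deg toward -90deg side of tool y (i.e. -y world for head 0)"""
    return Rdown(head)@Ro.from_euler('y',-tilt,degrees=True).as_matrix()
E
python3 - <<'E'
from plan import *
print(Rt(57).round(3))
plan(np.array([.5824,-.10,.20]),Rt(57))
im,d=np.load('/tmp/t2.npz')['im'],np.load('/tmp/t2.npz')['d']; P=cloud('top',d)
h=cv2.cvtColor(im,cv2.COLOR_BGR2HSV); m=(h[...,0]<18)&(h[...,1]>200)&(h[...,2]>150)&(P[...,2]>.115)
print('orange',P[m].mean(0),m.sum())
m=(P[...,2]>.065)&(P[...,2]<.085)&(P[...,1]<-.35)&(P[...,0]<.47)&(P[...,0]>.25); print('can',P[m].mean(0))
E
```

```text
[[ 0.     1.     0.   ]
 [ 0.545  0.    -0.839]
 [-0.839  0.    -0.545]]
d mm 186.9 ang 28.7 k 5
[0.1, -5.7, 0.0, 15.3, 19.5, 28.0]
[0.1, -5.7, 0.0, 18.0, 19.6, 26.3]
[0.1, -5.7, 0.0, 20.5, 19.6, 24.4]
[0.1, -5.7, 0.0, 22.9, 19.6, 22.1]
[0.1, -5.7, 0.0, 25.0, 19.6, 19.7]
orange [ 0.70099534 -0.31108323  0.12882031] 47
can [ 0.37332079 -0.41639989  0.07358652]
```

Call:
drive_tool:
  series:
    - [0,-4.8,0,12.7,16.4,23.5,60]
    - [0,-4.8,0,15,16.4,22,60]
    - [0,-4.8,0,17,16.4,20.5,60]
    - [0,-4.8,0,19,16.4,18.5,60]
    - [0,-4.8,0,20.5,16.4,16.5,60]
    - [0,-4.7,0,21,16.4,15,60]
    - [0,0,0,0,0,0,60]

```text
time_s: 7.08
position: [0.5782, -0.0913, 0.1816]
tcp_rot: [[-0.027, 1.0, -0.004], [0.549, 0.012, -0.836], [-0.835, -0.025, -0.549]]
ft_force: [-3.2, 0.7, -4.6]
finger_gap: 0.0598
```

```bash
python3 - <<'E'
from plan import *
st()
plan(np.array([.5824,-.124,.145]),Rt(57))
E
```

```text
t 7.08 p [ 0.5782 -0.0913  0.1816] q [ 0.12   0.492  1.622 -1.007  1.375  0.494] F [-3.2  0.7 -4.6] gap 59.8
[[-0.027, 1.0, -0.004], [0.549, 0.012, -0.836], [-0.835, -0.025, -0.549]]
d mm 49.3 ang 1.6 k 2
[-0.1, -0.2, 0.8, 6.3, 2.3, 23.7]
[-0.1, -0.2, 0.8, 6.4, 2.2, 23.7]
```

```bash
python3 - <<'E'
from plan import *
im,d=snap('side','s3'); cv2.imwrite('pics/s3c.png',cv2.resize(im[60:270,200:440],(686,600)))
st()
E
```

```text
t 7.13 p [ 0.5783 -0.092   0.1874] q [ 0.119  0.483  1.622 -1.007  1.378  0.491] F [ 0.2 -0.5  0.1] gap 60.2
[[-0.021, 1.0, -0.002], [0.549, 0.01, -0.836], [-0.835, -0.019, -0.549]]
```

View pics/s3c.png

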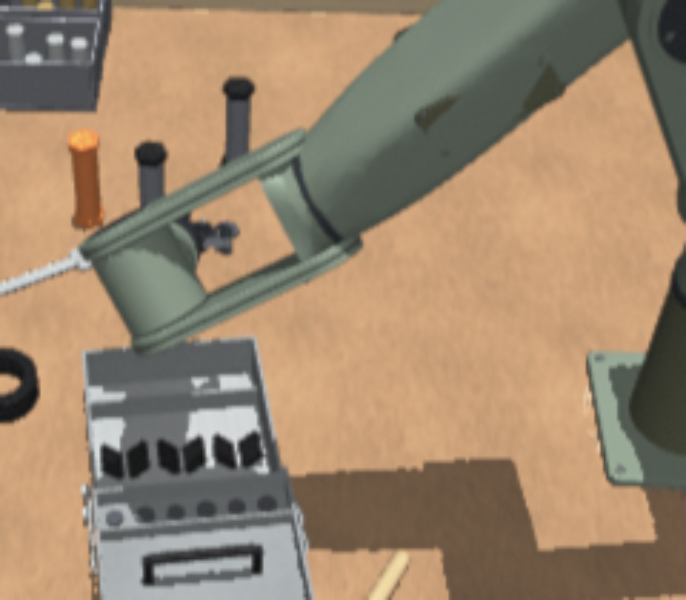

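```bash
python3 - <<'E'
from plan import *
plan(np.array([.5824,-.124,.145]),Rt(57),n=3)
E
```

```text
d mm 53.3 ang 1.3 k 3
[0.0, -0.1, 0.4, 5.9, 1.5, 16.7]
[0.0, -0.1, 0.4, 6.0, 1.5, 16.7]
[0.0, -0.1, 0.4, 6.0, 1.4, 16.6]
```

Call:
drive_tool:
  series:
    - [0,-0.1,0.4,6,1.5,16.7,60]
    - [0,-0.1,0.4,6,1.5,16.7,60]
    - [0,-0.1,0.4,6,1.4,16.6,60]
    - [0,0,0,0,0,0,60]
    - [0,0,0,0,0,0,60]

```text
time_s: 7.55
position: [0.5859, -0.1256, 0.1586]
tcp_rot: [[0.02, 1.0, 0.008], [0.545, -0.005, -0.838], [-0.838, 0.021, -0.545]]
ft_force: [0.3, 0.3, 0.1]
finger_gap: 0.0602
```

```bash
python3 - <<'E'
from plan import *
st()
plan(np.array([.5824,-.1828,.1067]),Rt(57),n=5)
im,d=snap('top','t3'); cv2.imwrite('pics/t3c.png',cv2.resize(im[130:260,250:410],(738,600)))
E
```

```text
t 7.55 p [ 0.5859 -0.1256  0.1586] q [ 0.063  0.524  1.637 -1.052  1.302  0.56 ] F [0.3 0.3 0.1] gap 60.2
[[0.02, 1.0, 0.008], [0.545, -0.005, -0.838], [-0.838, 0.021, -0.545]]
d mm 77.3 ang 1.2 k 5
[0.1, 0.0, -0.2, 2.5, -0.9, 15.2]
[0.1, 0.0, -0.2, 2.5, -0.8, 15.2]
[0.1, 0.0, -0.2, 2.5, -0.8, 15.2]
[0.1, 0.0, -0.2, 2.5, -0.8, 15.2]
[0.1, 0.0, -0.2, 2.5, -0.7, 15.3]
```

View pics/t3c.png

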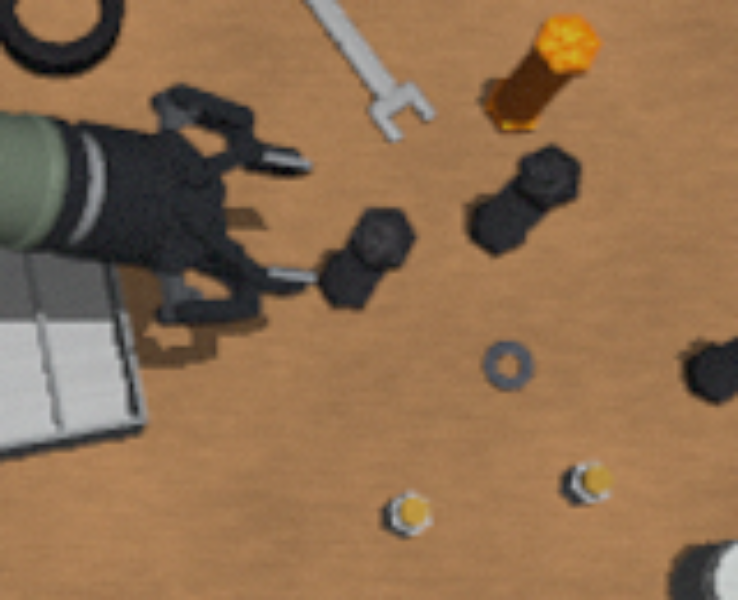

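Call:
drive_tool:
  series:
    - [0,0,-0.2,2.5,-0.8,15.2,60]
    - [0,0,-0.2,2.5,-0.8,15.2,60]
    - [0,0,-0.2,2.5,-0.8,15.2,60]
    - [0,0,-0.2,2.5,-0.8,15.2,60]
    - [0,0,-0.2,2.5,-0.8,15.2,60]
    - [0,0,0,0,0,0,60]
    - [0,0,0,0,0,0,60]

```text
time_s: 8.18
position: [0.5829, -0.1786, 0.106]
tcp_rot: [[-0.002, 1.0, -0.004], [0.554, -0.002, -0.833], [-0.833, -0.004, -0.554]]
ft_force: [0.1, -0.1, 0.6]
finger_gap: 0.0597
```

```bash
python3 - <<'E'
from plan import *
st()
plan(np.array([.5824,-.1828,.1067]),Rt(57),n=2)
im,d=snap('side','s4'); cv2.imwrite('pics/s4c.png',cv2.resize(im[100:200,210:330],(720,600)))
E
```

```text
t 8.18 p [ 0.5829 -0.1786  0.106 ] q [-0.03   0.594  1.663 -1.109  1.195  0.585] F [ 0.1 -0.1  0.6] gap 59.7
[[-0.002, 1.0, -0.004], [0.554, -0.002, -0.833], [-0.833, -0.004, -0.554]]
d mm 4.3 ang 0.7 k 2
[-0.1, -0.3, 0.1, -1.5, -0.2, 1.5]
[-0.1, -0.3, 0.1, -1.5, -0.2, 1.6]
```

View pics/s4c.png

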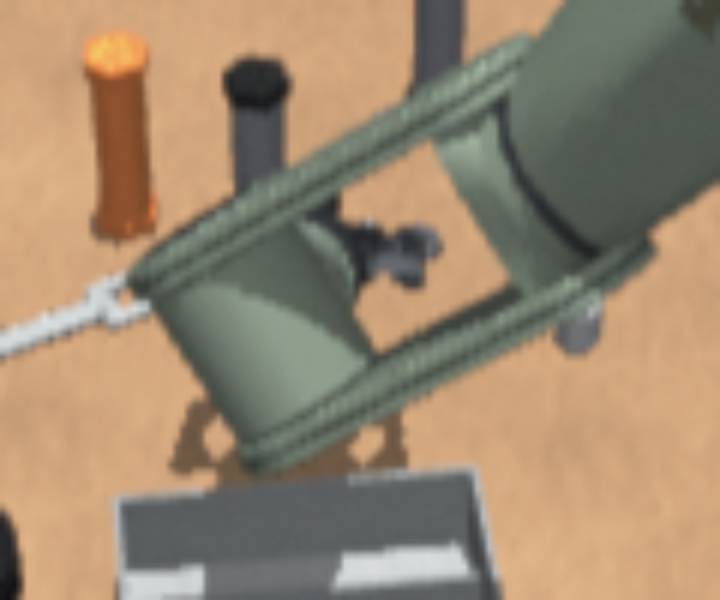

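Call:
drive_tool:
  series:
    - [0,0.5,0,-1,0,4,50]
    - [0,0,0,0,0,0,28]
    - [0,0,0,0,0,0,28]
    - [0,0,0,0,0,0,28]
    - [0,0,0,0,0,0,28]
    - [0,0,0,0,0,0,28]
  force: 60

```text
time_s: 8.73
position: [0.5838, -0.1814, 0.1064]
tcp_rot: [[-0.001, 1.0, -0.001], [0.56, -0.0, -0.828], [-0.828, -0.001, -0.56]]
ft_force: [-1.5, 1.2, 4.6]
finger_gap: 0.031
```

```bash
python3 - <<'E'
from plan import *
st()
E
```

```text
t 8.73 p [ 0.5838 -0.1814  0.1064] q [-0.037  0.589  1.664 -1.105  1.185  0.578] F [-1.5  1.2  4.6] gap 31.0
[[-0.001, 1.0, -0.001], [0.56, -0.0, -0.828], [-0.828, -0.001, -0.56]]
```

Call:
drive_tool:
  series:
    - [0,0,0,-12.4,0,-8.4,28]
    - [0,0,0,-24.8,0,-16.8,28]
    - [0,0,0,-24.8,0,-16.8,28]
    - [0,0,0,-24.8,0,-16.8,28]
    - [0,0,0,-24.8,0,-16.8,28]
    - [0,0,0,-24.8,0,-16.8,28]
    - [0,0,0,0,0,0,28]

```text
time_s: 9.32
position: [0.5869, -0.1817, 0.2777]
tcp_rot: [[0.008, 1.0, 0.007], [0.559, 0.001, -0.829], [-0.829, 0.011, -0.559]]
ft_force: [1.0, -0.6, -0.1]
finger_gap: 0.0315
```

```bash
python3 - <<'E'
from plan import *
s=manip.sense(); R=np.array([[-.001,1,-.001],[.56,0,-.828],[-.828,-.001,-.56]]); p=np.array([.5838,-.1814,.1064])
m=R.T@(np.array([.5838,-.187,.065])-p); ax=R.T@np.array([0,0,1.]); print('mid tool',m.round(4),'ax',ax.round(3))
st()
im,d=snap('side','s5'); cv2.imwrite('pics/s5c.png',cv2.resize(im[40:240,200:440],(720,600)))
E
```

```text
mid tool [0.0311 0.     0.0278] ax [-0.828 -0.001 -0.56 ]
t 9.32 p [ 0.5869 -0.1817  0.2777] q [-0.037  0.337  1.604 -1.021  1.331  0.301] F [ 1.  -0.6 -0.1] gap 31.5
[[0.008, 1.0, 0.007], [0.559, 0.001, -0.829], [-0.829, 0.011, -0.559]]
```

View pics/s5c.png

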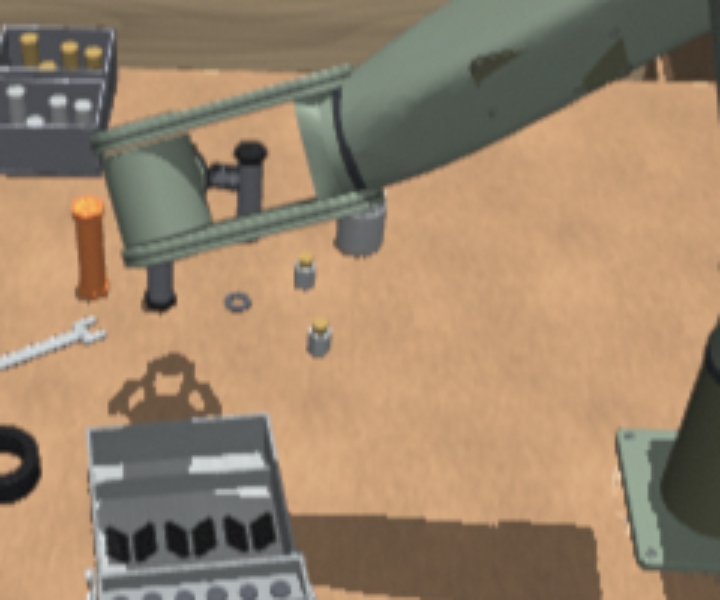

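```bash
python3 - <<'E'
from plan import *
im,d=snap('top','t5'); cv2.imwrite('pics/t5c.png',cv2.resize(im[100:260,250:450],(750,600)))
E
```

```text
(no output)
```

View pics/t5c.png

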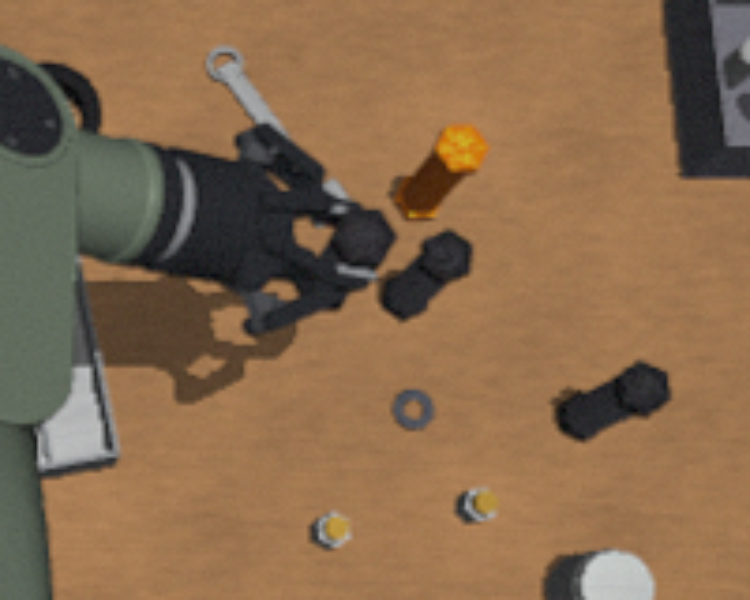

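```bash
cat >> plan.py <<'E'
BC=np.array([.562,.0683,0.]); YAW=9.8
_a=np.radians(YAW); BX=np.array([np.cos(_a),np.sin(_a),0]); BY=np.array([-BX[1],BX[0],0])
def boxp(x,y,z): return BC+BX*x+BY*y+np.array([0,0,z])
def place(mid,ax,target,tilt):
    R=Rt(tilt,YAW); c=R@ax; print('cart axis box', (c@BX).round(3),(c@BY).round(3),c[2].round(3)); return target-R@mid,R
E
python3 - <<'E'
from plan import *
mid=np.array([.0311,0,.0278]);ax=np.array([-.828,0,-.56])
p,R=place(mid,ax,boxp(0,.025,.15),-31); print(p)
plan(p,R)
E
```

```text
cart axis box -0.0 -0.998 0.054
[0.56471926 0.05255716 0.15781157]
d mm 260.2 ang 87.2 k 13
[-0.2, 6.7, -0.8, 17.3, -1.5, -10.0]
[-0.2, 6.7, -0.8, 18.4, -1.2, -7.9]
[-0.2, 6.7, -0.8, 19.2, -0.9, -5.7]
[-0.2, 6.7, -0.8, 19.7, -0.7, -3.5]
[-0.2, 6.7, -0.8, 20.0, -0.4, -1.2]
[-0.2, 6.7, -0.8, 20.0, -0.1, 1.2]
[-0.2, 6.7, -0.8, 19.7, 0.2, 3.5]
[-0.2, 6.7, -0.8, 19.2, 0.5, 5.7]
[-0.2, 6.7, -0.8, 18.4, 0.7, 7.9]
[-0.2, 6.7, -0.8, 17.3, 0.9, 10.0]
[-0.2, 6.7, -0.8, 16.0, 1.1, 11.9]
[-0.2, 6.7, -0.8, 14.5, 1.3, 13.7]
[-0.2, 6.7, -0.8, 12.8, 1.5, 15.3]
```

Call:
drive_tool:
  series:
    - [-0.2,6.7,-0.8,17.3,-1.5,-10,28]
    - [-0.2,6.7,-0.8,18.4,-1.2,-7.9,28]
    - [-0.2,6.7,-0.8,19.2,-0.9,-5.7,28]
    - [-0.2,6.7,-0.8,19.7,-0.7,-3.5,28]
    - [-0.2,6.7,-0.8,20,-0.4,-1.2,28]
    - [-0.2,6.7,-0.8,20,-0.1,1.2,28]
    - [-0.2,6.7,-0.8,19.7,0.2,3.5,28]
    - [-0.2,6.7,-0.8,19.2,0.5,5.7,28]

```text
time_s: 10.08
position: [0.5705, -0.036, 0.1984]
tcp_rot: [[-0.108, 0.994, -0.03], [0.994, 0.107, -0.033], [-0.03, -0.033, -0.999]]
ft_force: [-1.0, 0.3, -1.7]
finger_gap: 0.0319
```

Call:
drive_tool:
  series:
    - [-0.2,6.7,-0.8,18.4,0.7,7.9,28]
    - [-0.2,6.7,-0.8,17.3,0.9,10,28]
    - [-0.2,6.7,-0.8,16,1.1,11.9,28]
    - [-0.2,6.7,-0.8,14.5,1.3,13.7,28]
    - [-0.2,6.7,-0.8,12.8,1.5,15.3,28]
    - [0,0,0,0,0,0,28]
    - [0,0,0,0,0,0,28]

```text
time_s: 10.67
position: [0.5619, 0.0521, 0.1541]
tcp_rot: [[-0.14, 0.986, -0.091], [0.841, 0.167, 0.514], [0.522, -0.005, -0.853]]
ft_force: [-0.1, -0.8, -2.0]
finger_gap: 0.0312
```

```bash
python3 - <<'E'
from plan import *
st()
mid=np.array([.0311,0,.0278]);ax=np.array([-.828,0,-.56])
p,R=place(mid,ax,boxp(0,.025,.15),-31); print(p)
plan(p,R)
p,R=place(mid,ax,boxp(0,.025,.034),-31); print(p)
im,d=snap('top','t6'); im2,d=snap('side','s6'); cv2.imwrite('pics/6c.png',np.hstack([cv2.resize(im[130:260,190:320],(400,400)),cv2.resize(im2[140:270,200:330],(400,400))]))
E
```

```text
t 10.67 p [0.5619 0.0521 0.1541] q [-0.314  0.399  1.603  0.484  1.436 -0.619] F [-0.1 -0.8 -2. ] gap 31.2
[[-0.14, 0.986, -0.091], [0.841, 0.167, 0.514], [0.522, -0.005, -0.853]]
cart axis box -0.0 -0.998 0.054
[0.56471926 0.05255716 0.15781157]
d mm 4.7 ang 0.6 k 1
[-0.1, -0.5, -0.3, 1.9, 2.8, -3.2]
cart axis box -0.0 -0.998 0.054
[0.56471926 0.05255716 0.04181157]
```

View pics/6c.png

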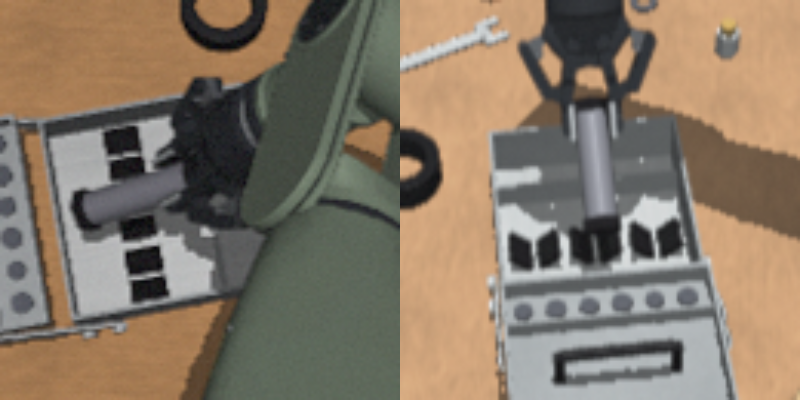

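Call:
drive_tool:
  series:
    - [-0.1,-0.5,-0.3,1.9,2.8,-3.2,28]
    - [0,0,0,-10.3,0,17.2,28]
    - [0,0,0,-10.3,0,17.2,28]
    - [0,0,0,-10.3,0,17.2,28]
    - [0,0,0,-10.3,0,17.2,28]
    - [0,0,0,0,0,0,28]
    - [0,0,0,0,0,0,28]
    - [0,0,0,0,0,0,28]

```text
time_s: 11.43
position: [0.5689, 0.0531, 0.0834]
tcp_rot: [[-0.153, 0.985, -0.079], [0.845, 0.172, 0.507], [0.513, 0.011, -0.859]]
ft_force: [-0.0, 0.3, -1.7]
finger_gap: 0.0311
```

```bash
python3 - <<'E'
from plan import *
st()
mid=np.array([.0311,0,.0278]);ax=np.array([-.828,0,-.56])
s=manip.sense();m=s['position']+s['tcp_rot']@mid-boxp(0,.025,.03); print('mid in rest',(m@BX).round(4),(m@BY).round(4),m[2].round(4))
p,R=place(mid,ax,boxp(0,.025,.032),-31); print(p)
plan(p,R,n=4)
im,d=snap('top','t7'); im2,d=snap('side','s7'); cv2.imwrite('pics/7c.png',np.hstack([cv2.resize(im[130:260,190:320],(400,400)),cv2.resize(im2[140:270,200:330],(400,400))]))
E
```

```text
t 11.43 p [0.5689 0.0531 0.0834] q [-0.307  0.502  1.623  0.495  1.31  -0.685] F [-0.   0.3 -1.7] gap 31.1
[[-0.153, 0.985, -0.079], [0.845, 0.172, 0.507], [0.513, 0.011, -0.859]]
mid in rest 0.0043 -0.0002 0.0454
cart axis box -0.0 -0.998 0.054
[0.56471926 0.05255716 0.03981157]
d mm 43.8 ang 0.6 k 4
[0.1, 0.0, 0.1, -5.5, -1.2, 9.4]
[0.1, 0.0, 0.1, -5.5, -1.1, 9.4]
[0.1, 0.0, 0.1, -5.5, -1.1, 9.4]
[0.1, 0.0, 0.1, -5.6, -1.1, 9.4]
```

View pics/7c.png

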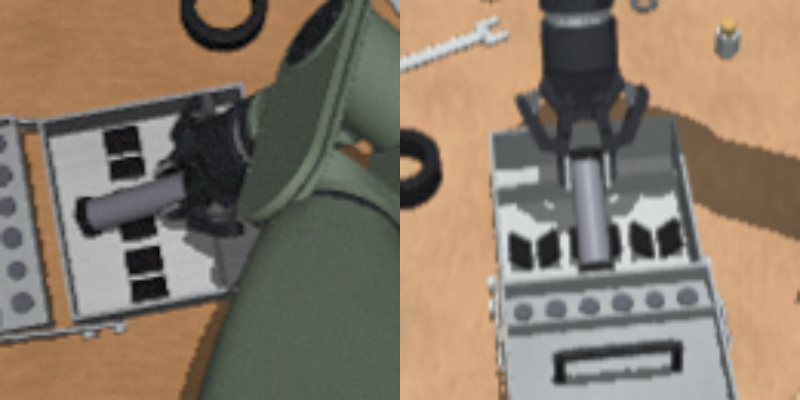

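Call:
drive_tool:
  series:
    - [0.1,0,0.1,-3.3,-2,5.6,28]
    - [0.1,0,0.1,-5,-2,8.4,28]
    - [0,0,0,-5,-0.5,8.4,28]
    - [0,0,0,-4,0,6.7,28]
    - [0,0,0,0,0,0,28]
    - [0,0,0,0,0,0,28]

```text
time_s: 12.03
position: [0.5635, 0.0526, 0.0469]
tcp_rot: [[-0.147, 0.986, -0.085], [0.845, 0.17, 0.508], [0.515, 0.003, -0.857]]
ft_force: [2.5, 0.5, -1.4]
finger_gap: 0.0313
```

```bash
python3 - <<'E'
from plan import *
st()
mid=np.array([.0311,0,.0278]);ax=np.array([-.828,0,-.56])
s=manip.sense();m=s['position']+s['tcp_rot']@mid-boxp(0,.025,.03); print('mid in rest',(m@BX).round(4),(m@BY).round(4),m[2].round(4))
p,R=place(mid,ax,boxp(0,.025,.031),-31); print(p)
plan(p,R,n=2)
E
```

```text
t 12.03 p [0.5635 0.0526 0.0469] q [-0.31   0.555  1.639  0.502  1.257 -0.714] F [ 2.5  0.5 -1.4] gap 31.3
[[-0.147, 0.986, -0.085], [0.845, 0.17, 0.508], [0.515, 0.003, -0.857]]
mid in rest -0.0011 0.0003 0.0091
cart axis box -0.0 -0.998 0.054
[0.56471926 0.05255716 0.03881157]
d mm 8.2 ang 0.2 k 2
[0.1, 0.0, 0.0, -2.2, 0.6, 3.4]
[0.1, 0.0, 0.0, -2.2, 0.6, 3.4]
```

Call:
drive_tool:
  series:
    - [0.1,0,0,-2.2,0.6,3.4,28]
    - [0,0,0,-2.4,0.4,3.8,28]
    - [0,0,0,0,0,0,28]
    - [0,0,0,0,0,0,28]

```text
time_s: 12.37
position: [0.5652, 0.0523, 0.0391]
tcp_rot: [[-0.148, 0.985, -0.085], [0.845, 0.171, 0.507], [0.514, 0.003, -0.858]]
ft_force: [4.2, 0.5, -0.4]
finger_gap: 0.0311
```

```bash
python3 - <<'E'
from plan import *
st()
mid=np.array([.0311,0,.0278])
s=manip.sense();m=s['position']+s['tcp_rot']@mid-boxp(0,.025,.03); print('mid in rest',(m@BX).round(4),(m@BY).round(4),m[2].round(4))
E
```

```text
t 12.37 p [0.5652 0.0523 0.0391] q [-0.309  0.57   1.635  0.502  1.247 -0.72 ] F [ 4.2  0.5 -0.4] gap 31.1
[[-0.148, 0.985, -0.085], [0.845, 0.171, 0.507], [0.514, 0.003, -0.858]]
mid in rest 0.0004 -0.0004 0.0012
```

Call:
drive_tool:
  series:
    - [0,0,0,0,0,0,44]
    - [0,0,0,0,0,0,44]
    - [0,0,0,0,0,0,44]
    - [0,0,0,5,0,-8.5,44]
    - [0,0,0,10,0,-17,44]
    - [0,0,0,15,0,-26,44]
    - [0,0,0,15,0,-26,44]
    - [0,0,0,15,0,-26,44]

```text
time_s: 13.03
position: [0.5636, 0.0509, 0.1602]
tcp_rot: [[-0.147, 0.985, -0.089], [0.845, 0.172, 0.507], [0.515, -0.0, -0.857]]
ft_force: [1.0, -0.1, 0.6]
finger_gap: 0.0438
```

```bash
python3 - <<'E'
from plan import *
st()
im,d=snap('top','t8'); im2,d=snap('side','s8'); cv2.imwrite('pics/8c.png',np.hstack([cv2.resize(im[130:260,190:320],(400,400)),cv2.resize(im2[140:270,200:330],(400,400))]))
E
```

```text
t 13.03 p [0.5636 0.0509 0.1602] q [-0.312  0.391  1.597  0.477  1.442 -0.617] F [ 1.  -0.1  0.6] gap 43.8
[[-0.147, 0.985, -0.089], [0.845, 0.172, 0.507], [0.515, -0.0, -0.857]]
```

View pics/8c.png

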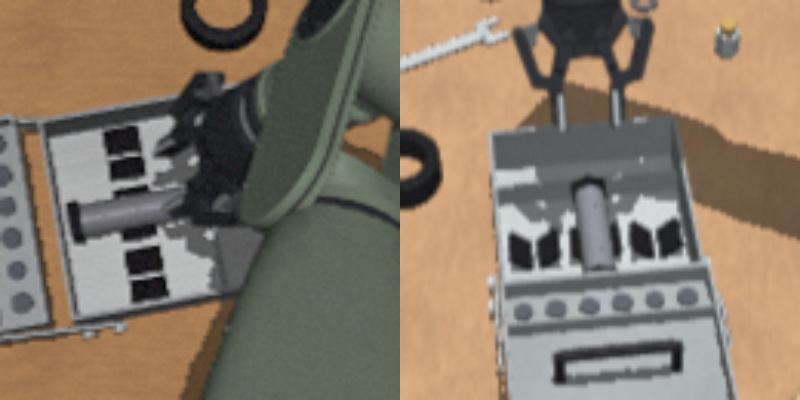

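```bash
cat > caps.py <<'E'
from plan import *
def caps(tags):
    for n,t in tags:
        z=np.load(f'/tmp/{t}.npz'); im,d=z['im'],z['d']; P=cloud(n,d); v=im.max(2)
        m=(v<70)&(P[...,2]>0.122)&(P[...,2]<0.14)&(P[...,0]>.3)&(P[...,0]<.85)&(P[...,1]<-.12)&(P[...,1]>-.6)
        nl,lab,st_,c=cv2.connectedComponentsWithStats(m.astype(np.uint8))
        for i in range(1,nl):
            if st_[i,4]>15: print(n,'cap',st_[i].tolist(),ray(n,*c[i],.13).round(4))
        h=cv2.cvtColor(im,cv2.COLOR_BGR2HSV)
        m=(h[...,0]>15)&(h[...,0]<32)&(h[...,1]>110)&(h[...,2]>120)&(P[...,2]>0.02)&(P[...,2]<0.06)&(P[...,0]>.3)&(P[...,0]<.6)&(P[...,1]<-.1)&(P[...,1]>-.5)
        nl,lab,st_,c=cv2.connectedComponentsWithStats(m.astype(np.uint8))
        for i in range(1,nl):
            if st_[i,4]>5: print(n,'brass',st_[i].tolist(),ray(n,*c[i],.042).round(4))
if __name__=='__main__':
    caps([('top','t8'),('side','s8')])
    plan(np.array([.615,-.19,.24]),Rt(54,0))
E
python3 caps.py
```

```text
top cap [362, 162, 14, 14, 141] [ 0.6164 -0.2907  0.13  ]
top cap [413, 197, 15, 14, 146] [ 0.5147 -0.4274  0.13  ]
top brass [377, 231, 6, 6, 27] [ 0.443 -0.335  0.042]
top brass [337, 238, 6, 6, 29] [ 0.4242 -0.2172  0.042 ]
side cap [278, 88, 11, 7, 54] [ 0.5175 -0.4184  0.13  ]
side brass [300, 124, 4, 4, 15] [ 0.4447 -0.331   0.042 ]
side brass [304, 146, 5, 4, 17] [ 0.4268 -0.2132  0.042 ]
d mm 255.7 ang 85.2 k 13
[0.2, -6.5, 0.8, -13.2, 0.5, -14.6]
[0.2, -6.5, 0.8, -14.8, 0.6, -13.0]
[0.2, -6.5, 0.8, -16.1, 0.8, -11.2]
[0.2, -6.5, 0.8, -17.3, 1.0, -9.3]
[0.2, -6.5, 0.8, -18.2, 1.2, -7.3]
[0.2, -6.5, 0.8, -18.9, 1.4, -5.2]
[0.2, -6.5, 0.8, -19.4, 1.7, -3.0]
[0.2, -6.5, 0.8, -19.6, 2.0, -0.8]
[0.2, -6.5, 0.8, -19.5, 2.2, 1.4]
[0.2, -6.5, 0.8, -19.2, 2.5, 3.6]
[0.2, -6.5, 0.8, -18.6, 2.8, 5.7]
[0.2, -6.5, 0.8, -17.8, 3.1, 7.8]
[0.2, -6.5, 0.8, -16.8, 3.4, 9.7]
```

Call:
drive_tool:
  series:
    - [0.2,-6.5,0.8,-13.2,0.5,-14.6,50]
    - [0.2,-6.5,0.8,-14.8,0.6,-13,50]
    - [0.2,-6.5,0.8,-16.1,0.8,-11.2,50]
    - [0.2,-6.5,0.8,-17.3,1,-9.3,50]
    - [0.2,-6.5,0.8,-18.2,1.2,-7.3,50]
    - [0.2,-6.5,0.8,-18.9,1.4,-5.2,50]
    - [0.2,-6.5,0.8,-19.4,1.7,-3,50]
    - [0.2,-6.5,0.8,-19.6,2,-0.8,50]

```text
time_s: 13.8
position: [0.594, -0.0978, 0.2055]
tcp_rot: [[-0.074, 0.997, -0.007], [0.927, 0.066, -0.369], [-0.367, -0.034, -0.93]]
ft_force: [-0.2, -0.6, -0.4]
finger_gap: 0.05
```

Call:
drive_tool:
  series:
    - [0.2,-6.5,0.8,-19.5,2.2,1.4,50]
    - [0.2,-6.5,0.8,-19.2,2.5,3.6,50]
    - [0.2,-6.5,0.8,-18.6,2.8,5.7,50]
    - [0.2,-6.5,0.8,-17.8,3.1,7.8,50]
    - [0.2,-6.5,0.8,-16.8,3.4,9.7,50]
    - [0,0,0,0,0,0,50]
    - [0,0,0,0,0,0,50]

```text
time_s: 14.38
position: [0.6112, -0.1889, 0.2304]
tcp_rot: [[-0.01, 1.0, -0.005], [0.593, 0.002, -0.805], [-0.805, -0.011, -0.593]]
ft_force: [-0.3, 0.1, -1.1]
finger_gap: 0.0503
```

```bash
python3 - <<'E'
from plan import *
st()
plan(np.array([.617,-.229,.148]),Rt(54))
E
```

```text
t 14.38 p [ 0.6112 -0.1889  0.2304] q [-0.059  0.432  1.558 -0.993  1.287  0.304] F [-0.3  0.1 -1.1] gap 50.3
[[-0.01, 1.0, -0.005], [0.593, 0.002, -0.805], [-0.805, -0.011, -0.593]]
d mm 91.8 ang 0.7 k 3
[-0.1, -0.1, 0.2, 14.2, 2.2, 27.0]
[-0.1, -0.1, 0.2, 14.2, 2.1, 27.0]
[-0.1, -0.1, 0.2, 14.3, 2.0, 27.0]
```

Call:
drive_tool:
  series:
    - [-0.1,-0.1,0.2,10.5,1.5,20,50]
    - [-0.1,-0.1,0.2,10.5,1.5,20,50]
    - [-0.1,-0.1,0.2,10.5,1.5,20,50]
    - [0,0,0,10.5,1.5,20,50]
    - [0,0,0,0,0,0,50]
    - [0,0,0,0,0,0,50]
    - [0,0,0,0,0,0,50]

```text
time_s: 14.97
position: [0.6191, -0.2294, 0.1533]
tcp_rot: [[0.006, 1.0, 0.004], [0.586, -0.0, -0.81], [-0.81, 0.007, -0.586]]
ft_force: [0.5, -0.3, 1.2]
finger_gap: 0.0498
```

```bash
python3 - <<'E'
from plan import *
st()
plan(np.array([.617,-.2855,.107]),Rt(54),n=5)
im,d=snap('top','t9'); cv2.imwrite('pics/t9c.png',cv2.resize(im[110:240,270:430],(738,600)))
E
```

```text
t 14.97 p [ 0.6191 -0.2294  0.1533] q [-0.122  0.548  1.578 -1.066  1.163  0.417] F [ 0.5 -0.3  1.2] gap 49.8
[[0.006, 1.0, 0.004], [0.586, -0.0, -0.81], [-0.81, 0.007, -0.586]]
d mm 72.8 ang 0.4 k 5
[0.0, 0.0, -0.1, 0.9, -0.5, 14.5]
[0.0, 0.0, -0.1, 0.9, -0.5, 14.5]
[0.0, 0.0, -0.1, 0.9, -0.5, 14.5]
[0.0, 0.0, -0.1, 0.9, -0.4, 14.5]
[0.0, 0.0, -0.1, 0.9, -0.4, 14.5]
```

View pics/t9c.png

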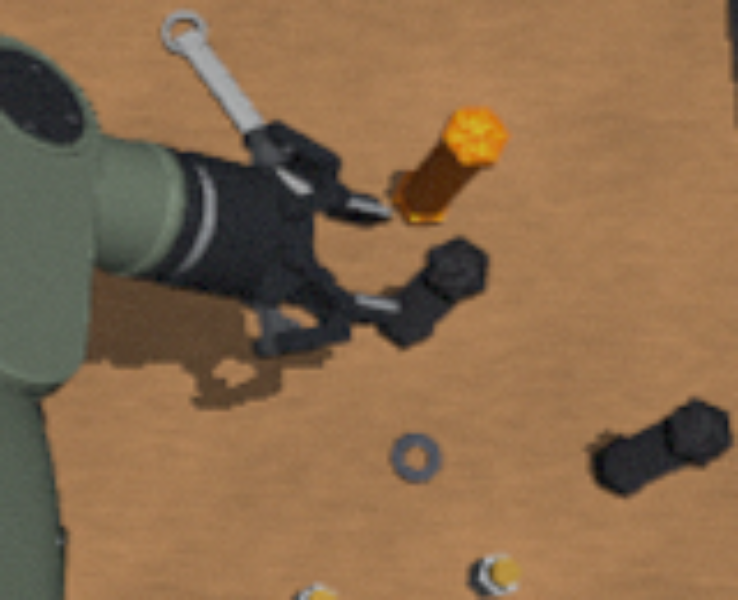

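Call:
drive_tool:
  series:
    - [0,0.7,-0.1,0.9,-0.5,14.5,50]
    - [0,0.7,-0.1,0.9,-0.5,14.5,50]
    - [0,0.7,-0.1,0.9,-0.5,14.5,50]
    - [0,0.7,-0.1,0.9,-0.4,14.5,50]
    - [0,0,0,0.4,-0.4,14.5,50]
    - [0,0,0,0,0,0,50]
    - [0,0,0,0,0,0,50]

```text
time_s: 15.6
position: [0.6163, -0.2849, 0.1048]
tcp_rot: [[-0.002, 1.0, 0.003], [0.625, 0.004, -0.781], [-0.781, -0.0, -0.625]]
ft_force: [0.2, 0.5, 0.8]
finger_gap: 0.0498
```

```bash
python3 - <<'E'
from plan import *
st()
plan(np.array([.617,-.2855,.107]),Rt(51),n=1)
E
```

```text
t 15.6 p [ 0.6163 -0.2849  0.1048] q [-0.226  0.606  1.583 -1.08   1.039  0.401] F [0.2 0.5 0.8] gap 49.8
[[-0.002, 1.0, 0.003], [0.625, 0.004, -0.781], [-0.781, -0.0, -0.625]]
d mm 2.4 ang 0.4 k 1
[0.2, 0.3, 0.1, -2.1, 0.7, -0.9]
```

Call:
drive_tool:
  series:
    - [0,0,0,-1.5,0.5,0,50]
    - [0,0,0,0,0,0,28]
    - [0,0,0,0,0,0,28]
    - [0,0,0,0,0,0,28]
    - [0,0,0,0,0,0,28]
    - [0,0,0,0,0,0,28]

```text
time_s: 16.1
position: [0.6176, -0.2856, 0.1069]
tcp_rot: [[-0.002, 1.0, 0.005], [0.624, 0.005, -0.781], [-0.781, 0.001, -0.624]]
ft_force: [0.2, 2.0, 4.4]
finger_gap: 0.0299
```

```bash
cat >> plan.py <<'E'
import json
def grab(axis_xy):
    s=manip.sense(); R=np.array(s['tcp_rot']); p=np.array(s['position'])
    # jaws centre the axis on tool y=0 : shift axis point along jaw dir
    a=np.array([*axis_xy,.065]); m=R.T@(a-p); m[1]=0; ax=R.T@np.array([0,0,1.]); json.dump([m.tolist(),ax.tolist()],open('/tmp/grab.json','w')); print('mid tool',m.round(4),'ax',ax.round(3),'tilt',np.degrees(np.arctan2(-ax[0],-ax[2])).round(1))
def held():
    m,a=json.load(open('/tmp/grab.json')); return np.array(m),np.array(a)
def inrest(x):
    mid,ax=held(); s=manip.sense();m=s['position']+s['tcp_rot']@mid-boxp(x,.025,.03); a=s['tcp_rot']@ax; print('mid in rest',(m@BX).round(4),(m@BY).round(4),m[2].round(4),'ax',(a@BX).round(3),(a@BY).round(3),a[2].round(3))
E
python3 - <<'E'
from plan import *
st()
grab((.617,-.2895))
u=manip.sense()['tcp_rot'].T@np.array([0,0,30.]); print(u.round(1))
E
```

```text
t 16.1 p [ 0.6176 -0.2856  0.1069] q [-0.226  0.604  1.581 -1.08   1.039  0.398] F [0.2 2.  4.4] gap 29.9
[[-0.002, 1.0, 0.005], [0.624, 0.005, -0.781], [-0.781, 0.001, -0.624]]
mid tool [0.0303 0.     0.0292] ax [-0.781  0.001 -0.624] tilt 51.4
[-23.4   0.  -18.7]
```

Call:
drive_tool:
  series:
    - [0,0,0,-11.7,0,-9.3,28]
    - [0,0,0,-23.4,0,-18.7,28]
    - [0,0,0,-23.4,0,-18.7,28]
    - [0,0,0,-23.4,0,-18.7,28]
    - [0,0,0,-23.4,0,-18.7,28]
    - [0,0,0,-23.4,0,-18.7,28]
    - [0,0,0,0,0,0,28]

```text
time_s: 16.68
position: [0.6198, -0.2867, 0.2784]
tcp_rot: [[0.006, 1.0, 0.011], [0.622, 0.005, -0.783], [-0.783, 0.011, -0.622]]
ft_force: [1.9, 0.2, -0.2]
finger_gap: 0.0301
```

```bash
python3 - <<'E'
from plan import *
st()
mid,ax=held()
for x in (-.062,.062):
    p,R=place(mid,ax,boxp(x,.025,.15),-35); print(x,p); plan(p,R)
# seated cartridge via depth
for n,t in (('top','t8'),('side','s8')):
    z=np.load(f'/tmp/{t}.npz'); im,d=z['im'],z['d']; P=cloud(n,d); q=P-boxp(0,.025,0); X=q@BX;Y=q@BY
    m=(abs(X)<.024)&(Y<.05)&(Y>.0)&(P[...,2]>.036)&(P[...,2]<.055)
    k=np.polyfit(Y[m],X[m],1); print(n,m.sum(),'x at 0',k[1].round(4),'slope',k[0].round(3),'ztop',np.percentile(P[m][:,2],95).round(4), 'xrange',np.percentile(X[m],[2,98]).round(4))
    m=(abs(X)<.012)&(P[...,2]>.03)&(P[...,2]<.055)&(abs(Y)<.09); print('Y range',np.percentile(Y[m],[1,99]).round(4))
E
```

```text
t 16.68 p [ 0.6198 -0.2867  0.2784] q [-0.227  0.374  1.509 -0.958  1.192  0.121] F [ 1.9  0.2 -0.2] gap 30.1
[[0.006, 1.0, 0.011], [0.622, 0.005, -0.783], [-0.783, 0.011, -0.622]]
cart axis box 0.001 -0.998 0.063
-0.062 [0.50371888 0.04145472 0.15656724]
d mm 368.8 ang 87.0 k 13
[-0.1, 6.6, -0.8, 23.0, -8.9, -14.0]
[-0.1, 6.6, -0.8, 24.6, -8.6, -11.3]
[-0.1, 6.6, -0.8, 25.8, -8.2, -8.4]
[-0.1, 6.6, -0.8, 26.7, -7.8, -5.3]
[-0.1, 6.6, -0.8, 27.3, -7.4, -2.2]
[-0.1, 6.6, -0.8, 27.5, -7.0, 1.0]
[-0.1, 6.6, -0.8, 27.3, -6.7, 4.1]
[-0.1, 6.6, -0.8, 26.7, -6.3, 7.3]
[-0.1, 6.6, -0.8, 25.8, -5.9, 10.3]
[-0.1, 6.6, -0.8, 24.5, -5.6, 13.2]
[-0.1, 6.6, -0.8, 22.9, -5.3, 16.0]
[-0.1, 6.6, -0.8, 20.9, -5.0, 18.5]
[-0.1, 6.6, -0.8, 18.7, -4.7, 20.8]
cart axis box 0.001 -0.998 0.063
0.062 [0.62590946 0.06256069 0.15656724]
d mm 370.0 ang 87.0 k 13
[-0.1, 6.6, -0.8, 24.1, 0.5, -15.2]
[-0.1, 6.6, -0.8, 25.6, 0.9, -12.3]
[-0.1, 6.6, -0.8, 26.9, 1.2, -9.3]
[-0.1, 6.6, -0.8, 27.8, 1.6, -6.1]
[-0.1, 6.6, -0.8, 28.2, 2.0, -2.8]
[-0.1, 6.6, -0.8, 28.4, 2.4, 0.4]
[-0.1, 6.6, -0.8, 28.1, 2.8, 3.7]
[-0.1, 6.6, -0.8, 27.4, 3.2, 6.9]
[-0.1, 6.6, -0.8, 26.4, 3.6, 10.1]
[-0.1, 6.6, -0.8, 25.0, 3.9, 13.1]
[-0.1, 6.6, -0.8, 23.2, 4.3, 15.9]
[-0.1, 6.6, -0.8, 21.2, 4.5, 18.4]
[-0.1, 6.6, -0.8, 18.8, 4.8, 20.8]
top 157 x at 0 -0.0026 slope 0.006 ztop 0.0468 xrange [-0.0153  0.0123]
Y range [-0.0521  0.0717]
side 125 x at 0 0.0038 slope -0.046 ztop 0.0505 xrange [-0.0126  0.0168]
Y range [-0.0639  0.0596]
```

Call:
drive_tool:
  series:
    - [-0.1,6.6,-0.8,24,0.5,-15.2,28]
    - [-0.1,6.6,-0.8,25.6,0.9,-12.3,28]
    - [-0.1,6.6,-0.8,26.9,1.2,-9.3,28]
    - [-0.1,6.6,-0.8,27.8,1.6,-6.1,28]
    - [-0.1,6.6,-0.8,28.2,2,-2.8,28]
    - [-0.1,6.6,-0.8,28.4,2.4,0.4,28]
    - [-0.1,6.6,-0.8,28.1,2.8,3.7,28]
    - [-0.1,6.6,-0.8,27.4,3.2,6.9,28]

```text
time_s: 17.35
position: [0.6195, -0.0692, 0.1947]
tcp_rot: [[-0.107, 0.994, -0.037], [0.994, 0.108, 0.031], [0.035, -0.034, -0.999]]
ft_force: [-0.9, -0.4, -2.5]
finger_gap: 0.0299
```

Call:
drive_tool:
  series:
    - [-0.1,6.6,-0.8,26.4,3.6,10.1,28]
    - [-0.1,6.6,-0.8,25,3.9,13.1,28]
    - [-0.1,6.6,-0.8,23.2,4.3,15.9,28]
    - [-0.1,6.6,-0.8,21.2,4.5,18.4,28]
    - [-0.1,6.6,-0.8,18.8,4.8,20.8,28]
    - [0,0,0,0,0,0,28]
    - [0,0,0,0,0,0,28]
    - [0,0,0,0,0,0,28]

```text
time_s: 18.02
position: [0.6216, 0.0628, 0.1476]
tcp_rot: [[-0.136, 0.986, -0.1], [0.812, 0.169, 0.559], [0.568, -0.005, -0.823]]
ft_force: [0.7, -0.4, -0.8]
finger_gap: 0.0304
```

```bash
python3 - <<'E'
from plan import *
st()
mid,ax=held(); inrest(.062)
p,R=place(mid,ax,boxp(.062,.025,.075),-35); plan(p,R,n=4)
im,d=snap('top','t10'); im2,d=snap('side','s10'); cv2.imwrite('pics/10c.png',np.hstack([cv2.resize(im[130:260,190:320],(400,400)),cv2.resize(im2[140:270,200:330],(400,400))]))
E
```

```text
t 18.02 p [0.6216 0.0628 0.1476] q [-0.288  0.533  1.441  0.535  1.482 -0.592] F [ 0.7 -0.4 -0.8] gap 30.4
[[-0.136, 0.986, -0.1], [0.812, 0.169, 0.559], [0.568, -0.005, -0.823]]
mid in rest -0.0042 0.0009 0.1108 ax 0.0 -0.998 0.07
cart axis box 0.001 -0.998 0.063
d mm 66.2 ang 0.5 k 4
[0.0, 0.1, -0.1, -9.6, 1.1, 13.4]
[0.0, 0.1, -0.1, -9.6, 1.1, 13.4]
[0.0, 0.1, -0.1, -9.6, 1.1, 13.4]
[0.0, 0.1, -0.1, -9.6, 1.1, 13.4]
```

View pics/10c.png

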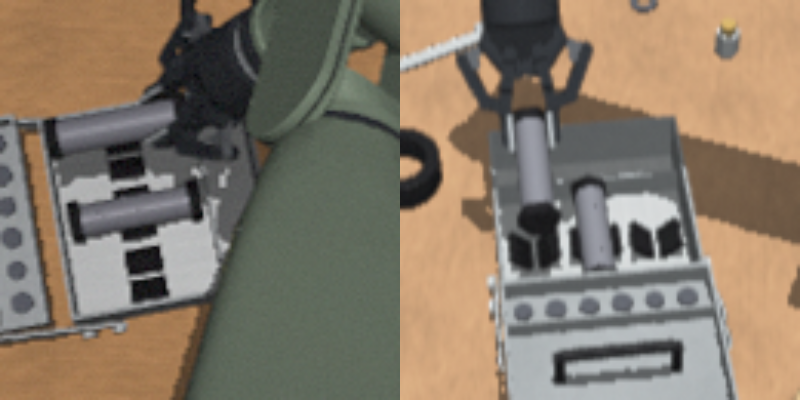

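Call:
drive_tool:
  series:
    - [0,0.1,-0.1,-9.6,1.1,13.4,28]
    - [0,0.1,-0.1,-9.6,1.1,13.4,28]
    - [0,0.1,-0.1,-9.6,1.1,13.4,28]
    - [0,0.1,-0.1,-9.6,1.1,13.4,28]
    - [0,0,0,0,0,0,28]
    - [0,0,0,0,0,0,28]
    - [0,0,0,0,0,0,28]

```text
time_s: 18.7
position: [0.626, 0.0633, 0.082]
tcp_rot: [[-0.143, 0.985, -0.101], [0.805, 0.175, 0.567], [0.576, -0.0, -0.818]]
ft_force: [0.3, -0.3, -0.7]
finger_gap: 0.0305
```

```bash
python3 - <<'E'
from plan import *
st()
mid,ax=held(); inrest(.062)
p,R=place(mid,ax,boxp(.062,.025,.055),-35); plan(p,R,n=4)
E
```

```text
t 18.7 p [0.626  0.0633 0.082 ] q [-0.289  0.63   1.449  0.55   1.398 -0.655] F [ 0.3 -0.3 -0.7] gap 30.5
[[-0.143, 0.985, -0.101], [0.805, 0.175, 0.567], [0.576, -0.0, -0.818]]
mid in rest 0.0 0.0007 0.0455 ax 0.006 -0.998 0.06
cart axis box 0.001 -0.998 0.063
d mm 20.4 ang 0.3 k 4
[0.0, 0.0, 0.1, -3.1, -0.1, 4.1]
[0.0, 0.0, 0.1, -3.1, -0.1, 4.1]
[0.0, 0.0, 0.1, -3.1, -0.1, 4.1]
[0.0, 0.0, 0.1, -3.1, -0.1, 4.1]
```

Call:
drive_tool:
  series:
    - [0,0,0.1,-3.1,-0.1,4.1,28]
    - [0,0,0.1,-3.1,-0.1,4.1,28]
    - [0,0,0.1,-3.1,-0.1,4.1,28]
    - [0,0,0,-3.1,-0.1,4.1,28]
    - [0,0,0,0,0,0,28]
    - [0,0,0,0,0,0,28]

```text
time_s: 19.2
position: [0.6254, 0.0626, 0.0613]
tcp_rot: [[-0.138, 0.985, -0.102], [0.806, 0.171, 0.567], [0.576, -0.004, -0.818]]
ft_force: [-0.2, -0.0, -1.7]
finger_gap: 0.0299
```

```bash
python3 - <<'E'
from plan import *
st()
mid,ax=held(); inrest(.062)
p,R=place(mid,ax,boxp(.062,.025,.032),-35); plan(p,R,n=5)
im,d=snap('top','t11'); im2,d=snap('side','s11'); cv2.imwrite('pics/11c.png',np.hstack([cv2.resize(im[130:260,190:320],(400,400)),cv2.resize(im2[140:270,200:330],(400,400))]))
E
```

```text
t 19.2 p [0.6254 0.0626 0.0613] q [-0.29   0.66   1.453  0.552  1.37  -0.669] F [-0.2 -0.  -1.7] gap 29.9
[[-0.138, 0.985, -0.102], [0.806, 0.171, 0.567], [0.576, -0.004, -0.818]]
mid in rest -0.0006 0.0001 0.0248 ax 0.002 -0.998 0.06
cart axis box 0.001 -0.998 0.063
d mm 22.7 ang 0.3 k 5
[0.0, 0.0, 0.0, -2.6, 0.1, 3.7]
[0.0, 0.0, 0.0, -2.6, 0.1, 3.7]
[0.0, 0.0, 0.0, -2.6, 0.1, 3.7]
[0.0, 0.0, 0.0, -2.6, 0.1, 3.7]
[0.0, 0.0, 0.0, -2.6, 0.1, 3.7]
```

View pics/11c.png

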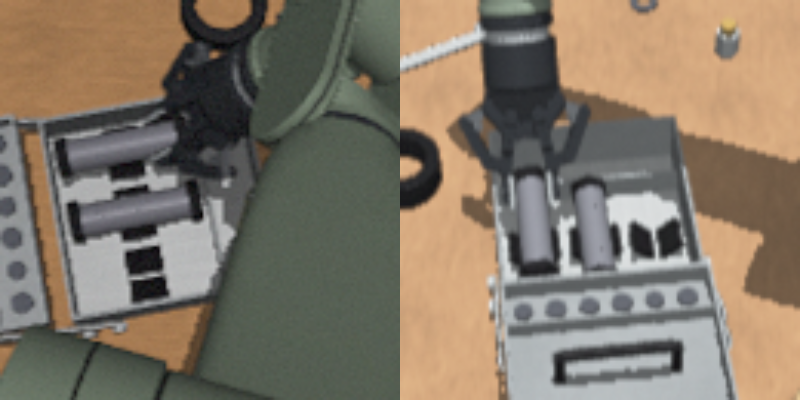

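Call:
drive_tool:
  series:
    - [0,0,0,-2.6,0.1,3.7,28]
    - [0,0,0,-2.6,0.1,3.7,28]
    - [0,0,0,0,0,0,28]

```text
time_s: 19.55
position: [0.6253, 0.0625, 0.0517]
tcp_rot: [[-0.137, 0.985, -0.102], [0.806, 0.171, 0.567], [0.576, -0.004, -0.818]]
ft_force: [-0.4, -0.4, -1.7]
finger_gap: 0.0303
```

Call:
drive_tool:
  series:
    - [0,0,0,-2.6,0.1,3.7,28]
    - [0,0,0,-2.6,0.1,3.7,28]
    - [0,0,0,0,0,0,28]
    - [0,0,0,0,0,0,28]

```text
time_s: 19.88
position: [0.6269, 0.0627, 0.0485]
tcp_rot: [[-0.141, 0.985, -0.101], [0.803, 0.174, 0.57], [0.579, -0.0, -0.816]]
ft_force: [-8.3, -2.4, 18.0]
finger_gap: 0.0297
```

```bash
python3 - <<'E'
from plan import *
st();inrest(.062)
mid,ax=held()
p,R=place(mid,ax,boxp(.062,.025,.032),-35); plan(p,R,n=1)
E
```

```text
t 19.88 p [0.6269 0.0627 0.0485] q [-0.291  0.682  1.45   0.558  1.355 -0.684] F [-8.3 -2.4 18. ] gap 29.7
[[-0.141, 0.985, -0.101], [0.803, 0.174, 0.57], [0.579, -0.0, -0.816]]
mid in rest 0.0009 0.0 0.0122 ax 0.004 -0.998 0.057
cart axis box 0.001 -0.998 0.063
d mm 10.0 ang 0.4 k 1
[-0.1, -0.4, 0.2, -5.8, -1.0, 8.1]
```

Call:
drive_tool:
  series:
    - [0,0,0,2.9,0,-4.1,28]
    - [-3.1,0,-2.5,0,0,0,28]
    - [-3.1,0,-2.5,0,0,0,28]
    - [-3.1,0,-2.5,0,0,0,28]
    - [0,0,0,0,0,0,28]
    - [0,0,0,0,0,0,28]

```text
time_s: 20.38
position: [0.6254, 0.0625, 0.0483]
tcp_rot: [[-0.264, 0.963, 0.056], [0.783, 0.18, 0.595], [0.563, 0.201, -0.802]]
ft_force: [-0.7, -0.1, -2.2]
finger_gap: 0.0299
```

```bash
cat >> plan.py <<'E'
def placeroll(mid,ax,target,tilt,roll):
    R=Rt(tilt,YAW); c=R@ax; R=Ro.from_rotvec(np.radians(roll)*c).as_matrix()@R; return target-R@mid,R
E
python3 - <<'E'
from plan import *
st();inrest(.062)
mid,ax=held()
p,R=placeroll(mid,ax,boxp(.062,.025,.032),-35,12); plan(p,R,n=3)
E
```

```text
t 20.38 p [0.6254 0.0625 0.0483] q [-0.325  0.615  1.579  0.673  1.206 -0.905] F [-0.7 -0.1 -2.2] gap 29.9
[[-0.264, 0.963, 0.056], [0.783, 0.18, 0.595], [0.563, 0.201, -0.802]]
mid in rest 0.0002 0.0001 0.012 ax 0.002 -0.998 0.061
d mm 9.9 ang 0.4 k 3
[-0.1, -0.1, -0.1, -1.8, -0.7, 2.6]
[-0.1, -0.1, -0.1, -1.8, -0.8, 2.6]
[-0.1, -0.1, -0.1, -1.8, -0.8, 2.6]
```

Rolling cleared the contact (no force). Lowering further.

Call:
drive_tool:
  series:
    - [0,0,0,-1.8,-0.7,2.6,28]
    - [0,0,0,-1.8,-0.7,2.6,28]
    - [0,0,0,0,0,0,28]

```text
time_s: 20.63
position: [0.6262, 0.0627, 0.0416]
tcp_rot: [[-0.266, 0.962, 0.057], [0.783, 0.181, 0.595], [0.563, 0.203, -0.802]]
ft_force: [-0.6, -0.6, -2.9]
finger_gap: 0.03
```

Call:
drive_tool:
  series:
    - [0,0,0,-1.6,-0.7,2.4,28]
    - [0,0,0,0,0,0,28]
    - [0,0,0,0,0,0,28]

```text
time_s: 20.88
position: [0.6265, 0.0628, 0.0409]
tcp_rot: [[-0.268, 0.962, 0.058], [0.782, 0.182, 0.597], [0.563, 0.205, -0.8]]
ft_force: [-4.0, -0.7, 6.4]
finger_gap: 0.0301
```

```bash
python3 - <<'E'
from plan import *
st();inrest(.062)
print((manip.sense()['tcp_rot'].T@np.array([0,0,30])).round(1))
im,d=snap('top','t12'); im2,d=snap('side','s12'); cv2.imwrite('pics/12c.png',np.hstack([cv2.resize(im[130:260,190:320],(400,400)),cv2.resize(im2[140:270,200:330],(400,400))]))
E
```

```text
t 20.88 p [0.6265 0.0628 0.0409] q [-0.325  0.629  1.577  0.678  1.197 -0.918] F [-4.  -0.7  6.4] gap 30.1
[[-0.268, 0.962, 0.058], [0.782, 0.182, 0.597], [0.563, 0.205, -0.8]]
mid in rest 0.0013 0.0002 0.0046 ax 0.005 -0.998 0.06
[ 16.9   6.1 -24. ]
```

View pics/12c.png

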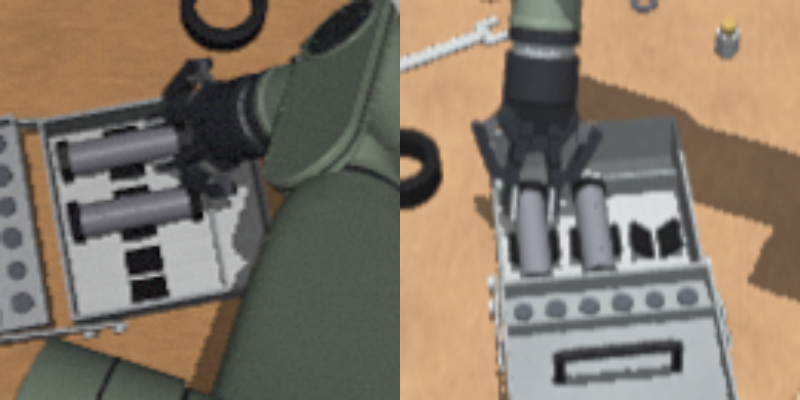

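Call:
drive_tool:
  series:
    - [0,0,0,0.5,0.2,-0.8,34]
    - [0,0,0,0,0,0,37]
    - [0,0,0,0,0,0,37]
    - [0,0,0,0,0,0,37]
    - [0,0,0,5.6,2,-8,37]
    - [0,0,0,11.3,4.1,-16,37]
    - [0,0,0,16.9,6.1,-24,40]
    - [0,0,0,16.9,6.1,-24,40]

```text
time_s: 21.65
position: [0.6261, 0.0628, 0.1308]
tcp_rot: [[-0.265, 0.963, 0.058], [0.783, 0.179, 0.595], [0.563, 0.203, -0.801]]
ft_force: [0.5, -0.2, 0.1]
finger_gap: 0.04
```

Call:
drive_tool:
  series:
    - [0,0,0,16.9,6.1,-24,40]
    - [0,0,0,16.9,6.1,-24,40]
    - [0,0,0,0,0,0,40]

```text
time_s: 21.9
position: [0.6309, 0.062, 0.1988]
tcp_rot: [[-0.274, 0.959, 0.071], [0.785, 0.18, 0.593], [0.556, 0.218, -0.802]]
ft_force: [0.2, 0.3, 1.4]
finger_gap: 0.0399
```

```bash
python3 - <<'E'
from plan import *
st()
im,d=snap('top','t13'); im2,d=snap('side','s13'); cv2.imwrite('pics/13c.png',np.hstack([cv2.resize(im[130:260,190:320],(400,400)),cv2.resize(im2[140:270,200:330],(400,400))]))
from caps import caps
caps([('top','t13'),('side','s13')])
E
```

```text
t 21.9 p [0.6309 0.062  0.1988] q [-0.324  0.406  1.524  0.635  1.402 -0.751] F [0.2 0.3 1.4] gap 39.9
[[-0.274, 0.959, 0.071], [0.785, 0.18, 0.593], [0.556, 0.218, -0.802]]
top cap [413, 197, 15, 14, 153] [ 0.5144 -0.427   0.13  ]
top brass [377, 231, 6, 6, 27] [ 0.443 -0.335  0.042]
top brass [337, 238, 6, 6, 28] [ 0.4242 -0.2172  0.042 ]
side cap [278, 88, 11, 7, 55] [ 0.5169 -0.418   0.13  ]
side brass [300, 124, 4, 4, 15] [ 0.4447 -0.331   0.042 ]
side brass [304, 146, 5, 4, 16] [ 0.4271 -0.2137  0.042 ]
```

View pics/13c.png

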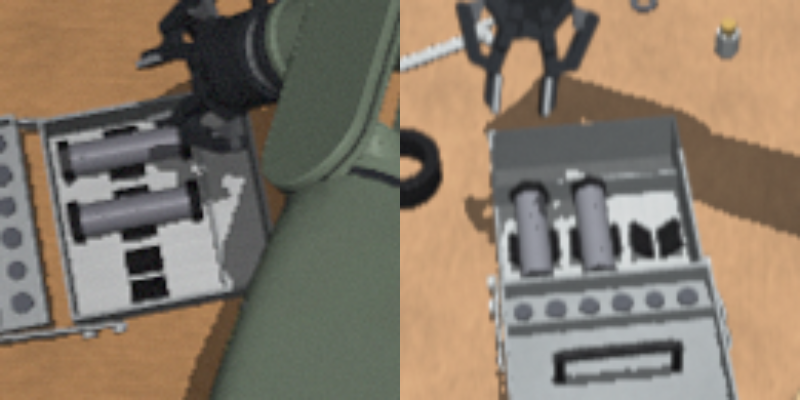

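```bash
python3 - <<'E'
from plan import *
plan(np.array([.549,-.34,.26]),Rt(55,-30))
E
```

```text
d mm 415.4 ang 101.2 k 15
[1.4, -6.0, 2.8, -17.1, -9.0, -19.8]
[1.4, -6.0, 2.8, -19.5, -8.5, -17.7]
[1.4, -6.0, 2.8, -21.6, -7.9, -15.4]
[1.4, -6.0, 2.8, -23.5, -7.1, -12.8]
[1.4, -6.0, 2.8, -25.0, -6.2, -10.1]
[1.4, -6.0, 2.8, -26.2, -5.1, -7.3]
[1.4, -6.0, 2.8, -27.0, -4.0, -4.4]
[1.4, -6.0, 2.8, -27.5, -2.7, -1.5]
[1.4, -6.0, 2.8, -27.6, -1.3, 1.4]
[1.4, -6.0, 2.8, -27.4, 0.1, 4.3]
[1.4, -6.0, 2.8, -26.7, 1.5, 7.1]
[1.4, -6.0, 2.8, -25.7, 3.0, 9.8]
[1.4, -6.0, 2.8, -24.4, 4.5, 12.3]
[1.4, -6.0, 2.8, -22.7, 6.0, 14.7]
[1.4, -6.0, 2.8, -20.7, 7.5, 16.8]
```

Call:
drive_tool:
  series:
    - [1.4,-6,2.8,-17.1,-9,-19.8,50]
    - [1.4,-6,2.8,-19.5,-8.5,-17.7,50]
    - [1.4,-6,2.8,-21.6,-7.9,-15.4,50]
    - [1.4,-6,2.8,-23.5,-7.1,-12.8,50]
    - [1.4,-6,2.8,-25,-6.2,-10.1,50]
    - [1.4,-6,2.8,-26.2,-5.1,-7.3,50]
    - [1.4,-6,2.8,-27,-4,-4.4,50]
    - [1.4,-6,2.8,-27.5,-2.7,-1.5,50]

```text
time_s: 22.67
position: [0.5841, -0.1527, 0.2255]
tcp_rot: [[0.134, 0.987, -0.089], [0.967, -0.15, -0.206], [-0.217, -0.059, -0.974]]
ft_force: [0.2, 0.1, -0.9]
finger_gap: 0.0498
```

Call:
drive_tool:
  series:
    - [1.4,-6,2.8,-27.6,-1.3,1.4,50]
    - [1.4,-6,2.8,-27.4,0.1,4.3,50]
    - [1.4,-6,2.8,-26.7,1.5,7.1,50]
    - [1.4,-6,2.8,-25.7,3,9.8,50]
    - [1.4,-6,2.8,-24.4,4.5,12.3,50]
    - [1.4,-6,2.8,-22.7,6,14.7,50]
    - [1.4,-6,2.8,-20.7,7.5,16.8,50]
    - [0,0,0,0,0,0,50]

```text
time_s: 23.33
position: [0.5471, -0.3412, 0.2523]
tcp_rot: [[0.268, 0.867, -0.421], [0.495, -0.498, -0.712], [-0.826, -0.018, -0.563]]
ft_force: [-0.2, 0.9, -2.0]
finger_gap: 0.0499
```

```bash
python3 - <<'E'
from plan import *
st()
plan(np.array([.549,-.369,.150]),Rt(55,-30),n=4)
E
```

```text
t 23.33 p [ 0.5471 -0.3412  0.2523] q [-0.317  0.548  1.354 -0.94   1.556  0.372] F [-0.2  0.9 -2. ] gap 49.9
[[0.268, 0.867, -0.421], [0.495, -0.498, -0.712], [-0.826, -0.018, -0.563]]
d mm 106.1 ang 1.3 k 4
[-0.1, 0.2, 0.2, 17.8, 4.3, 19.1]
[-0.1, 0.2, 0.2, 17.8, 4.2, 19.2]
[-0.1, 0.2, 0.2, 17.7, 4.1, 19.3]
[-0.1, 0.2, 0.2, 17.7, 4.0, 19.3]
```

Call:
drive_tool:
  series:
    - [-0.1,0.2,0.2,17.8,4.3,19.1,50]
    - [-0.1,0.2,0.2,17.8,4.2,19.2,50]
    - [-0.1,0.2,0.2,17.7,4.1,19.3,50]
    - [-0.1,0.2,0.2,17.7,4,19.3,50]
    - [0,0,0,0,0,0,50]
    - [0,0,0,0,0,0,50]
    - [0,0,0,0,0,0,50]

```text
time_s: 23.92
position: [0.552, -0.3669, 0.1566]
tcp_rot: [[0.292, 0.867, -0.404], [0.499, -0.498, -0.709], [-0.816, 0.006, -0.578]]
ft_force: [0.2, -0.1, -0.4]
finger_gap: 0.0496
```

```bash
python3 - <<'E'
from plan import *
st()
plan(np.array([.518,-.4225,.107]),Rt(55,-30),n=5)
im,d=snap('top','t14'); cv2.imwrite('pics/t14c.png',cv2.resize(im[130:270,300:460],(686,600)))
from caps import caps
caps([('top','t14')])
E
```

```text
t 23.92 p [ 0.552  -0.3669  0.1566] q [-0.354  0.67   1.374 -0.951  1.425  0.486] F [ 0.2 -0.1 -0.4] gap 49.6
[[0.292, 0.867, -0.404], [0.499, -0.498, -0.709], [-0.816, 0.006, -0.578]]
d mm 81.8 ang 0.5 k 5
[0.1, -0.1, 0.0, 0.6, -0.4, 16.4]
[0.1, -0.1, 0.0, 0.6, -0.4, 16.4]
[0.1, -0.1, 0.0, 0.6, -0.4, 16.4]
[0.1, -0.1, 0.0, 0.6, -0.4, 16.4]
[0.1, -0.1, 0.0, 0.6, -0.3, 16.4]
top cap [414, 197, 14, 14, 148] [ 0.5144 -0.4273  0.13  ]
top brass [377, 231, 6, 6, 27] [ 0.443 -0.335  0.042]
```

View pics/t14c.png

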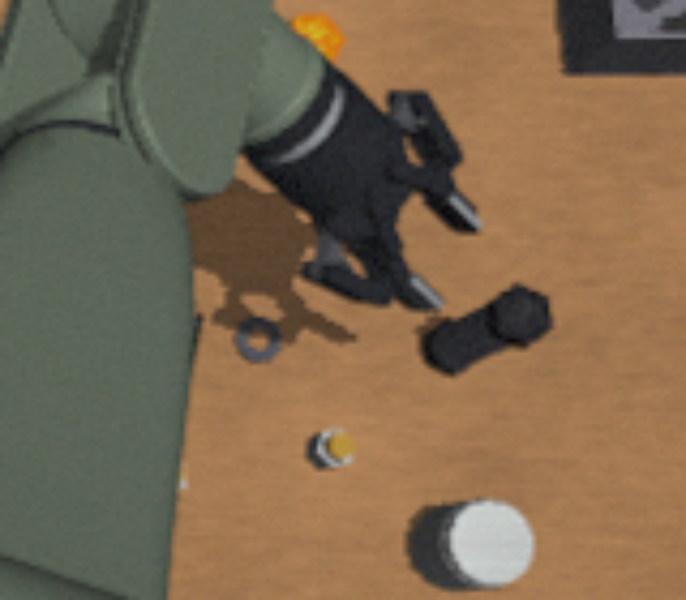

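Call:
drive_tool:
  series:
    - [0,-0.1,0,0.6,-0.4,16.4,50]
    - [0,-0.1,0,0.6,-0.4,16.4,50]
    - [0,-0.1,0,0.6,-0.4,16.4,50]
    - [0,-0.1,0,0.6,-0.4,16.4,50]
    - [0,-0.1,0,0.6,-0.3,16.4,50]
    - [0,0,0,0,0,0,50]
    - [0,0,0,0,0,0,50]

```text
time_s: 24.55
position: [0.5156, -0.4238, 0.1046]
tcp_rot: [[0.287, 0.866, -0.41], [0.493, -0.501, -0.712], [-0.821, 0.003, -0.57]]
ft_force: [-0.5, 0.7, 0.5]
finger_gap: 0.0498
```

```bash
python3 - <<'E'
from plan import *
st()
plan(np.array([.518,-.4225,.107]),Rt(55,-30),n=1)
im,d=snap('side','s15'); cv2.imwrite('pics/s15c.png',cv2.resize(im[50:150,220:340],(720,600)))
E
```

```text
t 24.55 p [ 0.5156 -0.4238  0.1046] q [-0.45   0.717  1.431 -1.014  1.306  0.527] F [-0.5  0.7  0.5] gap 49.8
[[0.287, 0.866, -0.41], [0.493, -0.501, -0.712], [-0.821, 0.003, -0.57]]
d mm 3.6 ang 0.3 k 1
[0.1, 0.2, -0.1, -0.7, 1.4, -3.3]
```

View pics/s15c.png

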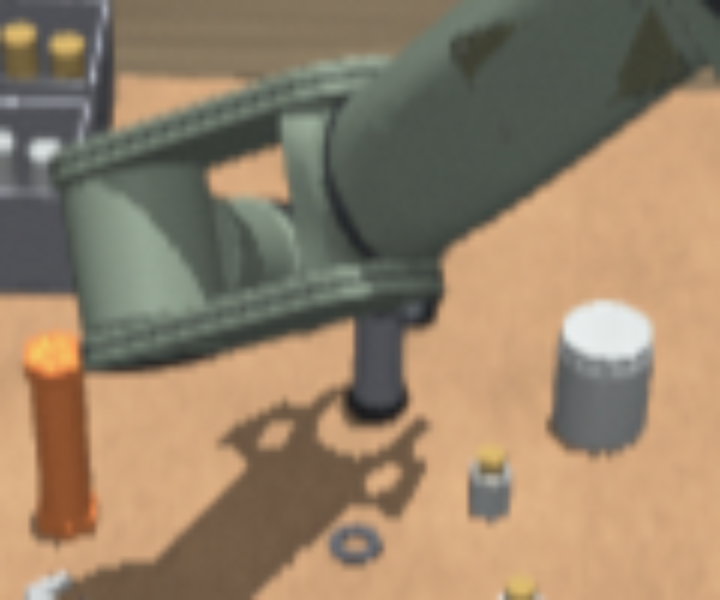

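Call:
drive_tool:
  series:
    - [0,0,0,-1.5,1,-2,50]
    - [0,0,0,0,0,0,28]
    - [0,0,0,0,0,0,28]
    - [0,0,0,0,0,0,28]
    - [0,0,0,0,0,0,28]
    - [0,0,0,0,0,0,28]

```text
time_s: 25.1
position: [0.5199, -0.4231, 0.1102]
tcp_rot: [[0.289, 0.867, -0.405], [0.491, -0.498, -0.715], [-0.822, 0.008, -0.57]]
ft_force: [1.3, 0.9, 5.4]
finger_gap: 0.0334
```

```bash
python3 - <<'E'
from plan import *
st()
grab((.516,-.426))
print((manip.sense()['tcp_rot'].T@np.array([0,0,30])).round(1))
E
```

```text
t 25.1 p [ 0.5199 -0.4231  0.1102] q [-0.446  0.713  1.425 -1.013  1.31   0.523] F [1.3 0.9 5.4] gap 33.4
[[0.289, 0.867, -0.405], [0.491, -0.498, -0.715], [-0.822, 0.008, -0.57]]
mid tool [0.0346 0.     0.0294] ax [-0.822  0.008 -0.57 ] tilt 55.3
[-24.7   0.2 -17.1]
```

Call:
drive_tool:
  series:
    - [0,0,0,0,0,0,46]
    - [0,0,0,0,0,0,46]
    - [0,0,0,5,0,3.4,46]
    - [0,0,0,0,0,0,46]
    - [0,0,0,0,0,0,28]
    - [0,0,0,0,0,0,28]
    - [0,0,0,0,0,0,28]
    - [0,0,0,0,0,0,28]

```text
time_s: 25.77
position: [0.5187, -0.4227, 0.102]
tcp_rot: [[0.288, 0.867, -0.407], [0.493, -0.499, -0.713], [-0.821, 0.005, -0.571]]
ft_force: [-0.8, -0.2, -1.5]
finger_gap: 0.0306
```

```bash
python3 - <<'E'
from plan import *
st()
grab((.516,-.426))
print((manip.sense()['tcp_rot'].T@np.array([0,0,30])).round(1))
E
```

```text
t 25.77 p [ 0.5187 -0.4227  0.102 ] q [-0.447  0.723  1.426 -1.014  1.304  0.531] F [-0.8 -0.2 -1.5] gap 30.6
[[0.288, 0.867, -0.407], [0.493, -0.499, -0.713], [-0.821, 0.005, -0.571]]
mid tool [0.0279 0.     0.0246] ax [-0.821  0.005 -0.571] tilt 55.2
[-24.6   0.1 -17.1]
```

Call:
drive_tool:
  series:
    - [0,0,0,-12.3,0,-8.5,28]
    - [0,0,0,-24.6,0.1,-17.1,28]
    - [0,0,0,-24.6,0.1,-17.1,28]
    - [0,0,0,-24.6,0.1,-17.1,28]
    - [0,0,0,-24.6,0.1,-17.1,28]
    - [0,0,0,-24.6,0.1,-17.1,28]
    - [0,0,0,0,0,0,28]

```text
time_s: 26.35
position: [0.5211, -0.4244, 0.2781]
tcp_rot: [[0.298, 0.867, -0.399], [0.484, -0.498, -0.719], [-0.822, 0.021, -0.569]]
ft_force: [1.1, -0.7, -0.8]
finger_gap: 0.03
```

```bash
python3 - <<'E'
from plan import *
st()
mid,ax=held()
p,R=placeroll(mid,ax,boxp(-.062,.021,.16),-32,-12); print(R@ax,p); plan(p,R,n=16)
im,d=snap('top','t16'); cv2.imwrite('pics/t16c.png',cv2.resize(im[130:270,300:460],(686,600)))
E
```

```text
t 26.35 p [ 0.5211 -0.4244  0.2781] q [-0.447  0.498  1.368 -0.974  1.453  0.303] F [ 1.1 -0.7 -0.8] gap 30.0
[[0.298, 0.867, -0.399], [0.484, -0.498, -0.719], [-0.822, 0.021, -0.569]]
[ 0.17487438 -0.98335699  0.04927447] [0.50445342 0.04239397 0.16599405]
d mm 480.3 ang 91.2 k 16
[0.3, 5.0, -2.8, 19.6, -15.6, -16.6]
[0.3, 5.0, -2.8, 21.7, -14.7, -14.7]
[0.3, 5.0, -2.8, 23.6, -13.6, -12.7]
[0.3, 5.0, -2.8, 25.2, -12.5, -10.5]
[0.3, 5.0, -2.8, 26.6, -11.3, -8.2]
[0.3, 5.0, -2.8, 27.7, -10.0, -5.8]
[0.3, 5.0, -2.8, 28.5, -8.7, -3.3]
[0.3, 5.0, -2.8, 29.1, -7.3, -0.7]
[0.3, 5.0, -2.8, 29.4, -5.9, 1.9]
[0.3, 5.0, -2.8, 29.4, -4.4, 4.4]
[0.3, 5.0, -2.8, 29.0, -3.0, 7.0]
[0.3, 5.0, -2.8, 28.4, -1.6, 9.5]
[0.3, 5.0, -2.8, 27.6, -0.1, 11.9]
[0.3, 5.0, -2.8, 26.4, 1.2, 14.3]
[0.3, 5.0, -2.8, 25.0, 2.6, 16.5]
[0.3, 5.0, -2.8, 23.3, 3.8, 18.6]
```

View pics/t16c.png

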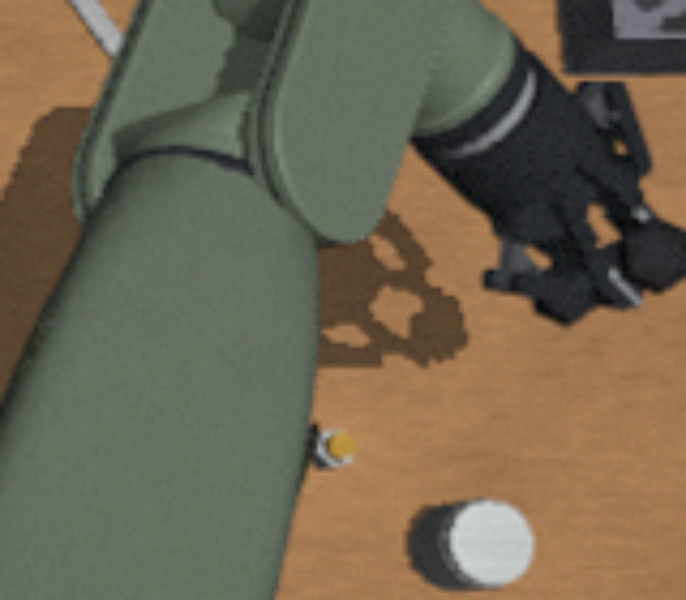

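Call:
drive_tool:
  series:
    - [0.3,5,-2.8,19.6,-15.6,-16.6,28]
    - [0.3,5,-2.8,21.7,-14.7,-14.7,28]
    - [0.3,5,-2.8,23.6,-13.6,-12.7,28]
    - [0.3,5,-2.8,25.2,-12.5,-10.5,28]
    - [0.3,5,-2.8,26.6,-11.3,-8.2,28]
    - [0.3,5,-2.8,27.7,-10,-5.8,28]
    - [0.3,5,-2.8,28.5,-8.7,-3.3,28]
    - [0.3,5,-2.8,29.1,-7.3,-0.7,28]

```text
time_s: 27.07
position: [0.5088, -0.1867, 0.2137]
tcp_rot: [[0.165, 0.946, -0.279], [0.964, -0.214, -0.156], [-0.208, -0.243, -0.947]]
ft_force: [-0.4, 0.2, -1.3]
finger_gap: 0.0302
```

Call:
drive_tool:
  series:
    - [0.3,5,-2.8,29.4,-5.9,1.9,28]
    - [0.3,5,-2.8,29.4,-4.4,4.4,28]
    - [0.3,5,-2.8,29,-3,7,28]
    - [0.3,5,-2.8,28.4,-1.6,9.5,28]
    - [0.3,5,-2.8,27.6,-0.1,11.9,28]
    - [0.3,5,-2.8,26.4,1.2,14.3,28]
    - [0.3,5,-2.8,25,2.6,16.5,28]
    - [0.3,5,-2.8,23.3,3.8,18.6,28]

```text
time_s: 27.73
position: [0.4993, 0.0468, 0.1616]
tcp_rot: [[-0.026, 0.963, -0.269], [0.844, 0.166, 0.511], [0.536, -0.214, -0.817]]
ft_force: [0.1, 0.1, -2.0]
finger_gap: 0.03
```

Call:
drive_tool:
  series:
    - [0,0,0,0,0,0,28]
    - [0,0,0,0,0,0,28]

```text
time_s: 27.9
position: [0.4981, 0.0461, 0.1602]
tcp_rot: [[-0.024, 0.962, -0.273], [0.846, 0.165, 0.507], [0.533, -0.219, -0.818]]
ft_force: [-0.0, -1.0, -1.7]
finger_gap: 0.0303
```

```bash
python3 - <<'E'
from plan import *
st(); inrest(-.062)
mid,ax=held()
p,R=placeroll(mid,ax,boxp(-.062,.021,.08),-32,-12); plan(p,R,n=5)
im,d=snap('top','t17'); im2,d=snap('side','s17'); cv2.imwrite('pics/17c.png',np.hstack([cv2.resize(im[130:260,190:320],(400,400)),cv2.resize(im2[140:270,200:330],(400,400))]))
E
```

```text
t 27.9 p [0.4981 0.0461 0.1602] q [-0.325  0.389  1.629  0.404  1.597 -0.517] F [-0.  -1.  -1.7] gap 30.3
[[-0.024, 0.962, -0.273], [0.846, 0.165, 0.507], [0.533, -0.219, -0.818]]
mid in rest -0.0059 0.0009 0.125 ax 0.01 -1.0 0.029
d mm 74.5 ang 1.4 k 5
[-0.2, -0.2, 0.0, -8.6, 4.3, 11.4]
[-0.2, -0.2, 0.0, -8.5, 4.3, 11.5]
[-0.2, -0.2, 0.0, -8.5, 4.3, 11.5]
[-0.2, -0.2, 0.0, -8.4, 4.3, 11.5]
[-0.2, -0.2, 0.0, -8.4, 4.2, 11.6]
```

View pics/17c.png

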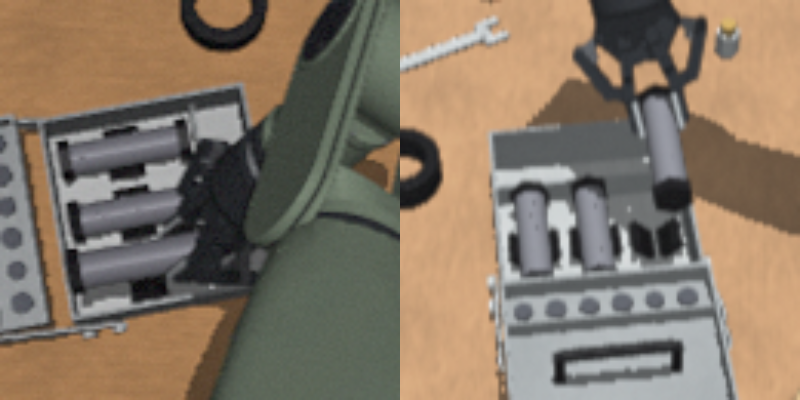

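Call:
drive_tool:
  series:
    - [-0.2,-0.2,0,-8.6,4.3,11.4,28]
    - [-0.2,-0.2,0,-8.5,4.3,11.5,28]
    - [-0.2,-0.2,0,-8.5,4.3,11.5,28]
    - [-0.2,-0.2,0,-8.4,4.3,11.5,28]
    - [-0.2,-0.2,0,-8.4,4.2,11.6,28]
    - [0,0,0,0,0,0,28]
    - [0,0,0,0,0,0,28]
    - [0,0,0,0,0,0,28]

```text
time_s: 28.67
position: [0.5075, 0.0417, 0.0889]
tcp_rot: [[-0.031, 0.968, -0.25], [0.855, 0.155, 0.495], [0.518, -0.198, -0.832]]
ft_force: [0.1, 0.6, -1.1]
finger_gap: 0.0303
```

```bash
python3 - <<'E'
from plan import *
st(); inrest(-.062)
mid,ax=held()
p,R=placeroll(mid,ax,boxp(-.062,.021,.05),-32,-12); plan(p,R,n=4)
E
```

```text
t 28.67 p [0.5075 0.0417 0.0889] q [-0.326  0.49   1.648  0.403  1.456 -0.567] F [ 0.1  0.6 -1.1] gap 30.3
[[-0.031, 0.968, -0.25], [0.855, 0.155, 0.495], [0.518, -0.198, -0.832]]
mid in rest 0.003 -0.0052 0.0529 ax 0.003 -0.999 0.049
d mm 33.0 ang 0.6 k 4
[0.1, 0.0, 0.1, -4.1, 0.9, 7.1]
[0.1, 0.0, 0.1, -4.1, 0.9, 7.1]
[0.1, 0.0, 0.1, -4.1, 1.0, 7.1]
[0.1, 0.0, 0.1, -4.1, 1.0, 7.1]
```

Call:
drive_tool:
  series:
    - [0.1,0,0.1,-4.1,0.2,7.1,28]
    - [0.1,0,0.1,-4.1,0.4,7.1,28]
    - [0.1,0,0.1,-4.1,0.8,7.1,28]
    - [0.1,0,0.1,-4.1,1,7.1,28]
    - [0,0,0,0,0,0,28]
    - [0,0,0,0,0,0,28]
    - [0,0,0,0,0,0,28]

```text
time_s: 29.25
position: [0.502, 0.0427, 0.055]
tcp_rot: [[-0.023, 0.966, -0.259], [0.855, 0.153, 0.495], [0.518, -0.21, -0.829]]
ft_force: [0.6, -0.3, -1.5]
finger_gap: 0.0301
```

```bash
python3 - <<'E'
from plan import *
st(); inrest(-.062)
mid,ax=held()
p,R=placeroll(mid,ax,boxp(-.062,.021,.035),-32,-12); plan(p,R,n=3)
im,d=snap('top','t18'); im2,d=snap('side','s18'); cv2.imwrite('pics/18c.png',np.hstack([cv2.resize(im[130:260,190:320],(400,400)),cv2.resize(im2[140:270,200:330],(400,400))]))
E
```

```text
t 29.25 p [0.502  0.0427 0.055 ] q [-0.325  0.542  1.662  0.402  1.405 -0.584] F [ 0.6 -0.3 -1.5] gap 30.1
[[-0.023, 0.966, -0.259], [0.855, 0.153, 0.495], [0.518, -0.21, -0.829]]
mid in rest -0.0023 -0.0032 0.0191 ax 0.002 -0.999 0.048
d mm 14.2 ang 0.3 k 3
[0.0, 0.0, -0.1, -2.5, 1.8, 3.6]
[0.0, 0.0, -0.1, -2.5, 1.8, 3.6]
[0.0, 0.0, -0.1, -2.5, 1.8, 3.6]
```

View pics/18c.png

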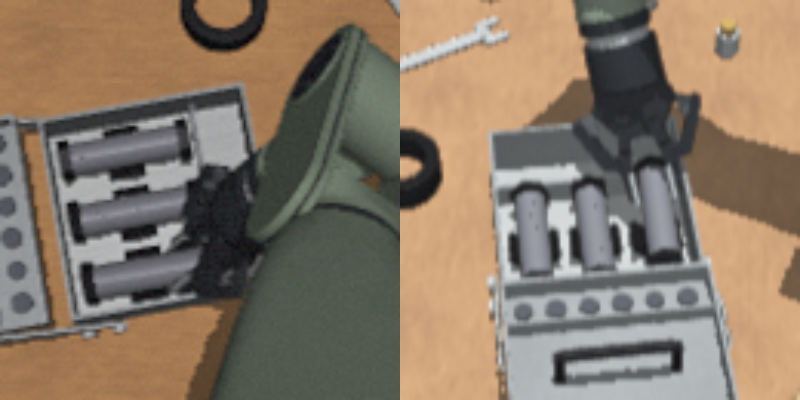

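Call:
drive_tool:
  series:
    - [0,0,0,-1.8,2,2.4,28]
    - [0,0,0,-1.8,2,2.6,28]
    - [0,0,0,-1.8,1.3,2.6,28]
    - [0,0,0,0,0,0,28]
    - [0,0,0,0,0,0,28]

```text
time_s: 29.77
position: [0.5051, 0.0427, 0.0446]
tcp_rot: [[-0.023, 0.966, -0.259], [0.855, 0.153, 0.495], [0.518, -0.21, -0.829]]
ft_force: [0.3, -0.5, -1.2]
finger_gap: 0.0301
```

```bash
python3 - <<'E'
from plan import *
st(); inrest(-.062)
mid,ax=held()
p,R=placeroll(mid,ax,boxp(-.062,.021,.033),-32,-12); plan(p,R,n=2)
print((manip.sense()['tcp_rot'].T@np.array([0,0,30])).round(1))
E
```

```text
t 29.77 p [0.5051 0.0427 0.0446] q [-0.324  0.564  1.654  0.404  1.391 -0.589] F [ 0.3 -0.5 -1.2] gap 30.1
[[-0.023, 0.966, -0.259], [0.855, 0.153, 0.495], [0.518, -0.21, -0.829]]
mid in rest 0.0008 -0.0038 0.0086 ax 0.002 -0.999 0.048
d mm 5.6 ang 0.3 k 2
[0.0, -0.1, -0.1, -1.6, 0.3, 2.3]
[0.0, -0.1, -0.1, -1.6, 0.3, 2.3]
[ 15.5  -6.3 -24.9]
```

Call:
drive_tool:
  series:
    - [0,0,0,-1.6,0.3,2.3,28]
    - [0,0,0,-1.4,0.3,2,28]
    - [0,0,0,0,0,0,28]
    - [0,0,0,0,0,0,28]

```text
time_s: 30.1
position: [0.505, 0.0423, 0.0398]
tcp_rot: [[-0.023, 0.966, -0.258], [0.855, 0.153, 0.495], [0.518, -0.209, -0.83]]
ft_force: [0.1, -0.4, 0.3]
finger_gap: 0.0303
```

```bash
python3 - <<'E'
from plan import *
st(); inrest(-.062)
E
```

```text
t 30.1 p [0.505  0.0423 0.0398] q [-0.325  0.571  1.655  0.405  1.383 -0.593] F [ 0.1 -0.4  0.3] gap 30.3
[[-0.023, 0.966, -0.258], [0.855, 0.153, 0.495], [0.518, -0.209, -0.83]]
mid in rest 0.0007 -0.0042 0.0039 ax 0.001 -0.999 0.048
```

Just at contact. Release and rise.

Call:
drive_tool:
  series:
    - [0,0,0,0,0,0,37]
    - [0,0,0,0,0,0,37]
    - [0,0,0,0,0,0,37]
    - [0,0,0,0,0,0,37]
    - [0,0,0,5.2,-2.1,-8.3,37]
    - [0,0,0,10.3,-4.2,-16.6,37]
    - [0,0,0,15.5,-6.3,-24.9,40]
    - [0,0,0,15.5,-6.3,-24.9,40]

```text
time_s: 30.77
position: [0.5032, 0.0424, 0.1303]
tcp_rot: [[-0.022, 0.965, -0.262], [0.855, 0.154, 0.495], [0.518, -0.214, -0.828]]
ft_force: [-0.0, -0.7, 0.4]
finger_gap: 0.0403
```

Call:
drive_tool:
  series:
    - [0,0,0,15.5,-6.3,-24.9,45]
    - [0,0,0,15.5,-6.3,-24.9,45]
    - [0,0,0,15.5,-6.3,-24.9,45]

```text
time_s: 31.02
position: [0.5036, 0.0421, 0.2214]
tcp_rot: [[-0.023, 0.965, -0.26], [0.856, 0.154, 0.494], [0.517, -0.212, -0.829]]
ft_force: [0.0, 0.0, -0.5]
finger_gap: 0.0453
```

```bash
python3 - <<'E'
from plan import *
st()
plan(np.array([.4255,-.2165,.17]),Rdown(0))
plan(np.array([.4255,-.14,.20]),Rdown(0))
im,d=snap('top','t19'); im2,d=snap('side','s19'); cv2.imwrite('pics/19c.png',np.hstack([cv2.resize(im[130:260,190:320],(400,400)),cv2.resize(im2[140:270,200:330],(400,400))]))
from caps import caps
caps([('top','t19'),('side','s19')])
cv2.imwrite('pics/19d.png',np.hstack([cv2.resize(im[228:248,325:355],(390,260),interpolation=cv2.INTER_CUBIC),cv2.resize(im[222:242,365:395],(390,260),interpolation=cv2.INTER_CUBIC)]))
E
```

```text
t 31.02 p [0.5036 0.0421 0.2214] q [-0.325  0.313  1.581  0.399  1.691 -0.463] F [ 0.   0.  -0.5] gap 45.3
[[-0.023, 0.965, -0.26], [0.856, 0.154, 0.494], [0.517, -0.212, -0.829]]
d mm 275.0 ang 34.4 k 7
[-2.1, -4.4, 0.8, -35.2, -14.9, -9.3]
[-2.1, -4.4, 0.8, -36.0, -14.1, -7.0]
[-2.1, -4.4, 0.8, -36.6, -13.4, -4.8]
[-2.1, -4.4, 0.8, -37.1, -12.8, -2.4]
[-2.1, -4.4, 0.8, -37.3, -12.3, 0.0]
[-2.1, -4.4, 0.8, -37.4, -11.8, 2.5]
[-2.1, -4.4, 0.8, -37.3, -11.4, 4.9]
d mm 199.3 ang 34.4 k 5
[-2.9, -6.2, 1.1, -33.0, -19.8, -10.4]
[-2.9, -6.2, 1.1, -34.4, -18.7, -7.7]
[-2.9, -6.2, 1.1, -35.4, -17.7, -4.9]
[-2.9, -6.2, 1.1, -36.1, -16.9, -1.9]
[-2.9, -6.2, 1.1, -36.4, -16.2, 1.2]
top brass [377, 231, 6, 6, 27] [ 0.443 -0.335  0.042]
top brass [337, 238, 6, 6, 29] [ 0.4242 -0.2172  0.042 ]
side brass [300, 124, 4, 4, 15] [ 0.4454 -0.331   0.042 ]
side brass [304, 146, 5, 4, 16] [ 0.4271 -0.2137  0.042 ]
```

View pics/19c.png

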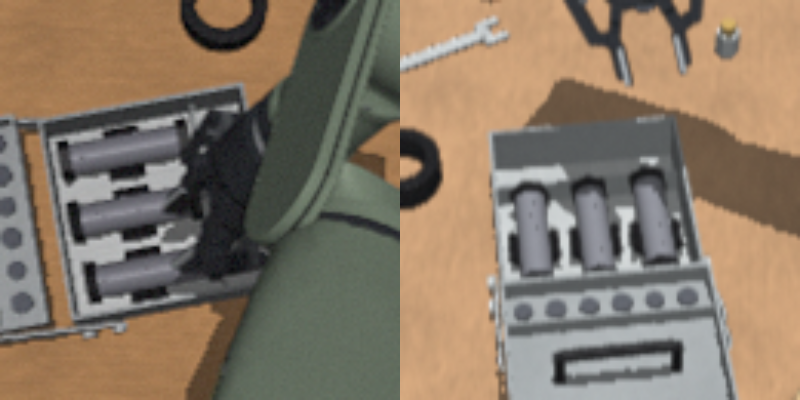

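View pics/19d.png

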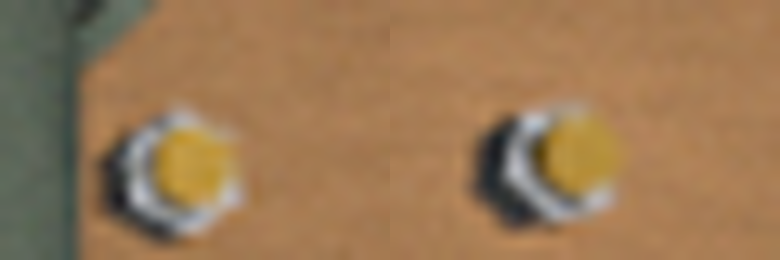

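```bash
python3 - <<'E'
from plan import *
plan(np.array([.4255,-.2165,.14]),Rdown(-30),n=9)
E
```

```text
d mm 283.6 ang 48.6 k 9
[-2.4, -2.9, 3.9, -29.2, -11.3, -3.9]
[-2.4, -2.9, 3.9, -30.0, -9.1, -2.8]
[-2.4, -2.9, 3.9, -30.7, -7.0, -1.6]
[-2.4, -2.9, 3.9, -31.1, -4.9, -0.3]
[-2.4, -2.9, 3.9, -31.4, -2.8, 1.2]
[-2.4, -2.9, 3.9, -31.4, -0.8, 2.7]
[-2.4, -2.9, 3.9, -31.2, 1.2, 4.3]
[-2.4, -2.9, 3.9, -30.8, 3.1, 6.0]
[-2.4, -2.9, 3.9, -30.2, 4.8, 7.7]
```

Call:
drive_tool:
  series:
    - [-2.4,-2.9,3.9,-29.2,-11.3,-3.9,50]
    - [-2.4,-2.9,3.9,-30,-9.1,-2.8,50]
    - [-2.4,-2.9,3.9,-30.7,-7,-1.6,50]
    - [-2.4,-2.9,3.9,-31.1,-4.9,-0.3,50]
    - [-2.4,-2.9,3.9,-31.4,-2.8,1.2,50]
    - [-2.4,-2.9,3.9,-31.4,-0.8,2.7,50]
    - [-2.4,-2.9,3.9,-31.2,1.2,4.3,50]
    - [-2.4,-2.9,3.9,-30.8,3.1,6,50]

```text
time_s: 31.78
position: [0.4287, -0.1874, 0.1428]
tcp_rot: [[0.452, 0.892, -0.023], [0.891, -0.449, 0.069], [0.051, -0.052, -0.997]]
ft_force: [-0.2, 0.2, 0.4]
finger_gap: 0.0501
```

Call:
drive_tool:
  series:
    - [-2.4,-2.9,3.9,-30.2,4.8,7.7,50]
    - [0,0,0,0,0,0,50]
    - [0,0,0,0,0,0,50]

```text
time_s: 32.03
position: [0.4193, -0.2144, 0.133]
tcp_rot: [[0.509, 0.861, -0.012], [0.861, -0.509, 0.01], [0.002, -0.015, -1.0]]
ft_force: [0.8, 0.5, -0.6]
finger_gap: 0.0498
```

```bash
python3 - <<'E'
from plan import *
st()
plan(np.array([.4255,-.2165,.065]),Rdown(-30),n=4)
im,d=snap('side','s20'); cv2.imwrite('pics/20c.png',cv2.resize(im[80:200,250:370],(600,600)))
E
```

```text
t 32.03 p [ 0.4193 -0.2144  0.133 ] q [-0.657  0.132  1.893  0.     1.132 -0.123] F [ 0.8  0.5 -0.6] gap 49.8
[[0.509, 0.861, -0.012], [0.861, -0.509, 0.01], [0.002, -0.015, -1.0]]
d mm 68.3 ang 1.1 k 4
[-0.2, 0.0, -0.1, 0.3, 1.9, 17.0]
[-0.2, 0.0, -0.1, 0.3, 1.8, 17.0]
[-0.2, 0.0, -0.1, 0.3, 1.7, 17.0]
[-0.2, 0.0, -0.1, 0.3, 1.7, 17.0]
```

View pics/20c.png

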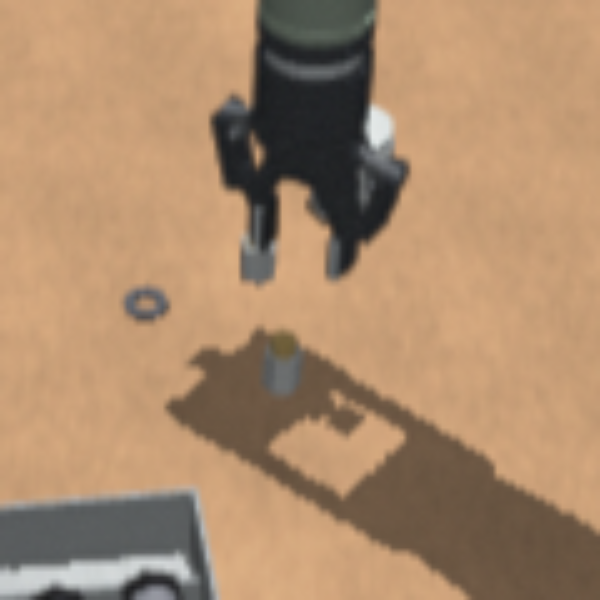

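Call:
drive_tool:
  series:
    - [-0.2,0,-0.1,0.3,1.9,17,50]
    - [-0.2,0,-0.1,0.3,1.8,17,50]
    - [-0.2,0,-0.1,0.3,1.7,17,50]
    - [-0.2,0,-0.1,0.3,1.7,17,50]
    - [0,0,0,0,0,0,50]
    - [0,0,0,0,0,0,50]
    - [0,0,0,0,0,0,50]

```text
time_s: 32.67
position: [0.4283, -0.2172, 0.0668]
tcp_rot: [[0.501, 0.865, 0.004], [0.865, -0.501, -0.0], [0.002, 0.003, -1.0]]
ft_force: [0.5, 0.9, 0.1]
finger_gap: 0.0503
```

```bash
python3 - <<'E'
from plan import *
st()
plan(np.array([.4255,-.2165,.026]),Rdown(-30),n=3)
im,d=snap('top','t21'); cv2.imwrite('pics/21c.png',cv2.resize(im[200:280,300:400],(750,600)))
E
```

```text
t 32.67 p [ 0.4283 -0.2172  0.0668] q [-0.651  0.249  1.922  0.002  0.967 -0.128] F [0.5 0.9 0.1] gap 50.3
[[0.501, 0.865, 0.004], [0.865, -0.501, -0.0], [0.002, 0.003, -1.0]]
d mm 40.9 ang 0.2 k 3
[0.1, 0.0, 0.0, -0.3, -1.0, 13.6]
[0.1, 0.0, 0.0, -0.3, -1.0, 13.6]
[0.1, 0.0, 0.0, -0.3, -1.0, 13.6]
```

View pics/21c.png

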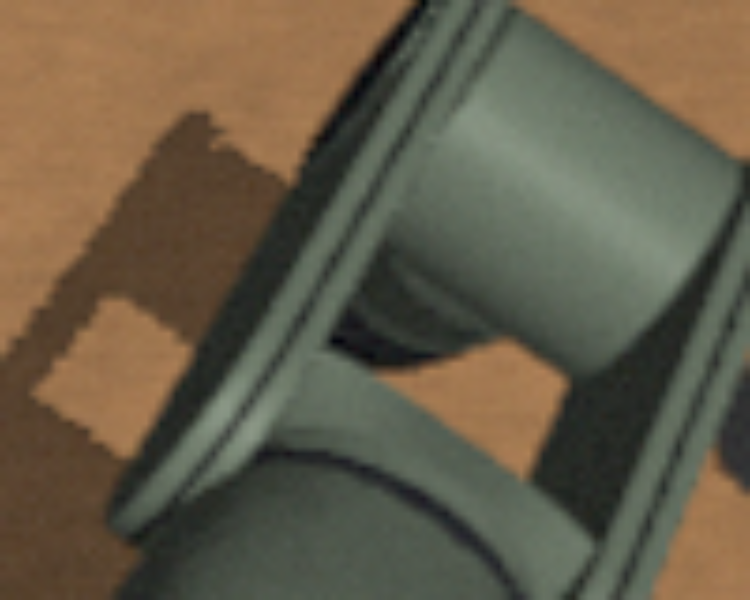

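Call:
drive_tool:
  series:
    - [0.1,0,0,-0.3,-1,13.6,50]
    - [0,0,0,-0.3,-1,13.6,50]
    - [0,0,0,-0.3,-1,12.5,50]
    - [0,0,0,0,0,0,50]
    - [0,0,0,0,0,0,20]
    - [0,0,0,0,0,0,20]
    - [0,0,0,0,0,0,20]
    - [0,0,0,0,0,0,20]
  force: 50

```text
time_s: 33.38
position: [0.4258, -0.2174, 0.0277]
tcp_rot: [[0.502, 0.865, 0.004], [0.865, -0.502, -0.001], [0.001, 0.004, -1.0]]
ft_force: [0.6, 0.3, 4.5]
finger_gap: 0.0231
```

Call:
drive_tool:
  series:
    - [0,0,0,0,0,0,20]
    - [0,0,0,0,0,-10,20]
    - [0,0,0,0,0,-30,20]
    - [0,0,0,0,0,-40,20]
    - [0,0,0,0,0,-40,20]
    - [0,0,0,0,0,0,20]

```text
time_s: 33.88
position: [0.4293, -0.2202, 0.155]
tcp_rot: [[0.502, 0.865, 0.015], [0.865, -0.502, -0.009], [-0.001, 0.018, -1.0]]
ft_force: [1.9, -1.2, 0.1]
finger_gap: 0.0234
```

```bash
python3 - <<'E'
from plan import *
st()
plan(boxp(.035,-.074,.14),Rdown(9.8))
im,d=snap('side','s22'); cv2.imwrite('pics/22c.png',cv2.resize(im[60:200,230:370],(600,600)))
E
```

```text
t 33.88 p [ 0.4293 -0.2202  0.155 ] q [-0.655  0.104  1.872  0.002  1.148 -0.13 ] F [ 1.9 -1.2  0.1] gap 23.4
[[0.502, 0.865, 0.015], [0.865, -0.502, -0.009], [-0.001, 0.018, -1.0]]
d mm 285.7 ang 39.9 k 8
[0.1, 0.0, -5.0, 35.2, 5.5, 2.0]
[0.1, 0.0, -5.0, 34.6, 8.6, 2.0]
[0.1, 0.0, -5.0, 33.7, 11.5, 2.0]
[0.1, 0.0, -5.0, 32.6, 14.4, 2.0]
[0.1, 0.0, -5.0, 31.2, 17.2, 2.0]
[0.1, 0.0, -5.0, 29.6, 19.9, 2.0]
[0.1, 0.0, -5.0, 27.8, 22.4, 1.9]
[0.1, 0.0, -5.0, 25.7, 24.7, 1.9]
```

View pics/22c.png

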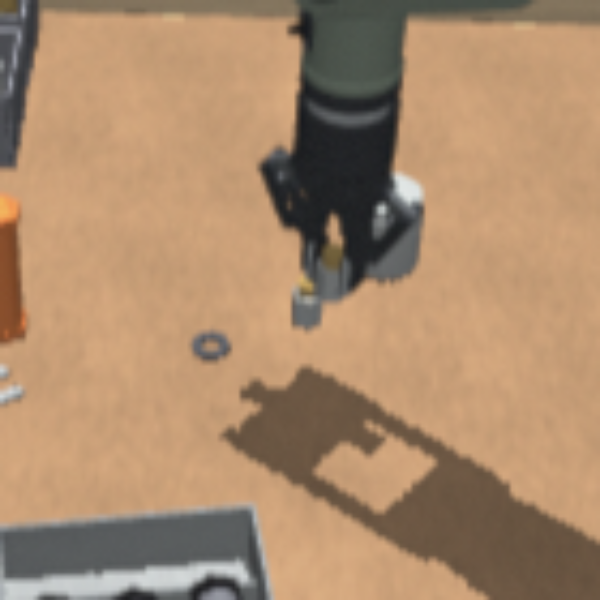

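Call:
drive_tool:
  series:
    - [0,0,-5,35.2,5.5,2,20]
    - [0,0,-5,34.6,8.6,2,20]
    - [0,0,-5,33.7,11.5,2,20]
    - [0,0,-5,32.6,14.4,2,20]
    - [0,0,-5,31.2,17.2,2,20]
    - [0,0,-5,29.6,19.9,2,20]
    - [0,0,-5,27.8,22.4,1.9,20]
    - [0,0,-5,25.7,24.7,1.9,20]

```text
time_s: 34.6
position: [0.6034, 0.0067, 0.1293]
tcp_rot: [[-0.176, 0.984, -0.002], [0.984, 0.176, 0.001], [0.001, -0.001, -1.0]]
ft_force: [0.8, -1.2, -1.1]
finger_gap: 0.0229
```

Call:
drive_tool:
  series:
    - [0,0,0,0,0,0,20]
    - [0,0,0,0,0,0,20]

```text
time_s: 34.77
position: [0.6033, 0.0068, 0.1292]
tcp_rot: [[-0.174, 0.985, -0.002], [0.985, 0.174, 0.001], [0.001, -0.001, -1.0]]
ft_force: [-0.8, -0.5, -0.6]
finger_gap: 0.0227
```

```bash
python3 - <<'E'
from plan import *
st()
plan(boxp(.035,-.074,.085),Rdown(9.8),n=4)
im,d=snap('side','s23'); cv2.imwrite('pics/23c.png',cv2.resize(im[120:260,200:340],(600,600)))
E
```

```text
t 34.77 p [0.6033 0.0068 0.1292] q [-1.330e-01  3.870e-01  1.575e+00  1.000e-03  1.181e+00 -3.080e-01] F [-0.8 -0.5 -0.6] gap 22.7
[[-0.174, 0.985, -0.002], [0.985, 0.174, 0.001], [0.001, -0.001, -1.0]]
d mm 44.9 ang 0.3 k 4
[0.0, 0.0, 0.1, -1.6, 1.2, 11.0]
[0.0, 0.0, 0.1, -1.6, 1.2, 11.0]
[0.0, 0.0, 0.1, -1.6, 1.2, 11.0]
[0.0, 0.0, 0.1, -1.6, 1.2, 11.0]
```

View pics/23c.png

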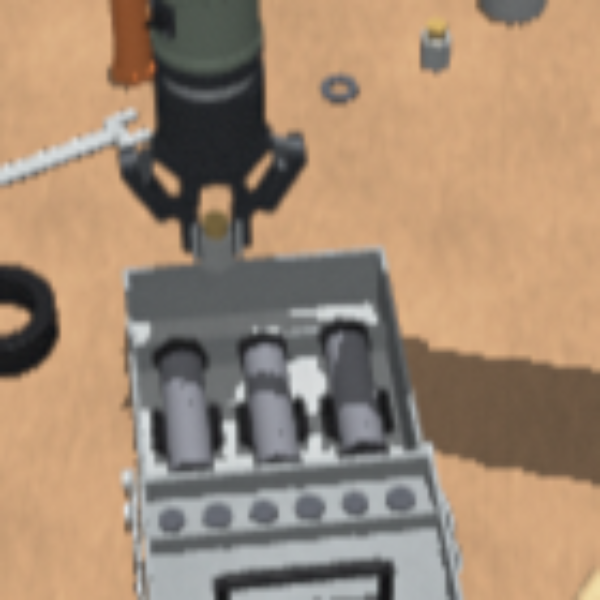

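Call:
drive_tool:
  series:
    - [0,0,0.1,-1.6,1.2,11,20]
    - [0,0,0.1,-1.6,1.2,11,20]
    - [0,0,0.1,-1.6,1.2,11,20]
    - [0,0,0,-1.6,1.2,11,20]
    - [0,0,0,0,0,0,20]
    - [0,0,0,0,0,0,20]

```text
time_s: 35.32
position: [0.6085, -0.001, 0.0851]
tcp_rot: [[-0.165, 0.986, -0.002], [0.986, 0.165, 0.001], [0.002, -0.002, -1.0]]
ft_force: [0.1, 0.1, -0.9]
finger_gap: 0.023
```

```bash
python3 - <<'E'
from plan import *
st()
plan(boxp(.035,-.074,.038),Rdown(9.8),n=5)
E
```

```text
t 35.32 p [ 0.6085 -0.001   0.0851] q [-1.440e-01  4.540e-01  1.585e+00  1.000e-03  1.104e+00 -3.110e-01] F [ 0.1  0.1 -0.9] gap 23.0
[[-0.165, 0.986, -0.002], [0.986, 0.165, 0.001], [0.002, -0.002, -1.0]]
d mm 47.2 ang 0.3 k 5
[0.0, 0.0, -0.1, 0.4, 0.2, 9.4]
[0.0, 0.0, -0.1, 0.4, 0.2, 9.4]
[0.0, 0.0, -0.1, 0.4, 0.2, 9.4]
[0.0, 0.0, -0.1, 0.4, 0.2, 9.4]
[0.0, 0.0, -0.1, 0.4, 0.2, 9.4]
```

Call:
drive_tool:
  series:
    - [0,0,0,0.4,0.2,9.4,20]
    - [0,0,0,0.4,0.2,9.4,20]
    - [0,0,0,0.4,0.2,9.4,20]
    - [0,0,0,0.4,0.2,9.4,20]
    - [0,0,0,0.4,0.2,9.4,20]
    - [0,0,0,0,0,0,20]
    - [0,0,0,0,0,0,20]

```text
time_s: 35.9
position: [0.6096, 0.002, 0.0386]
tcp_rot: [[-0.166, 0.986, -0.001], [0.986, 0.166, 0.001], [0.001, -0.001, -1.0]]
ft_force: [0.5, 0.1, -0.3]
finger_gap: 0.0232
```

```bash
python3 - <<'E'
from plan import *
st()
s=manip.sense(); d=s['position']-boxp(.035,-.074,0); print(d@BX,d@BY)
E
```

```text
t 35.9 p [0.6096 0.002  0.0386] q [-1.390e-01  5.220e-01  1.599e+00  1.000e-03  1.022e+00 -3.070e-01] F [ 0.5  0.1 -0.3] gap 23.2
[[-0.166, 0.986, -0.001], [0.986, 0.166, 0.001], [0.001, -0.001, -1.0]]
0.0006020556880414957 0.000536759127344593
```

Call:
drive_tool:
  series:
    - [0,0,0,0,0,4,20]
    - [0,0,0,0,0,0,20]
    - [0,0,0,0,0,0,36]
    - [0,0,0,0,0,0,36]
    - [0,0,0,0,0,0,36]
    - [0,0,0,0,0,-20,36]
    - [0,0,0,0,0,-40,36]
    - [0,0,0,0,0,-40,36]

```text
time_s: 36.57
position: [0.6085, 0.0018, 0.135]
tcp_rot: [[-0.166, 0.986, -0.003], [0.986, 0.166, 0.002], [0.002, -0.003, -1.0]]
ft_force: [1.2, -0.2, 0.5]
finger_gap: 0.0358
```

```bash
python3 - <<'E'
from plan import *
st()
plan(np.array([.444,-.334,.14]),Rdown(-30))
im,d=snap('top','t24');im2,d=snap('side','s24'); cv2.imwrite('pics/24c.png',np.hstack([cv2.resize(im[130:260,190:320],(400,400)),cv2.resize(im2[120:260,200:340],(400,400))]))
from caps import caps
caps([('top','t24'),('side','s24')])
E
```

```text
t 36.57 p [0.6085 0.0018 0.135 ] q [-1.400e-01  3.910e-01  1.556e+00  1.000e-03  1.198e+00 -3.070e-01] F [ 1.2 -0.2  0.5] gap 35.8
[[-0.166, 0.986, -0.003], [0.986, 0.166, 0.002], [0.002, -0.003, -1.0]]
d mm 374.0 ang 39.6 k 10
[0.0, 0.0, 4.0, -30.4, -21.8, -0.5]
[0.0, 0.0, 4.0, -31.8, -19.7, -0.5]
[0.0, 0.0, 4.0, -33.1, -17.4, -0.5]
[0.0, 0.0, 4.0, -34.2, -15.1, -0.5]
[0.0, 0.0, 4.0, -35.2, -12.7, -0.5]
[0.0, 0.0, 4.0, -36.0, -10.2, -0.5]
[0.0, 0.0, 4.0, -36.6, -7.7, -0.5]
[0.0, 0.0, 4.0, -37.0, -5.2, -0.5]
[0.0, 0.0, 4.0, -37.3, -2.6, -0.5]
[0.0, 0.0, 4.0, -37.4, 0.0, -0.5]
top brass [377, 231, 6, 6, 27] [ 0.443 -0.335  0.042]
side brass [300, 124, 4, 4, 14] [ 0.445  -0.3316  0.042 ]
```

View pics/24c.png

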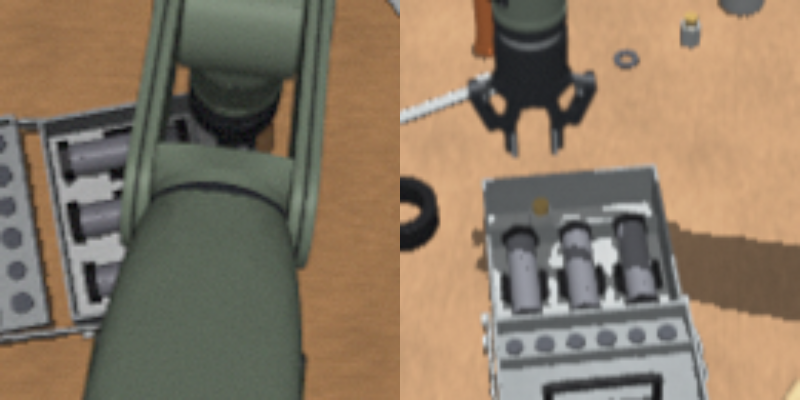

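Call:
drive_tool:
  series:
    - [0,0,4,-30.4,-21.8,-2,50]
    - [0,0,4,-31.8,-19.7,-2,50]
    - [0,0,4,-33.1,-17.4,-1,50]
    - [0,0,4,-34.2,-15.1,-0.5,50]
    - [0,0,4,-35.2,-12.7,-0.5,50]
    - [0,0,4,-36,-10.2,-0.5,50]
    - [0,0,4,-36.6,-7.7,-0.5,50]
    - [0,0,4,-37,-5.2,-0.5,50]

```text
time_s: 37.33
position: [0.4771, -0.2683, 0.1433]
tcp_rot: [[0.385, 0.923, 0.002], [0.923, -0.385, 0.0], [0.001, 0.002, -1.0]]
ft_force: [0.5, 0.1, 0.4]
finger_gap: 0.0498
```

Call:
drive_tool:
  series:
    - [0,0,4,-37.3,-2.6,-0.5,50]
    - [0,0,4,-37.4,0,-0.5,50]
    - [0,0,0,0,0,0,50]
    - [0,0,0,0,0,0,50]
    - [0,0,0,0,0,0,50]

```text
time_s: 37.75
position: [0.4447, -0.3335, 0.1437]
tcp_rot: [[0.507, 0.862, 0.002], [0.862, -0.507, 0.002], [0.002, 0.001, -1.0]]
ft_force: [-0.7, 0.4, -0.6]
finger_gap: 0.0503
```

```bash
python3 - <<'E'
from plan import *
st()
plan(np.array([.444,-.334,.065]),Rdown(-30),n=5)
im,d=snap('side','s25'); cv2.imwrite('pics/25c.png',cv2.resize(im[50:190,230:370],(600,600)))
from caps import caps
caps([('side','s25')])
E
```

```text
t 37.75 p [ 0.4447 -0.3335  0.1437] q [-0.8    0.277  1.69   0.002  1.174 -0.27 ] F [-0.7  0.4 -0.6] gap 50.3
[[0.507, 0.862, 0.002], [0.862, -0.507, 0.002], [0.002, 0.001, -1.0]]
d mm 78.7 ang 0.5 k 5
[0.0, 0.0, -0.1, -0.2, -0.1, 15.7]
[0.0, 0.0, -0.1, -0.2, -0.1, 15.7]
[0.0, 0.0, -0.1, -0.2, -0.1, 15.7]
[0.0, 0.0, -0.1, -0.2, -0.1, 15.7]
[0.0, 0.0, -0.1, -0.2, -0.1, 15.7]
```

View pics/25c.png

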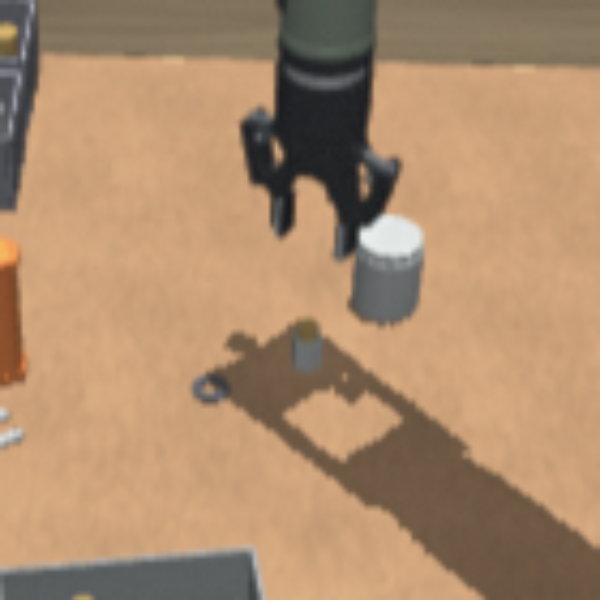

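Call:
drive_tool:
  series:
    - [0,0,0,-0.2,-0.1,15.7,50]
    - [0,0,0,-0.2,-0.1,15.7,50]
    - [0,0,0,-0.2,-0.1,15.7,50]
    - [0,0,0,-0.2,-0.1,15.7,50]
    - [0,0,0,-0.2,-0.1,15.7,50]
    - [0,0,0,0,0,0,50]
    - [0,0,0,0,0,0,50]

```text
time_s: 38.38
position: [0.444, -0.3322, 0.0644]
tcp_rot: [[0.504, 0.864, -0.0], [0.864, -0.504, 0.003], [0.002, -0.002, -1.0]]
ft_force: [-0.3, -0.5, -0.3]
finger_gap: 0.0499
```

```bash
python3 - <<'E'
from plan import *
st()
plan(np.array([.444,-.334,.026]),Rdown(-30),n=3)
im,d=snap('side','s26'); cv2.imwrite('pics/26c.png',cv2.resize(im[80:180,250:350],(600,600)))
E
```

```text
t 38.38 p [ 0.444  -0.3322  0.0644] q [-0.799  0.389  1.734  0.002  1.021 -0.272] F [-0.3 -0.5 -0.3] gap 49.9
[[0.504, 0.864, -0.0], [0.864, -0.504, 0.003], [0.002, -0.002, -1.0]]
d mm 38.5 ang 0.3 k 3
[0.0, 0.0, -0.1, -0.6, 0.3, 12.8]
[0.0, 0.0, -0.1, -0.5, 0.3, 12.8]
[0.0, 0.0, -0.1, -0.5, 0.3, 12.8]
```

View pics/26c.png

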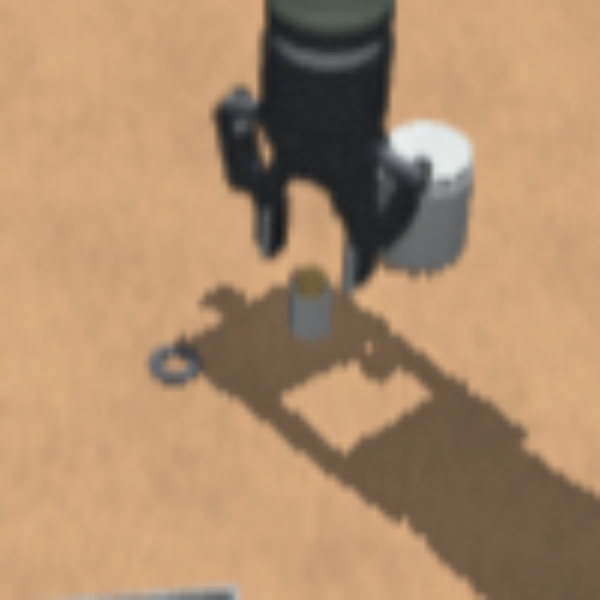

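Call:
drive_tool:
  series:
    - [0,0,0,-0.6,0.3,12.8,50]
    - [0,0,0,-0.5,0.3,12.8,50]
    - [0,0,0,-0.5,0.3,12,50]
    - [0,0,0,0,0,0,50]
    - [0,0,0,0,0,0,20]
    - [0,0,0,0,0,0,20]
    - [0,0,0,0,0,0,20]
    - [0,0,0,0,0,0,20]

```text
time_s: 39.1
position: [0.4442, -0.3365, 0.0282]
tcp_rot: [[0.507, 0.862, 0.002], [0.862, -0.507, 0.0], [0.001, 0.002, -1.0]]
ft_force: [0.3, -0.3, -0.9]
finger_gap: 0.0248
```

Call:
drive_tool:
  series:
    - [0,0,0,0,0,0,20]
    - [0,0,0,0,0,-10,20]
    - [0,0,0,0,0,-30,20]
    - [0,0,0,0,0,-40,20]
    - [0,0,0,0,0,-40,20]
    - [0,0,0,0,0,0,20]

```text
time_s: 39.6
position: [0.4484, -0.3408, 0.158]
tcp_rot: [[0.506, 0.862, 0.014], [0.862, -0.506, -0.012], [-0.003, 0.019, -1.0]]
ft_force: [1.0, -1.8, 0.9]
finger_gap: 0.025
```

```bash
python3 - <<'E'
from plan import *
st()
plan(boxp(-.04,-.074,.135),Rdown(9.8))
im,d=snap('side','s27'); cv2.imwrite('pics/27c.png',cv2.resize(im[50:190,230:370],(600,600)))
E
```

```text
t 39.6 p [ 0.4484 -0.3408  0.158 ] q [-0.804  0.263  1.675  0.002  1.185 -0.274] F [ 1.  -1.8  0.9] gap 25.0
[[0.506, 0.862, 0.014], [0.862, -0.506, -0.012], [-0.003, 0.019, -1.0]]
d mm 341.4 ang 40.2 k 9
[0.1, 0.1, -4.5, 36.4, -10.3, 2.2]
[0.1, 0.1, -4.5, 37.1, -7.4, 2.3]
[0.1, 0.1, -4.5, 37.6, -4.5, 2.4]
[0.1, 0.1, -4.5, 37.8, -1.5, 2.4]
[0.1, 0.1, -4.5, 37.8, 1.4, 2.4]
[0.1, 0.1, -4.5, 37.6, 4.4, 2.5]
[0.1, 0.1, -4.5, 37.1, 7.3, 2.5]
[0.1, 0.1, -4.5, 36.4, 10.2, 2.5]
[0.1, 0.1, -4.5, 35.5, 13.0, 2.5]
```

View pics/27c.png

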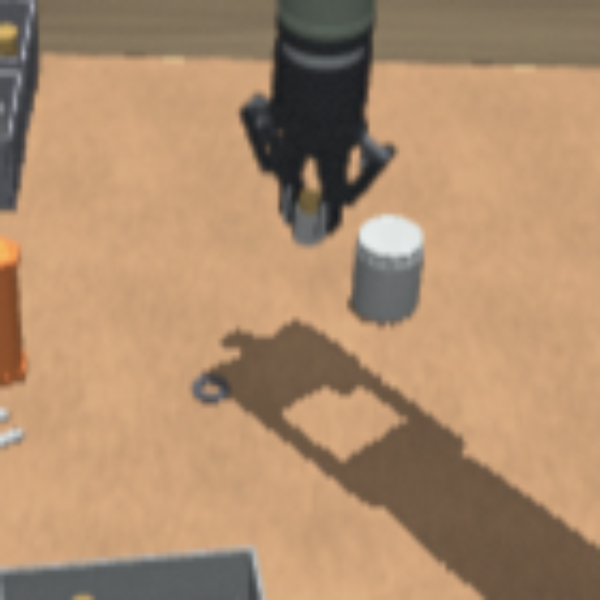

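Call:
drive_tool:
  series:
    - [0,0,-4.5,36.4,-10.3,1,20]
    - [0,0,-4.5,37.1,-7.4,1,20]
    - [0,0,-4.5,37.6,-4.5,1,20]
    - [0,0,-4.5,37.8,-1.5,1,20]
    - [0,0,-4.5,37.8,1.4,1,20]
    - [0,0,-4.5,37.6,4.4,2.5,20]
    - [0,0,-4.5,37.1,7.3,2.5,20]
    - [0,0,-4.5,36.4,10.2,2.5,20]

```text
time_s: 40.32
position: [0.5193, -0.0412, 0.1348]
tcp_rot: [[-0.101, 0.995, -0.0], [0.995, 0.101, 0.001], [0.001, 0.0, -1.0]]
ft_force: [0.8, -0.8, -0.9]
finger_gap: 0.0246
```

Call:
drive_tool:
  series:
    - [0,0,-4.5,35.5,13,2.5,20]
    - [0,0,0,0,0,0,20]
    - [0,0,0,0,0,0,20]
    - [0,0,0,0,0,0,20]

```text
time_s: 40.65
position: [0.5288, -0.0067, 0.1325]
tcp_rot: [[-0.175, 0.985, -0.0], [0.985, 0.175, 0.001], [0.001, -0.0, -1.0]]
ft_force: [1.0, -0.1, -1.1]
finger_gap: 0.0249
```

```bash
python3 - <<'E'
from plan import *
st()
plan(boxp(-.04,-.074,.085),Rdown(9.8),n=4)
im,d=snap('side','s28'); cv2.imwrite('pics/28c.png',cv2.resize(im[120:260,200:340],(600,600)))
E
```

```text
t 40.65 p [ 0.5288 -0.0067  0.1325] q [-1.770e-01  2.400e-01  1.765e+00  1.000e-03  1.138e+00 -3.530e-01] F [ 1.  -0.1 -1.1] gap 24.9
[[-0.175, 0.985, -0.0], [0.985, 0.175, 0.001], [0.001, -0.0, -1.0]]
d mm 48.1 ang 0.3 k 4
[0.0, 0.0, 0.1, -1.5, 1.4, 11.9]
[0.0, 0.0, 0.1, -1.5, 1.4, 11.9]
[0.0, 0.0, 0.1, -1.5, 1.4, 11.9]
[0.0, 0.0, 0.1, -1.4, 1.4, 11.9]
```

View pics/28c.png

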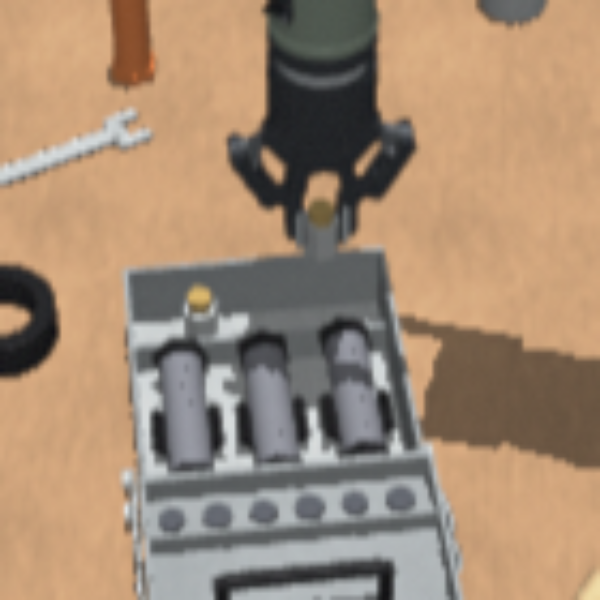

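Call:
drive_tool:
  series:
    - [0,0,0.1,-1.5,1.4,11.9,20]
    - [0,0,0.1,-1.5,1.4,11.9,20]
    - [0,0,0.1,-1.5,1.4,11.9,20]
    - [0,0,0,-1.4,1.4,11.9,20]
    - [0,0,0,0,0,0,20]
    - [0,0,0,0,0,0,20]

```text
time_s: 41.2
position: [0.5349, -0.0117, 0.0837]
tcp_rot: [[-0.169, 0.986, -0.002], [0.986, 0.169, 0.002], [0.002, -0.002, -1.0]]
ft_force: [1.4, 0.1, -0.1]
finger_gap: 0.025
```

```bash
python3 - <<'E'
from plan import *
st()
plan(boxp(-.04,-.074,.038),Rdown(9.8),n=5)
E
```

```text
t 41.2 p [ 0.5349 -0.0117  0.0837] q [-1.840e-01  3.240e-01  1.776e+00  1.000e-03  1.044e+00 -3.550e-01] F [ 1.4  0.1 -0.1] gap 25.0
[[-0.169, 0.986, -0.002], [0.986, 0.169, 0.002], [0.002, -0.002, -1.0]]
d mm 45.7 ang 0.2 k 5
[0.0, 0.0, 0.0, 0.0, 0.1, 9.1]
[0.0, 0.0, 0.0, 0.0, 0.1, 9.1]
[0.0, 0.0, 0.0, 0.0, 0.1, 9.1]
[0.0, 0.0, 0.0, 0.0, 0.1, 9.1]
[0.0, 0.0, 0.0, 0.0, 0.1, 9.1]
```

Call:
drive_tool:
  series:
    - [0,0,0,0,0.1,9.1,20]
    - [0,0,0,0,0.1,9.1,20]
    - [0,0,0,0,0.1,9.1,20]
    - [0,0,0,0,0.1,9.1,20]
    - [0,0,0,0,0.1,9.1,20]
    - [0,0,0,0,0,2,20]
    - [0,0,0,0,0,0,20]

```text
time_s: 41.78
position: [0.5357, -0.0111, 0.0367]
tcp_rot: [[-0.17, 0.985, -0.001], [0.985, 0.17, 0.001], [0.002, -0.001, -1.0]]
ft_force: [0.5, 0.1, -1.0]
finger_gap: 0.0251
```

Call:
drive_tool:
  series:
    - [0,0,0,0,0,0,36]
    - [0,0,0,0,0,0,36]
    - [0,0,0,0,0,0,36]
    - [0,0,0,0,0,-20,36]
    - [0,0,0,0,0,-40,36]
    - [0,0,0,0,0,-40,36]
    - [0,0,0,0,0,-40,36]
    - [0,0,0,0,0,-40,36]

```text
time_s: 42.45
position: [0.5363, -0.0115, 0.2205]
tcp_rot: [[-0.17, 0.985, 0.003], [0.985, 0.17, 0.001], [0.0, 0.003, -1.0]]
ft_force: [1.2, -0.1, -1.0]
finger_gap: 0.0358
```

Call:
drive_tool:
  series:
    - [0,0,0,-35,-20,0,36]
    - [0,0,0,-35,-20,0,36]
    - [0,0,0,-35,-20,0,36]
    - [0,0,0,-35,-20,0,36]
    - [0,0,0,0,0,0,36]

```text
time_s: 42.87
position: [0.4797, -0.1692, 0.219]
tcp_rot: [[-0.163, 0.987, 0.002], [0.987, 0.163, -0.004], [-0.004, 0.002, -1.0]]
ft_force: [0.1, 0.2, -0.1]
finger_gap: 0.0362
```

```bash
python3 - <<'E'
from plan import *
st()
im,d=snap('top','t29');im2,d2=snap('side','s29'); cv2.imwrite('pics/29c.png',np.hstack([cv2.resize(im[130:260,190:320],(400,400),interpolation=cv2.INTER_CUBIC),cv2.resize(im2[120:260,200:340],(400,400),interpolation=cv2.INTER_CUBIC)]))
for n,d in (('top',d),('side',d2)):
    P=cloud(n,d)
    for x in (-.062,0,.062):
        q=P-boxp(x,.025,0); X=q@BX;Y=q@BY
        m=(abs(X)<.022)&(abs(Y)<.04)&(P[...,2]>.034)&(P[...,2]<.055)
        Z=P[...,2]
        k=np.polyfit(Y[m],Z[m],1) if m.sum()>9 else [0,0]
        xr=np.percentile(X[m],[2,98]); h=[np.median(X[m&(Y>.02)]),np.median(X[m&(Y<-.02)])]
        m2=(abs(X)<.01)&(P[...,2]>.038)&(abs(Y)<.09)&(P[...,2]<.06); 
        print(n,x,m.sum(),'xc',xr.mean().round(4),xr.round(4),'z95',np.percentile(Z[m],95).round(4),'zslope',round(k[0],3),'xends',np.round(h,4),'Yr',np.percentile(Y[m2],[1,99]).round(4))
E
```

```text
t 42.87 p [ 0.4797 -0.1692  0.219 ] q [-0.508  0.092  1.74  -0.002  1.306 -0.671] F [ 0.1  0.2 -0.1] gap 36.2
[[-0.163, 0.987, 0.002], [0.987, 0.163, -0.004], [-0.004, 0.002, -1.0]]
top -0.062 266 xc -0.0014 [-0.0156  0.0127] z95 0.0468 zslope 0.005 xends [-0.002  -0.0024] Yr [-0.0702  0.0589]
top 0 257 xc -0.0017 [-0.016   0.0126] z95 0.0471 zslope -0.0 xends [-0.0031 -0.0032] Yr [-0.0637  0.0717]
top 0.062 247 xc -0.0023 [-0.0162  0.0116] z95 0.0466 zslope 0.001 xends [-0.0039 -0.0023] Yr [-0.0651  0.0719]
side -0.062 196 xc 0.002 [-0.0127  0.0168] z95 0.0494 zslope 0.009 xends [0.0029 0.0044] Yr [-0.0702  0.0591]
side 0 195 xc 0.0022 [-0.0124  0.0168] z95 0.0483 zslope 0.009 xends [0.0019 0.004 ] Yr [-0.062   0.0608]
side 0.062 197 xc 0.0017 [-0.0129  0.0164] z95 0.049 zslope -0.002 xends [0.0022 0.0018] Yr [-0.0655  0.0596]
```

View pics/29c.png

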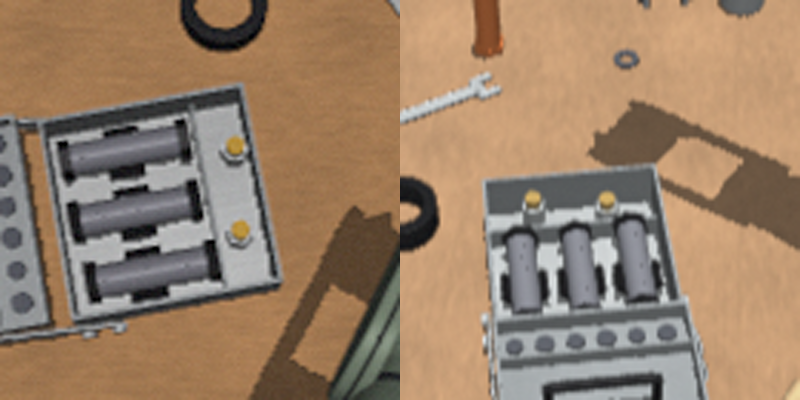

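```bash
python3 - <<'E'
from plan import *
z=np.load('/tmp/t29.npz'); 
for n,t in (('top','t29'),('side','s29')):
    z=np.load(f'/tmp/{t}.npz'); im,d=z['im'],z['d']; P=cloud(n,d); v=im.max(2)
    m=(v<60)&(P[...,2]>.1)&(P[...,2]<.118)&(P[...,0]>.44)&(P[...,0]<.62)&(P[...,1]>.2)&(P[...,1]<.36)
    Q=P[m]; print(n,m.sum(),Q.mean(0).round(4),Q[:,2].max().round(4))
plan(np.array([.5231,.2865,.24]),Rdown(99.6))
E
```

```text
top 142 [0.5219 0.2839 0.1109] 0.117
side 96 [0.5253 0.2921 0.111 ] 0.1171
d mm 453.5 ang 90.0 k 13
[0.0, 0.0, -6.9, 33.7, 8.9, -1.6]
[0.0, 0.0, -6.9, 32.4, 12.9, -1.6]
[0.0, 0.0, -6.9, 30.6, 16.7, -1.6]
[0.0, 0.0, -6.9, 28.3, 20.3, -1.6]
[0.0, 0.0, -6.9, 25.7, 23.6, -1.6]
[0.0, 0.0, -6.9, 22.6, 26.5, -1.6]
[0.0, 0.0, -6.9, 19.3, 29.0, -1.6]
[0.0, 0.0, -6.9, 15.6, 31.1, -1.6]
[0.0, 0.0, -6.9, 11.8, 32.8, -1.6]
[0.0, 0.0, -6.9, 7.7, 34.0, -1.6]
[0.0, 0.0, -6.9, 3.6, 34.7, -1.6]
[0.0, 0.0, -6.9, -0.6, 34.8, -1.6]
[0.0, 0.0, -6.9, -4.8, 34.5, -1.6]
```

Call:
drive_tool:
  series:
    - [0,0,-6.9,33.7,8.9,-3,40]
    - [0,0,-6.9,32.4,12.9,-3,40]
    - [0,0,-6.9,30.6,16.7,-2,40]
    - [0,0,-6.9,28.3,20.3,-2,40]
    - [0,0,-6.9,25.7,23.6,-2,40]
    - [0,0,-6.9,22.6,26.5,-2,40]
    - [0,0,-6.9,19.3,29,-2,40]
    - [0,0,-6.9,15.6,31.1,-2,40]

```text
time_s: 43.63
position: [0.5059, 0.1182, 0.2365]
tcp_rot: [[-0.91, 0.415, 0.002], [0.415, 0.91, 0.002], [-0.001, 0.002, -1.0]]
ft_force: [0.6, -0.3, -0.2]
finger_gap: 0.0401
```

Call:
drive_tool:
  series:
    - [0,0,-6.9,11.8,32.8,-2,40]
    - [0,0,-6.9,7.7,34,-2,40]
    - [0,0,-6.9,3.6,34.7,-2,40]
    - [0,0,-6.9,-0.6,34.8,-2,40]
    - [0,0,-6.9,-4.8,34.5,-2,40]
    - [0,0,0,0,0,0,40]
    - [0,0,0,0,0,0,40]

```text
time_s: 44.22
position: [0.5214, 0.2915, 0.2463]
tcp_rot: [[-0.986, -0.169, 0.001], [-0.169, 0.986, 0.001], [-0.002, 0.001, -1.0]]
ft_force: [0.1, -0.5, 0.3]
finger_gap: 0.0397
```

```bash
python3 - <<'E'
from plan import *
st()
plan(np.array([.523,.287,.112]),Rdown(99.8),n=7)
E
```

```text
t 44.22 p [0.5214 0.2915 0.2463] q [ 3.650e-01  2.550e-01  1.491e+00  1.000e-03  1.394e+00 -1.377e+00] F [ 0.1 -0.5  0.3] gap 39.7
[[-0.986, -0.169, 0.001], [-0.169, 0.986, 0.001], [-0.002, 0.001, -1.0]]
d mm 134.4 ang 0.1 k 7
[0.0, 0.0, 0.0, -0.1, -0.7, 19.2]
[0.0, 0.0, 0.0, -0.1, -0.7, 19.2]
[0.0, 0.0, 0.0, -0.1, -0.7, 19.2]
[0.0, 0.0, 0.0, -0.1, -0.7, 19.2]
[0.0, 0.0, 0.0, -0.1, -0.7, 19.2]
[0.0, 0.0, 0.0, -0.1, -0.7, 19.2]
[0.0, 0.0, 0.0, -0.1, -0.7, 19.2]
```

Call:
drive_tool:
  series:
    - [0,0,0,-0.1,-0.7,19.2,40]
    - [0,0,0,-0.1,-0.7,19.2,40]
    - [0,0,0,-0.1,-0.7,19.2,40]
    - [0,0,0,-0.1,-0.7,19.2,40]
    - [0,0,0,-0.1,-0.7,19.2,40]
    - [0,0,0,-0.1,-0.7,19.2,40]
    - [0,0,0,-0.1,-0.7,19.2,40]
    - [0,0,0,0,0,0,40]

```text
time_s: 44.88
position: [0.5204, 0.2816, 0.1073]
tcp_rot: [[-0.987, -0.163, -0.007], [-0.163, 0.987, -0.003], [0.008, -0.001, -1.0]]
ft_force: [-0.7, -0.6, 0.1]
finger_gap: 0.0399
```

Call:
drive_tool:
  series:
    - [0,0,0,0,0,0,40]
    - [0,0,0,0,0,0,8]
    - [0,0,0,0,0,0,8]
    - [0,0,0,0,0,0,8]
    - [0,0,0,0,0,0,8]
    - [0,0,0,0,0,0,8]
    - [0,0,0,0,0,0,8]
  force: 60

```text
time_s: 45.47
position: [0.525, 0.2865, 0.1141]
tcp_rot: [[-0.986, -0.165, 0.005], [-0.165, 0.986, 0.007], [-0.006, 0.006, -1.0]]
ft_force: [-0.5, 6.7, 0.0]
finger_gap: 0.0096
```

```bash
python3 - <<'E'
from plan import *
st()
im2,d2=snap('side','s30'); cv2.imwrite('pics/30c.png',cv2.resize(im2[150:320,200:370],(600,600)))
E
```

```text
t 45.47 p [0.525  0.2865 0.1141] q [ 0.352  0.391  1.606  0.005  1.138 -1.386] F [-0.5  6.7  0. ] gap 9.6
[[-0.986, -0.165, 0.005], [-0.165, 0.986, 0.007], [-0.006, 0.006, -1.0]]
```

View pics/30c.png

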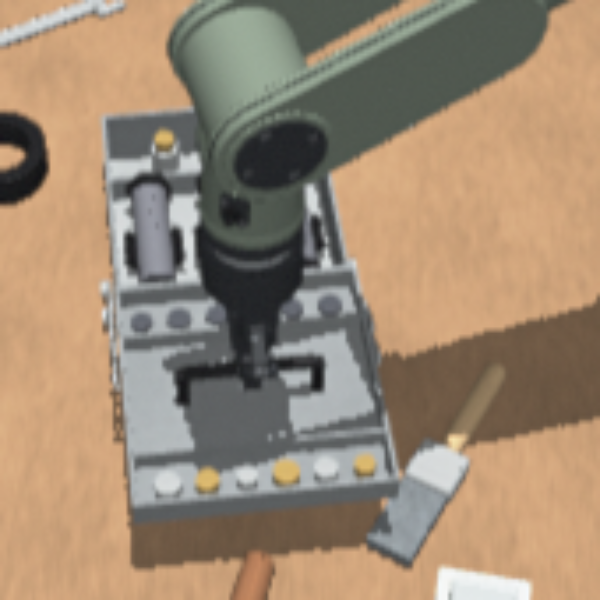

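Call:
drive_tool:
  series:
    - [0,0,0,0,-10.8,-15.8,8]
    - [0,0,0,0,-13,-14,8]
    - [0,0,0,0,-15,-11.9,8]
    - [0,0,0,0,-16.6,-9.6,8]
    - [0,0,0,0,-17.8,-7,8]
    - [0,0,0,0,-18.7,-4.3,8]
    - [0,0,0,0,-19.1,-1.4,8]
    - [0,0,0,0,0,0,8]

```text
time_s: 46.18
position: [0.5448, 0.1719, 0.1779]
tcp_rot: [[-0.987, -0.163, 0.008], [-0.163, 0.987, 0.0], [-0.008, -0.001, -1.0]]
ft_force: [3.5, -1.4, -0.4]
finger_gap: 0.0098
```

Call:
drive_tool:
  series:
    - [0,0,0,0,-19.1,1.4,8]
    - [0,0,0,0,-18.7,4.3,8]
    - [0,0,0,0,-17.8,7,8]
    - [0,0,0,0,-16.6,9.6,8]
    - [0,0,0,0,-15,11.9,8]
    - [0,0,0,0,-13,14,8]
    - [0,0,0,0,0,0,8]

```text
time_s: 46.77
position: [0.5615, 0.0758, 0.1262]
tcp_rot: [[-0.987, -0.162, 0.008], [-0.162, 0.987, 0.004], [-0.008, 0.003, -1.0]]
ft_force: [10.2, 5.6, -9.0]
finger_gap: 0.0097
```

```bash
python3 - <<'E'
from plan import *
st()
plan(np.array([.561,.0686,.1125]),n=2)
E
```

```text
t 46.77 p [0.5615 0.0758 0.1262] q [-0.021  0.316  1.681  0.005  1.137 -1.757] F [10.2  5.6 -9. ] gap 9.7
[[-0.987, -0.162, 0.008], [-0.162, 0.987, 0.004], [-0.008, 0.003, -1.0]]
d mm 15.4 ang 0.0 k 2
[0.0, 0.0, 0.0, 0.9, -3.5, 6.8]
[0.0, 0.0, 0.0, 0.9, -3.5, 6.8]
```

Call:
drive_tool:
  series:
    - [0,0,0,-0.3,-4,6,8]
    - [0,0,0,-0.3,-4,6,8]
    - [0,0,0,0,-2,2.5,8]
    - [0,0,0,0,0,0,8]
    - [0,0,0,0,0,0,8]

```text
time_s: 47.18
position: [0.5629, 0.0681, 0.1141]
tcp_rot: [[-0.986, -0.164, 0.006], [-0.164, 0.986, 0.005], [-0.007, 0.004, -1.0]]
ft_force: [4.2, 6.6, -4.2]
finger_gap: 0.0094
```

```bash
python3 - <<'E'
from plan import *
st()
E
```

```text
t 47.18 p [0.5629 0.0681 0.1141] q [-0.035  0.334  1.686  0.006  1.116 -1.774] F [ 4.2  6.6 -4.2] gap 9.4
[[-0.986, -0.164, 0.006], [-0.164, 0.986, 0.005], [-0.007, 0.004, -1.0]]
```

Call:
drive_tool:
  series:
    - [0,0,0,0,0,0,40]
    - [0,0,0,0,0,0,40]
    - [0,0,0,0,0,0,40]
    - [0,0,0,0,0,-15,40]
    - [0,0,0,0,0,-30,40]
    - [0,0,0,0,0,-40,40]
    - [0,0,0,0,0,-40,40]
    - [0,0,0,0,0,-40,40]

```text
time_s: 47.85
position: [0.5604, 0.065, 0.28]
tcp_rot: [[-0.986, -0.164, 0.001], [-0.164, 0.986, 0.001], [-0.001, 0.0, -1.0]]
ft_force: [0.9, 0.2, -0.3]
finger_gap: 0.0398
```

Call:
drive_tool:
  series:
    - [0,0,0,35,-20,0,40]
    - [0,0,0,35,-20,0,40]
    - [0,0,0,35,-20,0,40]
    - [0,0,0,30,-20,0,40]
    - [0,0,0,0,-30,0,40]
    - [0,0,0,0,-30,0,40]
    - [0,0,0,0,-30,0,40]
    - [0,0,0,0,0,0,40]

```text
time_s: 48.52
position: [0.4562, -0.1293, 0.2786]
tcp_rot: [[-0.987, -0.159, 0.003], [-0.159, 0.987, -0.003], [-0.003, -0.003, -1.0]]
ft_force: [-0.2, 0.0, -0.1]
finger_gap: 0.0401
```

```bash
python3 - <<'E'
from plan import *
st()
im,d=snap('top','t31');im2,d2=snap('side','s31'); cv2.imwrite('pics/31c.png',np.hstack([cv2.resize(im,(400,300)),cv2.resize(im2,(400,300))]))
cv2.imwrite('pics/31d.png',np.hstack([cv2.resize(im[130:260,190:320],(400,400)),cv2.resize(im2[150:270,200:320],(400,400))]))
for n,i,dd,t0 in (('top',im,d,'top0'),('side',im2,d2,'side0')):
    z=np.load(f'/tmp/{t0}.npz')
    for I,D in ((z['im'],z['d']),(i,dd)):
        P=cloud(n,D); v=I.max(2)
        m=(v<60)&(P[...,2]>.1)&(P[...,2]<.118)&(P[...,0]>.48)&(P[...,0]<.63)&(P[...,1]>.0)&(P[...,1]<.13); print(n,'handle',m.sum(),P[m].mean(0).round(4))
        q=P-BC; m=(abs(q@BX)<.03)&(abs(q@BY-.045)<.012); print('tray floor z',np.median(P[...,2][m]).round(4))
E
```

```text
t 48.52 p [ 0.4562 -0.1293  0.2786] q [-4.580e-01 -3.700e-02  1.746e+00 -1.000e-03  1.429e+00 -2.189e+00] F [-0.2  0.  -0.1] gap 40.1
[[-0.987, -0.159, 0.003], [-0.159, 0.987, -0.003], [-0.003, -0.003, -1.0]]
top handle 136 [0.5593 0.0668 0.1116]
tray floor z 0.0694
top handle 133 [0.5586 0.0667 0.1111]
tray floor z 0.069
side handle 79 [0.5623 0.0734 0.11  ]
tray floor z 0.0742
side handle 76 [0.5637 0.0737 0.1102]
tray floor z 0.073
```

View pics/31c.png

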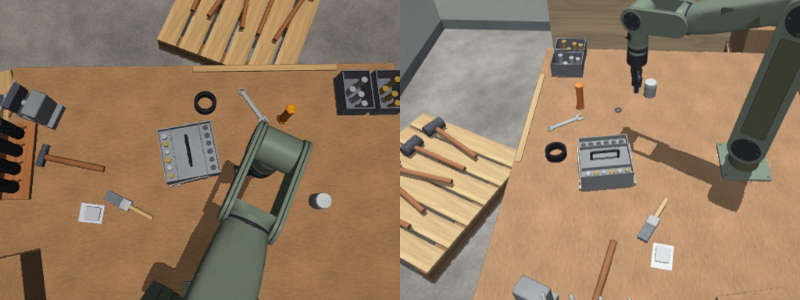

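View pics/31d.png

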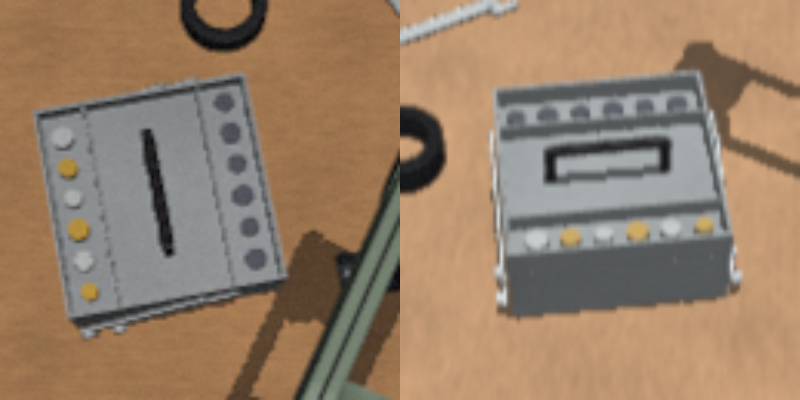

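Call:
drive_tool:
  series:
    - [0,0,0,0,0,0,40]
    - [0,0,0,0,0,0,40]
    - [0,0,0,0,0,0,40]
    - [0,0,0,0,0,0,40]

```text
time_s: 48.95
position: [0.4558, -0.1238, 0.2777]
tcp_rot: [[-0.986, -0.166, 0.002], [-0.166, 0.986, 0.001], [-0.002, 0.001, -1.0]]
ft_force: [-1.0, -0.1, 1.2]
finger_gap: 0.0399
```

```bash
python3 -c "
from bench import manip
print(manip.hand_in())"
```

```text
the job is handed in; nothing more can be done
None
```

The box is packed and closed, and I handed the job in at about 49 s. I swung the tray fully open and laid the three black cartridges in the V rests, one to each. Both couplers stand in the well, and the tray is swung shut again. The orange look-alike and the other things on the table were left alone.

**Before closing the tray:**
- In both views the cartridges lay level and within about 2 mm across their rests.
- The rest 1 cartridge sat about 5 to 6 mm lengthwise towards the partition, inside the 12 mm limit.
- Both couplers stood in the well.

**After closing:**
- The handle's position matched the start images within about 1.5 mm.
- The arm was clear of everything at the end.
- In the final images the bystanders looked unmoved. I did not measure them.
- I could not check the cartridges and couplers again once the tray covered them.

**Disagreements and contacts:**
- The two cameras differed by about 2 to 4 mm in x, so I used the average.
- Lowering the rest 3 cartridge, the gripper met the box at about 18 N. I backed off and rolled the tool, and after that it went down with about 6 N at most.
- The first grip on the third cartridge caught its cap edge, so I gripped it again lower down.

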